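# Rinsed bars across the drying stand, battery in, fan on

### The job

Get the rinsed metal bars drying: lay every bar from the black mat flat across both rails of the drying stand, between its two guard wires, side by side, and square to the rails, and load the battery into the stand's bay, flat end against the spring plate and brass button end tipped down against the fixed end plate, so that it lies level and right down in its cradles. Only when all bars and the battery are in place, push the switch lever right over to its far side to start the fan; leave the jar and the bench block at the back where they are.

Things in the scene. Friction and masses are not known exactly. Their poses are not given: they have to be found in the camera images.
- stand: cordless drying stand fixed to the table: grey base plate 220 x 380 x 20 mm, origin at the centre of its underside on the table; x across the rails (away from the robot at yaw 0), y along them, z up. Battery bay at y = +150 mm, switch at y = -158 mm, rails between
- rails (a point): middle of the gap between the rails, level with their tops, 75 mm above the stand's origin; axes as the stand's. Rails along y at x = +-42 mm, 12 mm thick, 240 mm long, a 15 mm lug at each end (|y| 112 to 120). Gap 72 mm wide, 55 mm deep, open above. A guard wire 8 mm thick runs along y at x = -104 and +104 mm, axis 5 mm above this point: bars lie between the wires
- bay (a point): centre of the battery bay, where the battery's centre lies when seated: y = +150 mm, z = 56 mm on the stand; axes as the stand's, battery along x. At -x a sprung plate, face at x = -42 mm when free; at +x a fixed end plate, face at +57 mm. The end walls (fixed plate x 57 to 63, spring housing x -98 to -74) reach 14 mm above this point
- cradle (a point): rest for the battery's cap at the fixed-plate end, 43 mm to +x of the bay centre and 14 mm below it; a like one at -43 mm. Each 12 mm long in x, side cheeks 33 mm apart, flaring outward from the height of the bay centre to 9 mm above it. Between the two the bay is open at the sides and down to the base plate, 36 mm below the bay centre
- plunger (a joint): sprung brass plate of the bay (26 x 26 x 4 mm, centred on the bay axis), m: 0 free, grows as pressed to -x, end stop 0.024; force 4 N + 0.4 N per mm. Free opening 99 mm, battery 107 mm long: reads 0.008 with the battery seated
- cell: battery: cylinder 27 mm thick, white, with a square black cap 28 x 28 x 14 mm at each end and a brass button (14 mm thick, 7 mm long) on its +x end. Origin at the centre of the body on its axis, x along the axis: flat end at x = -50 mm, cap with button ends at +50 mm, button tip at +57 mm. 0.12 to 0.2 kg. Starts lying on the mat
- cell_button (a point): tip of the battery's brass button, 57 mm along +x from the battery's origin
- switch (a joint): switch lever, rad: 0 to 0.15 at the start (off, leaning to the stand's -x), 1.0 = end stop, fully on (leaning to +x); upright at 0.5; stays where it is left, moves with about 1 N
- switch_tip (a point): centre of the lever's black ball (26 mm thick) on a thin rod, 80 mm from the pivot. Pivot at x = 0, y = -158, z = 42 mm on the stand, on a block 70 (x) x 50 (y) x 25 mm that stands on the base plate; the ball moves from x = -38 to +38 mm on the stand, 112 mm above the table at both ends, 122 mm at mid swing
- mat: black rubber draining mat 250 x 370 x 4 mm, fixed on the table, origin at the centre of its underside; bars and battery start on it
- jar: glass jar with steel lid, 68 mm thick, 85 mm high, at the back of the table, origin under its centre; not part of the job
- bench_block: steel bench block 90 x 90 x 25 mm at the back, origin under its centre; not part of the job
- bar1: square brass bar, 170 (its x) x 14 (y) x 14 (z) mm, origin at its centre, 0.16 to 0.28 kg; lies on the mat at the start, or is absent
- bar2: square steel bar, 164 (its x) x 14 (y) x 14 (z) mm, origin at its centre, 0.16 to 0.28 kg; lies on the mat at the start, or is absent
- bar3: flat copper bar, 166 (its x) x 18 (y) x 10 (z) mm, origin at its centre, 0.16 to 0.28 kg; lies on the mat at the start, or is absent
- bar4: flat steel bar, 172 (its x) x 18 (y) x 10 (z) mm, origin at its centre, 0.16 to 0.28 kg; lies on the mat at the start, or is absent
- bar5: rectangular brass bar, 160 (its x) x 16 (y) x 12 (z) mm, origin at its centre, 0.16 to 0.28 kg; lies on the mat at the start, or is absent
Things that resemble listed ones, but are neither listed nor needed, are in the scene too. Leave any red look-alike of the bar2 alone.

How it is judged:
By the outcome, as a careful person would: the job done as asked, in the order asked, and still so for the second after the job is handed in, with the robot touching nothing.
Of bar1, bar2, bar3, bar4, bar5 only 3 to 5 are there at a start; the rules pass over those that are not, and their reading is None.
At some moment in a run one of bar1, bar2, bar3, bar4, bar5 may be knocked a few centimetres aside while the robot is not near it.
Once in a run the grip may slacken for a moment while it holds something.
It also fails if it takes over 210 s, if anything falls off the work surface, if the arm or the gripper's body presses on something with over 40 N, if the wrist force passes 120 N, or if a joint passes its speed limit or range.

### The arm

A 7-joint arm with a two-finger parallel gripper is mounted at the origin on the work surface. World frame = base frame: x ahead of the robot, y to its left, z up, the work surface at z = 0. Lengths are in mm, angles in rad, forces in N, time in s.
With the tool pointing down it reaches from about 400 to 875 mm from the base axis. Payload 4.4 kg.
Tool frame: the origin (TCP) lies midway between the tips of the shut fingers; the grasp point (between the pads) lies 19 mm behind it; x points along the fingers, z is the direction in which the jaws open and shut, and the axes are right-handed (so a half turn about x gives the same grasp; the last joint's range is limited). The gripper opens to 85 mm and grips with 20 to 120 N. Pads are 22 mm wide; open, the fingers measure 114 mm over their backs; the gripper's body (76 mm by 85 mm) begins 54 mm behind the grasp point. The pads swing forward as they close: fully open they stand 13 mm farther back than shut.
Start: joints at [1.148, 0.628, 0.038, 1.517, -0.027, 0.996, -0.02], TCP at [227.058, -609.067, 231.313] pointing down, gripper open.
Joint ranges: [-3.06, 3.06], [-0.37, 2.12], [-1.25, 1.32], [0.18, 2.47], [-1.1, 4.24], [0.23, 1.98], [-2.94, 2.94]. Speed limits (rad/s): [2.57, 2.57, 3.14, 3.14, 3.14, 3.14, 3.14].

### API

Orientations are given as [roll, pitch, yaw] about the fixed x, y, z axes, in that order (R = Rz(yaw) Ry(pitch) Rx(roll)).
In Python, from cell import ctrl gives the robot as it stands. The module is installed in compiled form; this text tells all that it offers.
- The arm moves only by the tool servo_tool, never from a script. Its argument "rows" is a list of rows, each an object of numbers: "dx", "dy", "dz": the shift along the tool's x, y, z in units of 750 mm (1.0 is 750 mm); "wx", "wy", "wz": the turn, a rotation vector about the tool's x, y, z in units of 6 degrees (1.0 is 6 degrees); "fingers": the closure, from 0 (fully open) to 1 (shut). In form: [{"dx": .., "dy": .., "dz": .., "wx": .., "wy": .., "wz": .., "fingers": ..}, ...]. A call has 1 to 5 rows; each row shifts and turns the commanded pose from where the row before left it, along the tool's axes as they then stand; what a row does not reach is not made up. A row lasts 1/8 s, in which the tool goes at most 62.5 mm and 10.7 degrees, less where a joint would pass 70% of its speed; a pose out of reach is approached as far as the arm can. A call with a number of a shift or a turn outside -1 to 1 is refused whole. A call with a gripper value outside its range is refused whole. The fingers move at their own pace and stop on an object; the grip force is fixed at half the most. Time passes only in rows, so rows that do not move let the fingers close. It gives the time, the measured TCP pose, the force and the opening at its end, in the units of the state.
- ctrl.read_state(): the state, without advancing time (a new reading comes with each control period).
- ctrl.get_image(name): name is "side" or "top" or "wrist"; returns the picture (384x512x3 uint8, red, green, blue); there is no depth.
- ctrl.camera_info(name): a dict with "fovy" (degrees; the focal length in pixels is half the picture's height over the tangent of half this angle, whatever the lens; pixels are square), "cx", "cy" (the principal point, pixels), "k1" (the pictures are not rectified: a ray, as slopes to the right and down, at radius r is drawn at 1 + k1 r^2 times it, then the intrinsics apply), "R" (3x3) and "t" (3): a world point X has camera coordinates R X + t. Camera axes: x right, y down, z forward; pixel columns grow to the right and rows downward; lengths in mm; the calibration is good to about 2 mm. A picture is of the moment at which its call begins: read the wrist's pose just before it. camera_info takes no time and is no camera call; for the wrist camera it gives the pose at the moment of the call.
- ctrl.finish_job(): hands the job in, once; it reports no verdict.
Trained networks look in the newest picture that a camera, given by its name, has taken for a name from the list of things; names that differ only in an ending like _2 or _b are one class to them, and where a whole thing is asked for, a point or a joint stands for the part that bears it (a point fixed in the world has none). Each returns a list of dicts, best first, with "conf" (0 to 1); they miss things now and then, are a little off and sometimes report something else, mostly with a low value. They report only what shows in the picture. A call takes as long as a camera call. They do not tell look-alikes from the thing itself.
- ctrl.search_frame(label, camera): "extent" ([centre column, centre row, width, height] in pixels, round what is visible of it).
- ctrl.silhouettes(label, camera): "region" (384x512 bool, what is visible of it) and "extent" ([centre column, centre row, width, height] in pixels, round what is visible of it).
- ctrl.mark_of(label, camera): "point" ([column, row] in pixels: a listed point, or the origin of a listed thing).
The state is a dict: "clock": time; "qpos": joint angles; "qd": joint speeds; "tau": joint torques, N m; "eef_pos": TCP position; "tool_rot": TCP orientation; "force": force on the tool from outside, world axes, zero at the start; "torque": the same for the moment, N m; "width": finger opening in mm.
Only numpy, scipy, OpenCV 4.12 (cv2) and the standard library are available. Lean on these libraries where they do the work, as an engineer would, in place of code of your own. Each camera call takes 0.05 s, during which the arm holds its last target.

## Working session

There is one attempt and no reset: what is moved stays moved. The work goes in short steps, Python scripts to look and compute and a tool call to move; the robot and the scene stay as the last step left them, time stands still between calls to the robot, and variables do not carry over. Pictures are saved under pics/ and viewed, and the job is handed in when it is done.

Besides the shell and the picture viewer there is one more tool, called after "Emit:" by a JSON object that holds its "fn" and its "kwargs". servo_tool: Moves the arm, as the interface text tells. Its arguments: {"type":"object","properties":{"rows":{"type":"array"}},"required":["rows"]}

```bash
mkdir -p pics; cat > h.py <<'E'
import numpy as np, cv2
from cell import ctrl
from scipy.spatial.transform import Rotation as Ro
def save(n,name,img=None):
    im=ctrl.get_image(n) if img is None else img
    cv2.imwrite(f'pics/{name}.png',cv2.cvtColor(im,cv2.COLOR_RGB2BGR)); return im
def K(ci): f=192/np.tan(np.radians(ci['fovy'])/2); return f
def ray(ci,p):
    f=K(ci); d=(np.array(p,float)-[ci['cx'],ci['cy']])/f
    u=d.copy()
    for _ in range(30): u=d/(1+ci['k1']*(u@u))
    R=np.array(ci['R']);t=np.array(ci['t'])
    return -R.T@t, R.T@np.array([u[0],u[1],1.])
def at_z(ci,p,z):
    o,d=ray(ci,p); return o+d*(z-o[2])/d[2]
def proj(ci,X):
    c=np.array(ci['R'])@np.array(X,float)+np.array(ci['t']); u=c[:2]/c[2]
    return u*(1+ci['k1']*(u@u))*K(ci)+[ci['cx'],ci['cy']]
E
python3 - <<'E'
from h import *
np.set_printoptions(precision=3,suppress=True)
print(ctrl.read_state())
for n in ['side','top','wrist']:
    save(n,n+'0'); ci=ctrl.camera_info(n); print(n,ci, ray(ci,[ci['cx'],ci['cy']]))
    for l in ['bar1','bar2','bar3','bar4','bar5','cell','cell_button','stand','rails','bay','cradle','switch_tip','mat','jar','bench_block'] if n=='top' else []:
        print(l,[(np.round(m['point'],1).tolist(),round(m['conf'],2)) for m in ctrl.mark_of(l,n)])
E
```

```text
{'clock': 0.0, 'qpos': array([ 1.148,  0.629,  0.038,  1.518, -0.027,  0.996, -0.02 ]), 'qd': array([ 0.001, -0.002,  0.002, -0.002, -0.001, -0.   ,  0.   ]), 'tau': array([ -0.001, -56.34 ,   1.226, -19.344,   0.011,   0.011,   0.   ]), 'eef_pos': array([ 226.862, -608.453,  230.391]), 'tool_rot': array([3.138, 1.569, 1.924]), 'force': array([ 0.349,  0.022, -0.469]), 'torque': array([-0.045,  0.028,  0.025]), 'width': 85.10712672288899}
side {'fovy': 55.08141415317926, 'cx': 257.7686010286491, 'cy': 191.156640967409, 'k1': -0.10861453616820863, 'R': array([[ 0.998, -0.064, -0.021],
       [-0.055, -0.613, -0.788],
       [ 0.038,  0.787, -0.615]]), 't': array([-472.992,  103.097, 1143.5  ])} (array([ 434.744, -867.279,  775.092]), array([ 0.038,  0.787, -0.615]))
top {'fovy': 50.84487048479985, 'cx': 257.8891269722738, 'cy': 186.7779527502539, 'k1': 0.03555291056274384, 'R': array([[ 0.001, -1.   , -0.021],
       [-0.981,  0.003, -0.192],
       [ 0.192,  0.021, -0.981]]), 't': array([   2.641,  506.195, 1261.026])} (array([ 255.062,  -24.786, 1334.45 ]), array([ 0.192,  0.021, -0
[... 621 characters left out ...]
, 205.6], 0.55)]
cell []
cell_button [([199.7, 211.4], 0.75)]
stand [([321.4, 184.2], 0.86), ([211.7, 114.5], 0.26)]
rails [([325.4, 181.0], 0.88), ([222.1, 182.5], 0.39)]
bay [([274.2, 188.5], 0.83)]
cradle [([275.3, 176.5], 0.57)]
switch_tip [([380.7, 182.3], 0.57)]
mat [([196.2, 186.8], 0.96)]
jar [([207.8, 115.9], 0.63)]
bench_block [([269.6, 115.5], 0.94)]
wrist {'fovy': 71.32458403675034, 'cx': 254.12348200559413, 'cy': 192.59940878533615, 'k1': -0.00664621950251621, 'R': array([[ 0.35 , -0.937,  0.   ],
       [-0.893, -0.333,  0.303],
       [-0.283, -0.106, -0.953]]), 't': array([-650.506,  -38.923,  379.504])} (array([ 300.289, -582.068,  373.792]), array([-0.283, -0.106, -0.953]))
```

```bash
cat >> h.py <<'E'
UP=np.array([1,1,1,1,1,1])
def cur():
    s=ctrl.read_state(); return np.array(s['eef_pos']),Ro.from_euler('xyz',s['tool_rot']).as_matrix(),s
def Rdown(yaw):
    """jaw(z) axis at angle yaw in world xy, tool x down"""
    x=np.array([0,0,-1.]);z=np.array([np.cos(yaw),np.sin(yaw),0]);y=np.cross(z,x)
    return np.stack([x,y,z],1)
def plan(p,yaw,frm=None,vmax=60,show=True,Rt=None,wmax=6.0):
    p0,R0=(cur()[:2] if frm is None else frm); p=np.array(p,float)
    if Rt is None:
        c=[Rdown(yaw),Rdown(yaw+np.pi)]
        Rt=min(c,key=lambda r:np.linalg.norm(Ro.from_matrix(R0.T@r).as_rotvec()))
    w=Ro.from_matrix(R0.T@Rt).as_rotvec(); ang=np.degrees(np.linalg.norm(w)); d=p-p0; L=np.linalg.norm(d)
    n=max(1,int(np.ceil(L/vmax)),int(np.ceil(ang/wmax))); out=[]
    pc,Rc=p0.copy(),R0.copy()
    for k in range(n):
        dd=Rc.T@((p-pc)/(n-k)); pc=pc+Rc@np.round(dd/750,4)*750
        ww=Ro.from_matrix(Rc.T@Rt).as_rotvec()/(n-k); wr=np.round(np.degrees(ww)/6,3)
        out.append((np.round(dd/750,4),wr)); Rc=Rc@Ro.from_rotvec(np.radians(wr*6)).as_matrix()
    if show:
        for d,w in out: print(' '.join(f'{k}={v:g}' for k,v in zip(['dx','dy','dz','wx','wy','wz'],list(d)+list(w)) ))
        print('n',n,'end',np.round(pc,1))
    return pc,Rc
E
python3 - <<'E'
from h import *
np.set_printoptions(precision=1,suppress=True)
ci=ctrl.camera_info('top')
for n,p,z in [('bench',(269.6,115.5),25),('rails',(325.4,181),75),('stand',(321.4,184.2),0),('bay',(274.2,188.5),56),('sw',(380.7,182.3),112),('mat',(196.2,186.8),0),('b',(170,156),15),('b',(226,161),15),('b',(168,182),15),('b',(222,183),15),('b',(164,205),15),('cell',(217,210),17)]: print(n,at_z(ci,p,z))
p,R,s=cur(); print(R)
wi=ctrl.camera_info('wrist'); o,d=ray(wi,[wi['cx'],wi['cy']]); Rw=np.array(wi['R'])
print('cam in tool',R.T@(o-p), R.T@Rw.T)
E
```

```text
bench [758.8 -37.   25. ]
rails [ 519.2 -212.5   75. ]
stand [ 524. -210.    0.]
bay [499.  -50.5  56. ]
sw [ 506.8 -375.1  112. ]
mat [516.3 211.5   0. ]
b [620.  300.9  15. ]
b [601.8 110.7  15. ]
b [530.  303.8  15. ]
b [526.  122.8  15. ]
b [452.3 313.6  15. ]
cell [434.9 137.4  17. ]
[[ 0.   0.9  0.3]
 [ 0.   0.3 -0.9]
 [-1.   0.  -0. ]]
cam in tool [-142.5   78.1    0.3] [[-0.  -0.3  1. ]
 [ 0.  -1.  -0.3]
 [ 1.   0.   0. ]]
```

```bash
python3 - <<'E'
from h import *
a=plan([540,-210,240],-np.pi/2)
plan([546,211,220],-np.pi/2,frm=a)
E
```

```text
dx=-0.0013 dy=0.0641 dz=-0.0392 wx=0.379 wy=-0 wz=-0
dx=-0.0013 dy=0.0625 dz=-0.0417 wx=0.378 wy=-0 wz=-0
dx=-0.0013 dy=0.0608 dz=-0.0442 wx=0.379 wy=-0 wz=-0
dx=-0.0013 dy=0.059 dz=-0.0465 wx=0.378 wy=-0 wz=-0
dx=-0.0013 dy=0.0571 dz=-0.0488 wx=0.379 wy=-0 wz=-0
dx=-0.0013 dy=0.0551 dz=-0.0511 wx=0.378 wy=-0 wz=-0
dx=-0.0013 dy=0.053 dz=-0.0532 wx=0.379 wy=-0 wz=-0
dx=-0.0012 dy=0.0509 dz=-0.0553 wx=0.378 wy=-0 wz=-0
dx=-0.0013 dy=0.0487 dz=-0.0572 wx=0.379 wy=-0 wz=-0
n 9 end [ 540. -210.  240.]
dx=0.0033 dy=0.001 dz=-0.0702 wx=-0 wy=-0 wz=-0
dx=0.0033 dy=0.001 dz=-0.0702 wx=-0 wy=-0 wz=-0
dx=0.0034 dy=0.001 dz=-0.0702 wx=-0 wy=-0 wz=-0
dx=0.0033 dy=0.001 dz=-0.0701 wx=-0 wy=-0 wz=-0
dx=0.0034 dy=0.001 dz=-0.0702 wx=-0 wy=-0 wz=-0
dx=0.0033 dy=0.001 dz=-0.0701 wx=-0 wy=-0 wz=-0
dx=0.0034 dy=0.001 dz=-0.0702 wx=-0 wy=-0 wz=-0
dx=0.0033 dy=0.0009 dz=-0.0701 wx=-0 wy=-0 wz=-0
n 8 end [546. 211. 220.]
```

Emit:
{"fn": "servo_tool", "kwargs": {"rows": [{"dx":-0.001,"dy":0.064,"dz":-0.039,"wx":0.38,"wy":0,"wz":0,"fingers":0},{"dx":-0.001,"dy":0.063,"dz":-0.042,"wx":0.38,"wy":0,"wz":0,"fingers":0},{"dx":-0.001,"dy":0.061,"dz":-0.044,"wx":0.38,"wy":0,"wz":0,"fingers":0},{"dx":-0.001,"dy":0.059,"dz":-0.047,"wx":0.38,"wy":0,"wz":0,"fingers":0},{"dx":-0.001,"dy":0.057,"dz":-0.049,"wx":0.38,"wy":0,"wz":0,"fingers":0}]}}

```text
clock: 1.52
eef_pos: [402.5, -385.4, 235.3]
tool_rot: [0.894, 1.57, -0.521]
force: [0.9, -0.8, 0.2]
width: 85.5
```

Emit:
{"fn": "servo_tool", "kwargs": {"rows": [{"dx":-0.001,"dy":0.055,"dz":-0.051,"wx":0.38,"wy":0,"wz":0,"fingers":0},{"dx":-0.001,"dy":0.053,"dz":-0.053,"wx":0.38,"wy":0,"wz":0,"fingers":0},{"dx":-0.001,"dy":0.051,"dz":-0.055,"wx":0.38,"wy":0,"wz":0,"fingers":0},{"dx":-0.001,"dy":0.049,"dz":-0.057,"wx":0.38,"wy":0,"wz":0,"fingers":0},{"dx":0,"dy":0,"dz":0,"wx":0,"wy":0,"wz":0,"fingers":0}]}}

```text
clock: 2.15
eef_pos: [544.4, -204.1, 238.0]
tool_rot: [2.496, 1.567, 0.933]
force: [-0.5, -0.7, -0.0]
width: 85.3
```

```bash
sleep 1; python3 - <<'E'
from h import *
np.set_printoptions(precision=3,suppress=True)
s=ctrl.read_state();print(s['clock'],s['eef_pos'],s['tool_rot'],s['qd'],s['qpos'])
ci=ctrl.camera_info('wrist'); save('wrist','w1')
import pickle; pickle.dump(ci,open('w1.pkl','wb'))
for l in ['rails','bay','cradle','switch_tip','stand','cell','plunger']: print(l,[(np.round(m['point'],1).tolist(),round(m['conf'],2)) for m in ctrl.mark_of(l,'wrist')])
E
```

```text
2.15 [ 544.422 -204.055  237.955] [2.496 1.567 0.933] [ 0.071 -0.013  0.075  0.035  0.042  0.006  0.037] [ 0.237  0.523  0.116  1.71  -0.078  0.912 -1.177]
rails [([259.0, 198.2], 0.76)]
bay [([146.9, 199.1], 0.58)]
cradle [([138.1, 170.0], 0.92)]
switch_tip [([409.8, 231.2], 0.64)]
stand [([263.4, 184.7], 0.73)]
cell [([32.0, 230.0], 0.64)]Traceback (most recent call last):
  File "<stdin>", line 6, in <module>
ValueError: it knows: bar, bay, bench_block, cell, cell_button, cradle, jar, mat, rails, stand, switch_tip
```

```bash
python3 - <<'E'
import cv2
im=cv2.imread('pics/w1.png')
cv2.imwrite('pics/w1z.png',cv2.resize(im[80:290,100:430],None,fx=2.4,fy=2.4,interpolation=cv2.INTER_CUBIC))
E
cat >> h.py <<'E'
import pickle
from scipy.optimize import least_squares
def Ts(q,P):
    c,s=np.cos(q[2]),np.sin(q[2]); P=np.array(P,float)
    return np.stack([q[0]+c*P[...,0]-s*P[...,1],q[1]+s*P[...,0]+c*P[...,1],P[...,2]],-1)
E
cat > fit.py <<'E'
from h import *
np.set_printoptions(precision=4,suppress=True)
ci=pickle.load(open('w1.pkl','rb'))
z=lambda a,b:(a/2.4+100,b/2.4+80)
obs=[((110,190,20),z(27,86)),((110,-190,20),z(727,35)),((-110,-190,20),z(695,402))]
f=lambda q:np.concatenate([proj(ci,Ts(q,P))-p for P,p in obs])
r=least_squares(f,[520,-210,0.05]); print(r.x,r.fun)
im=cv2.imread('pics/w1.png'); im=im[80:290,100:430]; im=cv2.resize(im,None,fx=2.4,fy=2.4)
def ln(a,b,c):
    p=[tuple(int(v) for v in ((proj(ci,Ts(r.x,P))-[100,80])*2.4)) for P in (a,b)]; cv2.line(im,p[0],p[1],c,1)
for sx in(-110,110): ln((sx,-190,20),(sx,190,20),(0,0,255))
for sy in(-190,190): ln((-110,sy,20),(110,sy,20),(0,0,255))
for x in (-48,-36,36,48): ln((x,-120,75),(x,120,75),(0,255,0))
for x in (-104,104): ln((x,-120,80),(x,120,80),(255,0,0))
ln((57,150-14,70),(57,150+14,70),(255,0,255)); ln((-42,137,56+13),(-42,163,69),(255,0,255))
ln((0,-158,42),(-38,-158,112),(0,255,255))
cv2.imwrite('pics/fit1.png',im); pickle.dump(r.x,open('stand.pkl','wb'))
E
python3 fit.py
```

```text
[ 516.5472 -212.5967    0.0788] [-2.042   0.1908  1.4788 -0.3052  0.6058  1.0362]
```

Emit:
{"fn": "servo_tool", "kwargs": {"rows": [{"dx":0.003,"dy":0.0,"dz":-0.07,"fingers":0},{"dx":0.003,"dy":0.001,"dz":-0.07,"fingers":0},{"dx":0.003,"dy":0.001,"dz":-0.07,"fingers":0},{"dx":0.003,"dy":0.001,"dz":-0.07,"fingers":0},{"dx":0.003,"dy":0,"dz":-0.07,"fingers":0}]}}

```text
schema error: expected keys dx, dy, dz, wx, wy, wz, fingers
```

Emit:
{"fn": "servo_tool", "kwargs": {"rows": [{"dx":0.003,"dy":0.0,"dz":-0.07,"fingers":0},{"dx":0.003,"dy":0.001,"dz":-0.07,"fingers":0},{"dx":0.003,"dy":0.001,"dz":-0.05,"fingers":0},{"dx":0,"dy":0,"dz":0,"fingers":0},{"dx":0,"dy":0,"dz":0,"fingers":0}]}}

```text
schema error: expected keys dx, dy, dz, wx, wy, wz, fingers
```

```bash
sleep 1; python3 - <<'E'
from h import *
np.set_printoptions(precision=3,suppress=True)
s=ctrl.read_state();print(s['clock'],s['eef_pos'],s['tool_rot'],abs(s['qd']).max())
ci=ctrl.camera_info('wrist'); im=save('wrist','w2'); pickle.dump(ci,open('w2.pkl','wb'))
m=ctrl.silhouettes('bar','wrist') 
for i,b in enumerate(m):
    print(round(b['conf'],2),np.round(b['extent'],0), im[b['region']].mean(0))
pickle.dump(m,open('w2m.pkl','wb'))
for l in ['cell','cell_button','mat']: print(l,[(np.round(q['point'],1).tolist(),round(q['conf'],2)) for q in ctrl.mark_of(l,'wrist')])
m=ctrl.silhouettes('cell','wrist'); pickle.dump(m,open('w2c.pkl','wb')); print([(q['conf'],q['extent']) for q in m])
E
```

```text
2.5 [ 539.913 -211.824  238.178] [-0.441  1.57  -2.016] 0.006251844282191874
0.91 [ 40. 179.  79.  31.] [198.523 118.613  78.683]
0.81 [ 38. 120.  73.  18.] [216.145 179.793  82.706]
0.48 [258. 187. 310. 193.] [141.003 139.059 138.419]
cell [([26.1, 233.6], 0.74)]
cell_button [([28.6, 231.5], 0.63)]
mat [([401.7, 224.4], 0.3)]
[(0.77, [32.4, 231.9, 60.5, 32.9]), (0.49, [257.2, 184.8, 314.8, 191.0])]
```

Emit:
{"fn": "servo_tool", "kwargs": {"rows": [{"dx":0.003,"dy":0.0,"dz":-0.07,"wx":0,"wy":0,"wz":0,"fingers":0},{"dx":0.003,"dy":0.001,"dz":-0.07,"wx":0,"wy":0,"wz":0,"fingers":0},{"dx":0.003,"dy":0.001,"dz":-0.07,"wx":0,"wy":0,"wz":0,"fingers":0},{"dx":0.003,"dy":0.001,"dz":-0.07,"wx":0,"wy":0,"wz":0,"fingers":0},{"dx":0.003,"dy":0,"dz":-0.07,"wx":0,"wy":0,"wz":0,"fingers":0}]}}

```text
clock: 3.42
eef_pos: [543.5, 53.9, 226.9]
tool_rot: [1.655, 1.57, 0.083]
force: [0.7, -1.0, 0.1]
width: 85.3
```

Emit:
{"fn": "servo_tool", "kwargs": {"rows": [{"dx":0.003,"dy":0.0,"dz":-0.07,"wx":0,"wy":0,"wz":0,"fingers":0},{"dx":0.003,"dy":0.001,"dz":-0.07,"wx":0,"wy":0,"wz":0,"fingers":0},{"dx":0.003,"dy":0.001,"dz":-0.05,"wx":0,"wy":0,"wz":0,"fingers":0},{"dx":0,"dy":0,"dz":0,"wx":0,"wy":0,"wz":0,"fingers":0},{"dx":0,"dy":0,"dz":0,"wx":0,"wy":0,"wz":0,"fingers":0}]}}

```text
clock: 4.05
eef_pos: [545.2, 193.8, 220.0]
tool_rot: [-0.048, 1.57, -1.62]
force: [0.0, -0.6, 0.3]
width: 85.3
```

```bash
sleep 1; python3 - <<'E'
from h import *
np.set_printoptions(precision=3,suppress=True)
im=cv2.imread('pics/w2.png')
cv2.imwrite('pics/w2z.png',cv2.resize(im[80:290,95:425],None,fx=2.4,fy=2.4,interpolation=cv2.INTER_CUBIC))
s=ctrl.read_state();print(s['clock'],s['eef_pos'],s['tool_rot'],abs(s['qd']).max())
ci=ctrl.camera_info('wrist'); im=save('wrist','w3'); pickle.dump(ci,open('w3.pkl','wb'))
m=ctrl.silhouettes('bar1','wrist') 
for i,b in enumerate(m):
    print(round(b['conf'],2),np.round(b['extent'],0), im[b['region']].mean(0))
pickle.dump(m,open('w3m.pkl','wb'))
for l in ['cell','cell_button','mat']: print(l,[(np.round(q['point'],1).tolist(),round(q['conf'],2)) for q in ctrl.mark_of(l,'wrist')])
m=ctrl.silhouettes('cell','wrist'); pickle.dump(m,open('w3c.pkl','wb')); print([(q['conf'],q['extent']) for q in m])
E
```

```text
4.05 [545.157 193.766 219.989] [-0.048  1.57  -1.62 ] 0.021299103967702772
0.97 [164. 108. 133.  15.] [253.082 244.111 127.903]
0.96 [172. 231. 118.  22.] [230.45  226.39  225.376]
0.82 [319. 122. 129.  25.] [253.006 240.576 122.3  ]
0.6 [309. 181. 118.  43.] [232.259 166.105 112.684]
cell [([299.8, 241.5], 0.57)]
cell_button [([257.4, 251.7], 0.97)]
mat [([299.3, 239.6], 0.55)]
[(0.59, [297.4, 240.0, 71.4, 38.3])]
```

```bash
cat >> h.py <<'E'
def bars(im,ci,zt=16,thr=None):
    hsv=cv2.cvtColor(im,cv2.COLOR_RGB2HSV); m=((hsv[...,2]>150)).astype(np.uint8)
    n,l,st,ce=cv2.connectedComponentsWithStats(m); out=[]
    for i in range(1,n):
        if 500<st[i,4]<6000:
            c=cv2.findContours((l==i).astype(np.uint8),cv2.RETR_EXTERNAL,cv2.CHAIN_APPROX_NONE)[0][0][:,0,:]
            W=np.array([at_z(ci,p,zt)[:2] for p in c],np.float32)
            (cx,cy),(w,h),a=cv2.minAreaRect(W)
            a=np.radians(a)
            if w<h: w,h,a=h,w,a+np.pi/2
            a=(a+np.pi/2)%np.pi-np.pi/2
            print('c px',np.round(ce[i]),'world',round(cx,1),round(cy,1),'L',round(w,1),'W',round(h,1),'axis deg',round(np.degrees(a),1),im[l==i].mean(0).round())
E
sed -i 's/w1.pkl/w2.pkl/; s/z(27,86)/z(20,80)/; s/z(727,35)/z(722,20)/; s/z(695,402)/z(694,387)/; s/a\/2.4+100/a\/2.4+95/; s/\[100,80\]/[95,80]/; s/w1.png/w2.png/; s/100:430/95:425/; s/fit1/fit2/' fit.py; python3 fit.py
python3 - <<'E'
from h import *
im=cv2.cvtColor(cv2.imread('pics/w3.png'),cv2.COLOR_BGR2RGB); ci=pickle.load(open('w3.pkl','rb'))
bars(im,ci); print(ctrl.read_state()['qpos'])
E
```

```text
[ 517.225  -211.9892    0.0784] [-2.4317 -0.0064  1.2077 -0.7324  1.3934  2.0838]
c px [317. 122.] world 606.4 114.2 L 160.8 W 16.9 axis deg 85.1 [249. 234. 119.]
c px [305. 181.] world 528.8 122.5 L 165.4 W 19.6 axis deg 75.9 [238. 170. 115.]
c px [169. 177.] world 534.8 307.3 L 165.3 W 15.8 axis deg -86.0 [241. 237. 237.]
c px [298. 240.] world 440.7 130.0 L 77.2 W 31.3 axis deg -78.5 [246. 243. 242.]
c px [ 13. 300.] world 343.8 561.9 L 120.0 W 54.0 axis deg -16.4 [210. 213. 218.]
c px [103. 368.] world 203.0 462.8 L 88.7 W 84.2 axis deg -89.8 [248. 187. 116.]
c px [406. 368.] world 201.3 -77.0 L 89.5 W 84.4 axis deg 89.4 [249. 186. 116.]
[-0.45706943  0.53914564  0.10301947  1.736982   -0.06887982  0.86880743
 -1.89787387]
```

```bash
cat >> h.py <<'E'
def planx(p,yawdeg,frm=None,**k): return plan(p,None,frm=frm,Rt=Rdown(np.radians(yawdeg)),**k)
E
python3 - <<'E'
from h import *
a=planx([606,114,90],-4.9)
E
```

```text
dx=0.0116 dy=0.0054 dz=0.0071 wx=-0.947 wy=0 wz=-0
dx=0.0116 dy=0.0047 dz=0.0076 wx=-0.948 wy=0 wz=-0
dx=0.0116 dy=0.0039 dz=0.008 wx=-0.947 wy=0 wz=-0
dx=0.0116 dy=0.0031 dz=0.0083 wx=-0.948 wy=0 wz=-0
dx=0.0116 dy=0.0023 dz=0.0086 wx=-0.947 wy=0 wz=-0
dx=0.0116 dy=0.0014 dz=0.0088 wx=-0.948 wy=0 wz=0
dx=0.0116 dy=0.0005 dz=0.0089 wx=-0.947 wy=0 wz=0
dx=0.0116 dy=-0.0004 dz=0.0089 wx=-0.948 wy=0 wz=0
dx=0.0116 dy=-0.0012 dz=0.0088 wx=-0.947 wy=0 wz=0
dx=0.0115 dy=-0.0021 dz=0.0086 wx=-0.948 wy=0 wz=0
dx=0.0116 dy=-0.003 dz=0.0084 wx=-0.947 wy=0.001 wz=0
dx=0.0115 dy=-0.0038 dz=0.0081 wx=-0.948 wy=0 wz=0
dx=0.0116 dy=-0.0046 dz=0.0076 wx=-0.947 wy=0.001 wz=0
dx=0.0115 dy=-0.0053 dz=0.0072 wx=-0.948 wy=0 wz=0
dx=0.0116 dy=-0.0059 dz=0.0066 wx=-0.947 wy=0.001 wz=0.001
n 15 end [606. 114.  90.]
```

Emit:
{"fn": "servo_tool", "kwargs": {"rows": [{"dx":0.0116,"dy":0.0054,"dz":0.0071,"wx":-0.947,"wy":0,"wz":0,"fingers":0.4},{"dx":0.0116,"dy":0.0047,"dz":0.0076,"wx":-0.948,"wy":0,"wz":0,"fingers":0.4},{"dx":0.0116,"dy":0.0039,"dz":0.008,"wx":-0.947,"wy":0,"wz":0,"fingers":0.4},{"dx":0.0116,"dy":0.0031,"dz":0.0083,"wx":-0.948,"wy":0,"wz":0,"fingers":0.4},{"dx":0.0116,"dy":0.0023,"dz":0.0086,"wx":-0.947,"wy":0,"wz":0,"fingers":0.4}]}}

```text
clock: 4.97
eef_pos: [565.6, 167.5, 176.4]
tool_rot: [0.821, 1.571, -0.253]
force: [-0.9, 0.0, -0.2]
width: 51.3
```

Emit:
{"fn": "servo_tool", "kwargs": {"rows": [{"dx":0.0116,"dy":0.0014,"dz":0.0088,"wx":-0.948,"wy":0,"wz":0,"fingers":0.4},{"dx":0.0116,"dy":0.0005,"dz":0.0089,"wx":-0.947,"wy":0,"wz":0,"fingers":0.4},{"dx":0.0116,"dy":-0.0004,"dz":0.0089,"wx":-0.948,"wy":0,"wz":0,"fingers":0.4},{"dx":0.0116,"dy":-0.0012,"dz":0.0088,"wx":-0.947,"wy":0,"wz":0,"fingers":0.4},{"dx":0.0116,"dy":-0.0021,"dz":0.0086,"wx":-0.948,"wy":0,"wz":0,"fingers":0.4}]}}

```text
clock: 5.6
eef_pos: [585.9, 140.9, 132.9]
tool_rot: [-0.06, 1.571, -0.638]
force: [0.3, 0.4, -0.8]
width: 51.0
```

Emit:
{"fn": "servo_tool", "kwargs": {"rows": [{"dx":0.0116,"dy":-0.003,"dz":0.0084,"wx":-0.947,"wy":0,"wz":0,"fingers":0.4},{"dx":0.0116,"dy":-0.0038,"dz":0.0081,"wx":-0.948,"wy":0,"wz":0,"fingers":0.4},{"dx":0.0116,"dy":-0.0046,"dz":0.0076,"wx":-0.947,"wy":0,"wz":0,"fingers":0.4},{"dx":0.0116,"dy":-0.0053,"dz":0.0072,"wx":-0.948,"wy":0,"wz":0,"fingers":0.4},{"dx":0.0116,"dy":-0.0059,"dz":0.0066,"wx":-0.947,"wy":0,"wz":0,"fingers":0.4}]}}

```text
clock: 6.22
eef_pos: [606.2, 114.3, 89.4]
tool_rot: [-0.723, 1.57, -0.805]
force: [-0.7, 0.3, -0.3]
width: 51.0
```

Emit:
{"fn": "servo_tool", "kwargs": {"rows": [{"dx":0,"dy":0,"dz":0,"wx":0,"wy":0,"wz":0,"fingers":0.4},{"dx":0,"dy":0,"dz":0,"wx":0,"wy":0,"wz":0,"fingers":0.4}]}}

```text
clock: 6.48
eef_pos: [605.9, 115.2, 89.9]
tool_rot: [0.87, 1.57, 0.784]
force: [-0.1, 0.5, -0.5]
width: 50.8
```

```bash
sleep 1; python3 - <<'E'
from h import *
np.set_printoptions(precision=3,suppress=True)
p,R,s=cur();print(s['clock'],s['eef_pos'],np.degrees(np.arctan2(R[1,2],R[0,2])),s['width'],s['qpos'],abs(s['qd']).max())
ci=ctrl.camera_info('wrist'); im=save('wrist','w4'); pickle.dump(ci,open('w4.pkl','wb'))
bars(im,ci)
planx([606,114,8],-4.9)
E
```

```text
6.475 [605.923 115.223  89.887] -4.917194657763514 50.84523638593549 [-0.051  0.772 -0.3    1.726  0.328  0.693 -0.611] 0.00849899060861586
c px [36. 36.] world 461.2 254.6 L 48.4 W 18.1 axis deg -86.3 [240. 235. 234.]
c px [143.  34.] world 538.6 248.3 L 46.5 W 14.0 axis deg -85.9 [241. 236. 235.]
c px [269.  35.] world 628.4 240.5 L 46.4 W 14.4 axis deg -86.7 [248. 224. 108.]
c px [164. 186.] world 528.9 122.9 L 163.7 W 18.4 axis deg 75.9 [249. 175. 117.]
c px [254. 191.] world 606.4 114.3 L 159.1 W 16.4 axis deg 85.1 [249. 223. 108.]
c px [507. 142.] world 813.0 147.8 L 53.1 W 8.7 axis deg -78.7 [234. 228. 226.]
c px [ 57. 200.] world 439.2 128.7 L 78.5 W 33.8 axis deg -78.4 [240. 237. 235.]
c px [368. 359.] world 710.6 -74.2 L 100.5 W 31.9 axis deg -59.7 [240. 171. 107.]
c px [147. 354.] world 478.9 -44.9 L 53.4 W 31.8 axis deg 40.0 [208. 211. 212.]
dx=0.0547 dy=-0.001 dz=0.0001 wx=0.002 wy=0.003 wz=-0.002
dx=0.0547 dy=-0.0009 dz=0.0001 wx=0.002 wy=0.002 wz=-0.001
n 2 end [606. 114.   8.]
```

Emit:
{"fn": "servo_tool", "kwargs": {"rows": [{"dx":0.0547,"dy":-0.001,"dz":0,"wx":0,"wy":0,"wz":0,"fingers":0.4},{"dx":0.0547,"dy":-0.0009,"dz":0,"wx":0,"wy":0,"wz":0,"fingers":0.4},{"dx":0,"dy":0,"dz":0,"wx":0,"wy":0,"wz":0,"fingers":1},{"dx":0,"dy":0,"dz":0,"wx":0,"wy":0,"wz":0,"fingers":1},{"dx":0,"dy":0,"dz":0,"wx":0,"wy":0,"wz":0,"fingers":1}]}}

```text
clock: 7.15
eef_pos: [606.9, 114.2, 9.3]
tool_rot: [0.359, 1.568, 0.275]
force: [1.0, -0.6, -2.8]
width: 13.7
```

Emit:
{"fn": "servo_tool", "kwargs": {"rows": [{"dx":0,"dy":0,"dz":0,"wx":0,"wy":0,"wz":0,"fingers":1},{"dx":0,"dy":0,"dz":0,"wx":0,"wy":0,"wz":0,"fingers":1},{"dx":-0.02,"dy":0,"dz":0,"wx":0,"wy":0,"wz":0,"fingers":1},{"dx":-0.06,"dy":0,"dz":0,"wx":0,"wy":0,"wz":0,"fingers":1},{"dx":-0.07,"dy":0,"dz":0,"wx":0,"wy":0,"wz":0,"fingers":1}]}}

```text
clock: 7.78
eef_pos: [604.9, 113.4, 121.1]
tool_rot: [-2.829, 1.569, -2.913]
force: [0.9, 0.1, -2.1]
width: 13.8
```

Emit:
{"fn": "servo_tool", "kwargs": {"rows": [{"dx":-0.06,"dy":0,"dz":0,"wx":0,"wy":0,"wz":0,"fingers":1},{"dx":0,"dy":0,"dz":0,"wx":0,"wy":0,"wz":0,"fingers":1}]}}

```text
clock: 8.02
eef_pos: [608.4, 114.5, 169.8]
tool_rot: [0.311, 1.562, 0.227]
force: [0.5, -0.2, -2.4]
width: 14.0
```

```bash
sleep 1; cat >> h.py <<'E'
S=[517.0,-212.3,0.0786]
def st(x,y,z): return Ts(S,[x,y,z])
def stat():
    p,R,s=cur();print('t',s['clock'],np.round(p,1),'yaw',round(np.degrees(np.arctan2(R[1,2],R[0,2])),2),'w',round(s['width'],1),'F',np.round(s['force'],1),'tilt',np.round(R[:,0],3),'q7',round(s['qpos'][6],2))
YS=np.degrees(S[2])-90
E
python3 - <<'E'
from h import *
stat(); ci=ctrl.camera_info('wrist'); im=save('wrist','w5'); pickle.dump(ci,open('w5.pkl','wb'))
print(st(0,84,81.5))
a=planx(st(0,84,150),YS)
E
```

```text
t 8.025 [608.4 114.5 169.8] yaw -4.83 w 14.0 F [ 0.5 -0.2 -2.4] tilt [ 0.008  0.002 -1.   ] q7 -0.57
[ 510.40439613 -128.55934076   81.5       ]
dx=0.0016 dy=-0.0238 dz=-0.0072 wx=0.96 wy=0.002 wz=-0.002
dx=0.0016 dy=-0.0244 dz=-0.0048 wx=0.96 wy=0.002 wz=-0.002
dx=0.0016 dy=-0.0247 dz=-0.0023 wx=0.96 wy=0.002 wz=-0.002
dx=0.0016 dy=-0.0248 dz=0.0002 wx=0.96 wy=0.002 wz=-0.002
dx=0.0016 dy=-0.0247 dz=0.0027 wx=0.961 wy=0.001 wz=-0.002
dx=0.0016 dy=-0.0243 dz=0.0051 wx=0.96 wy=0.002 wz=-0.002
dx=0.0016 dy=-0.0236 dz=0.0076 wx=0.961 wy=0.001 wz=-0.002
dx=0.0016 dy=-0.0228 dz=0.0099 wx=0.96 wy=0.002 wz=-0.002
dx=0.0017 dy=-0.0217 dz=0.0121 wx=0.961 wy=0.001 wz=-0.002
dx=0.0016 dy=-0.0203 dz=0.0143 wx=0.96 wy=0.001 wz=-0.002
dx=0.0017 dy=-0.0188 dz=0.0162 wx=0.961 wy=0.002 wz=-0.003
dx=0.0016 dy=-0.0171 dz=0.018 wx=0.96 wy=0.001 wz=-0.002
dx=0.0017 dy=-0.0152 dz=0.0197 wx=0.961 wy=0.002 wz=-0.003
dx=0.0016 dy=-0.0131 dz=0.021 wx=0.96 wy=0.001 wz=-0.002
n 14 end [ 510.4 -128.5  150. ]
```

Emit:
{"fn": "servo_tool", "kwargs": {"rows": [{"dx":0.0016,"dy":-0.0238,"dz":-0.0072,"wx":0.96,"wy":0,"wz":0,"fingers":1},{"dx":0.0016,"dy":-0.0244,"dz":-0.0048,"wx":0.96,"wy":0,"wz":0,"fingers":1},{"dx":0.0016,"dy":-0.0247,"dz":-0.0023,"wx":0.96,"wy":0,"wz":0,"fingers":1},{"dx":0.0016,"dy":-0.0248,"dz":0.0002,"wx":0.96,"wy":0,"wz":0,"fingers":1},{"dx":0.0016,"dy":-0.0247,"dz":0.0027,"wx":0.96,"wy":0,"wz":0,"fingers":1}]}}

```text
clock: 8.7
eef_pos: [569.6, 26.3, 157.3]
tool_rot: [-2.434, 1.567, -3.024]
force: [0.1, 0.4, -2.2]
width: 14.0
```

Emit:
{"fn": "servo_tool", "kwargs": {"rows": [{"dx":0.0016,"dy":-0.0243,"dz":0.0051,"wx":0.96,"wy":0,"wz":0,"fingers":1},{"dx":0.0016,"dy":-0.0236,"dz":0.0076,"wx":0.96,"wy":0,"wz":0,"fingers":1},{"dx":0.0016,"dy":-0.0228,"dz":0.0099,"wx":0.96,"wy":0,"wz":0,"fingers":1},{"dx":0.0017,"dy":-0.0217,"dz":0.0121,"wx":0.96,"wy":0,"wz":0,"fingers":1},{"dx":0.0016,"dy":-0.0203,"dz":0.0143,"wx":0.96,"wy":0,"wz":0,"fingers":1}]}}

```text
clock: 9.32
eef_pos: [535.3, -60.0, 151.4]
tool_rot: [-2.066, 1.567, 3.125]
force: [1.0, -0.2, -1.9]
width: 14.0
```

Emit:
{"fn": "servo_tool", "kwargs": {"rows": [{"dx":0.0017,"dy":-0.0188,"dz":0.0162,"wx":0.96,"wy":0,"wz":0,"fingers":1},{"dx":0.0016,"dy":-0.0171,"dz":0.018,"wx":0.96,"wy":0,"wz":0,"fingers":1},{"dx":0.0017,"dy":-0.0152,"dz":0.0197,"wx":0.96,"wy":0,"wz":0,"fingers":1},{"dx":0.0016,"dy":-0.0131,"dz":0.021,"wx":0.96,"wy":0,"wz":0,"fingers":1},{"dx":0,"dy":0,"dz":0,"wx":0,"wy":0,"wz":0,"fingers":1}]}}

```text
clock: 9.95
eef_pos: [507.6, -129.9, 146.8]
tool_rot: [-1.503, 1.567, -2.996]
force: [0.2, 0.8, -1.8]
width: 13.7
```

Emit:
{"fn": "servo_tool", "kwargs": {"rows": [{"dx":0,"dy":0,"dz":0,"wx":0,"wy":0,"wz":0,"fingers":1},{"dx":0,"dy":0,"dz":0,"wx":0,"wy":0,"wz":0,"fingers":1}]}}

```text
clock: 10.2
eef_pos: [509.8, -127.4, 147.7]
tool_rot: [-2.896, 1.57, 1.898]
force: [-0.2, -0.6, -1.8]
width: 13.5
```

```bash
sleep 1; python3 - <<'E'
from h import *
stat(); ci=ctrl.camera_info('wrist'); im=save('wrist','w6'); pickle.dump(ci,open('w6.pkl','wb'))
a=planx(st(0,84,81),YS)
E
```

```text
t 10.2 [ 509.8 -127.4  147.7] yaw -85.3 w 13.5 F [-0.2 -0.6 -1.8] tilt [-0.     0.001 -1.   ] q7 -1.27
dx=0.0446 dy=0.0003 dz=0.0007 wx=0.014 wy=-0.003 wz=0
dx=0.0445 dy=0.0004 dz=0.0007 wx=0.015 wy=-0.003 wz=0.001
n 2 end [ 510.4 -128.6   81. ]
```

Emit:
{"fn": "servo_tool", "kwargs": {"rows": [{"dx":0.0446,"dy":0.0003,"dz":0.0007,"wx":0,"wy":0,"wz":0,"fingers":1},{"dx":0.0445,"dy":0.0004,"dz":0.0007,"wx":0,"wy":0,"wz":0,"fingers":1},{"dx":0,"dy":0,"dz":0,"wx":0,"wy":0,"wz":0,"fingers":1},{"dx":0,"dy":0,"dz":0,"wx":0,"wy":0,"wz":0,"fingers":1}]}}

```text
clock: 10.75
eef_pos: [510.4, -129.2, 81.3]
tool_rot: [2.574, 1.571, 1.083]
force: [-0.7, -0.2, -2.8]
width: 13.9
```

```bash
sleep 1; python3 - <<'E'
from h import *
stat(); 
E
```

```text
t 10.75 [ 510.4 -129.2   81.3] yaw -85.4 w 13.9 F [-0.7 -0.2 -2.8] tilt [ 0.  0. -1.] q7 -1.26
```

Emit:
{"fn": "servo_tool", "kwargs": {"rows": [{"dx":0.002,"dy":0,"dz":0,"wx":0,"wy":0,"wz":0,"fingers":1},{"dx":0,"dy":0,"dz":0,"wx":0,"wy":0,"wz":0,"fingers":1}]}}

```text
clock: 11.0
eef_pos: [510.4, -129.6, 80.1]
tool_rot: [1.354, 1.57, -0.137]
force: [0.8, 0.1, -2.8]
width: 13.8
```

Emit:
{"fn": "servo_tool", "kwargs": {"rows": [{"dx":0,"dy":0,"dz":0,"wx":0,"wy":0,"wz":0,"fingers":0.65},{"dx":0,"dy":0,"dz":0,"wx":0,"wy":0,"wz":0,"fingers":0.65},{"dx":0,"dy":0,"dz":0,"wx":0,"wy":0,"wz":0,"fingers":0.65},{"dx":-0.05,"dy":0,"dz":0,"wx":0,"wy":0,"wz":0,"fingers":0.65},{"dx":-0.07,"dy":0,"dz":0,"wx":0,"wy":0,"wz":0,"fingers":0.65}]}}

```text
clock: 11.62
eef_pos: [509.2, -129.4, 169.6]
tool_rot: [-1.859, 1.567, 2.933]
force: [1.3, 0.2, -0.4]
width: 29.8
```

Emit:
{"fn": "servo_tool", "kwargs": {"rows": [{"dx":-0.07,"dy":0,"dz":0,"wx":0,"wy":0,"wz":0,"fingers":0.4},{"dx":0,"dy":0,"dz":0,"wx":0,"wy":0,"wz":0,"fingers":0.4},{"dx":0,"dy":0,"dz":0,"wx":0,"wy":0,"wz":0,"fingers":0.4}]}}

```text
clock: 12.0
eef_pos: [509.8, -129.5, 221.9]
tool_rot: [-1.955, 1.57, 2.837]
force: [0.3, -0.0, 1.3]
width: 50.9
```

```bash
sleep 1; python3 - <<'E'
from h import *
stat(); ci=ctrl.camera_info('wrist'); im=save('wrist','w7'); pickle.dump(ci,open('w7.pkl','wb'))
a=planx([528.9,122.9,90],-14.1)
E
```

```text
t 12.0 [ 509.8 -129.5  221.9] yaw -85.44 w 50.9 F [ 0.3 -0.   1.3] tilt [-0.  0. -1.] q7 -1.27
dx=0.0146 dy=0.0044 dz=-0.0278 wx=-0.991 wy=-0.001 wz=0.001
dx=0.0146 dy=0.0073 dz=-0.0272 wx=-0.991 wy=-0.001 wz=0.001
dx=0.0146 dy=0.01 dz=-0.0262 wx=-0.991 wy=-0.001 wz=0.001
dx=0.0146 dy=0.0127 dz=-0.0251 wx=-0.991 wy=-0.001 wz=0.001
dx=0.0146 dy=0.0152 dz=-0.0236 wx=-0.991 wy=-0.002 wz=0.001
dx=0.0146 dy=0.0176 dz=-0.0219 wx=-0.991 wy=-0.001 wz=0.001
dx=0.0146 dy=0.0198 dz=-0.02 wx=-0.991 wy=-0.002 wz=0.001
dx=0.0146 dy=0.0217 dz=-0.0178 wx=-0.991 wy=-0.001 wz=0.001
dx=0.0145 dy=0.0235 dz=-0.0155 wx=-0.991 wy=-0.002 wz=0.001
dx=0.0146 dy=0.025 dz=-0.013 wx=-0.991 wy=-0.001 wz=0.001
dx=0.0145 dy=0.0261 dz=-0.0103 wx=-0.99 wy=-0.002 wz=0.001
dx=0.0146 dy=0.0271 dz=-0.0075 wx=-0.991 wy=-0.001 wz=0
n 12 end [528.9 122.9  90. ]
```

Emit:
{"fn": "servo_tool", "kwargs": {"rows": [{"dx":0.0146,"dy":0.0044,"dz":-0.0278,"wx":-0.991,"wy":0,"wz":0,"fingers":0.4},{"dx":0.0146,"dy":0.0073,"dz":-0.0272,"wx":-0.991,"wy":0,"wz":0,"fingers":0.4},{"dx":0.0146,"dy":0.01,"dz":-0.0262,"wx":-0.991,"wy":0,"wz":0,"fingers":0.4},{"dx":0.0146,"dy":0.0127,"dz":-0.0251,"wx":-0.991,"wy":0,"wz":0,"fingers":0.4},{"dx":0.0146,"dy":0.0152,"dz":-0.0236,"wx":-0.991,"wy":0,"wz":0,"fingers":0.4}]}}

```text
clock: 12.68
eef_pos: [517.2, -23.8, 165.4]
tool_rot: [-2.261, 1.567, 3.053]
force: [-0.3, -0.5, -0.2]
width: 51.5
```

Emit:
{"fn": "servo_tool", "kwargs": {"rows": [{"dx":0.0146,"dy":0.0176,"dz":-0.0219,"wx":-0.991,"wy":0,"wz":0,"fingers":0.4},{"dx":0.0146,"dy":0.0198,"dz":-0.02,"wx":-0.991,"wy":0,"wz":0,"fingers":0.4},{"dx":0.0146,"dy":0.0217,"dz":-0.0178,"wx":-0.991,"wy":0,"wz":0,"fingers":0.4},{"dx":0.0145,"dy":0.0235,"dz":-0.0155,"wx":-0.991,"wy":0,"wz":0,"fingers":0.4},{"dx":0.0146,"dy":0.025,"dz":-0.013,"wx":-0.991,"wy":0,"wz":0,"fingers":0.4}]}}

```text
clock: 13.3
eef_pos: [526.8, 82.1, 112.0]
tool_rot: [0.788, 1.571, 0.341]
force: [0.7, -0.2, -0.1]
width: 51.1
```

Emit:
{"fn": "servo_tool", "kwargs": {"rows": [{"dx":0.0145,"dy":0.0261,"dz":-0.0103,"wx":-0.99,"wy":0,"wz":0,"fingers":0.4},{"dx":0.0146,"dy":0.0271,"dz":-0.0075,"wx":-0.991,"wy":0,"wz":0,"fingers":0.4},{"dx":0,"dy":0,"dz":0,"wx":0,"wy":0,"wz":0,"fingers":0.4},{"dx":0,"dy":0,"dz":0,"wx":0,"wy":0,"wz":0,"fingers":0.4}]}}

```text
clock: 13.8
eef_pos: [530.0, 121.8, 90.9]
tool_rot: [-1.526, 1.57, -1.773]
force: [-0.6, -0.6, 0.5]
width: 51.2
```

```bash
sleep 1; python3 - <<'E'
from h import *
stat(); ci=ctrl.camera_info('wrist'); im=save('wrist','w8'); pickle.dump(ci,open('w8.pkl','wb'))
bars(im,ci,14); 
a=planx([528.9,122.9,8],-14.1)
b=planx([528.9,122.9,165],-14.1,frm=a,show=False)
b=planx(st(0,42,150),YS,frm=b)
b=planx(st(0,42,80),YS,frm=b)
E
```

```text
t 13.8 [530.  121.8  90.9] yaw -14.16 w 51.2 F [-0.6 -0.6  0.5] tilt [-0.    -0.001 -1.   ] q7 -0.81
c px [112.  45.] world 459.1 264.2 L 67.0 W 18.2 axis deg -86.3 [245. 241. 240.]
c px [221.  35.] world 538.7 250.9 L 51.2 W 14.4 axis deg -86.0 [246. 243. 242.]
c px [349.  25.] world 629.9 235.5 L 36.0 W 14.7 axis deg -86.8 [248. 225. 110.]
c px [251. 188.] world 527.9 122.2 L 165.1 W 18.6 axis deg 75.9 [250. 183. 123.]
c px [152. 216.] world 440.1 127.1 L 79.4 W 30.9 axis deg -78.5 [246. 243. 242.]
c px [253. 304.] world 502.2 13.9 L 109.0 W 52.2 axis deg -5.4 [183. 121.  77.]
c px [140. 359.] world 368.0 -26.8 L 102.1 W 31.9 axis deg 40.4 [245. 177. 110.]
c px [367. 358.] world 603.9 -86.1 L 102.2 W 31.3 axis deg -68.6 [211. 204. 197.]
dx=0.0554 dy=0.0008 dz=-0.0011 wx=-0.008 wy=0.002 wz=0.005
dx=0.0554 dy=0.0007 dz=-0.001 wx=-0.008 wy=0.003 wz=0.004
n 2 end [528.9 122.9   8. ]
dx=0.0017 dy=-0.032 dz=0.0063 wx=0.992 wy=0 wz=0
dx=0.0017 dy=-0.0312 dz=0.0096 wx=0.992 wy=0 wz=0
dx=0.0017 dy=-0.03 dz=0.0128 wx=0.992 wy=0 wz=0
dx=0.0017 dy=-0.0286 dz=0.0158 wx=0.992 wy=0 wz=0
dx=0.0017 dy=-0.0268 dz=0.0187 wx=0.991 wy=0 wz=0
dx=0.0016 dy=-0.0247 dz=0.0214 wx=0.992 wy=0 wz=0
dx=0.0017 dy=-0.0223 dz=0.0238 wx=0.991 wy=0 wz=0
dx=0.0016 dy=-0.0197 dz=0.026 wx=0.992 wy=0 wz=0
dx=0.0017 dy=-0.0169 dz=0.0279 wx=0.991 wy=0 wz=0
dx=0.0016 dy=-0.014 dz=0.0295 wx=0.992 wy=0 wz=0
dx=0.0017 dy=-0.0108 dz=0.0307 wx=0.991 wy=0 wz=0
dx=0.0016 dy=-0.0076 dz=0.0317 wx=0.992 wy=0 wz=0
n 12 end [ 513.7 -170.4  150. ]
dx=0.0467 dy=-0 dz=0 wx=-0 wy=0 wz=0
dx=0.0466 dy=-0 dz=0 wx=-0 wy=0 wz=0
n 2 end [ 513.7 -170.4   80. ]
```

Emit:
{"fn": "servo_tool", "kwargs": {"rows": [{"dx":0.0564,"dy":0.0005,"dz":-0.0014,"wx":0,"wy":0,"wz":0,"fingers":0.4},{"dx":0.0562,"dy":0.0005,"dz":-0.001,"wx":0,"wy":0,"wz":0,"fingers":0.4},{"dx":0,"dy":0,"dz":0,"wx":0,"wy":0,"wz":0,"fingers":1},{"dx":0,"dy":0,"dz":0,"wx":0,"wy":0,"wz":0,"fingers":1},{"dx":0,"dy":0,"dz":0,"wx":0,"wy":0,"wz":0,"fingers":1}]}}

```text
clock: 14.48
eef_pos: [529.1, 123.7, 8.0]
tool_rot: [0.449, 1.569, 0.203]
force: [0.3, 0.7, -2.5]
width: 15.6
```

Emit:
{"fn": "servo_tool", "kwargs": {"rows": [{"dx":0,"dy":0,"dz":0,"wx":0,"wy":0,"wz":0,"fingers":1},{"dx":-0.02,"dy":0,"dz":0,"wx":0,"wy":0,"wz":0,"fingers":1},{"dx":-0.065,"dy":0,"dz":0,"wx":0,"wy":0,"wz":0,"fingers":1},{"dx":-0.065,"dy":0,"dz":0,"wx":0,"wy":0,"wz":0,"fingers":1},{"dx":-0.061,"dy":0,"dz":0,"wx":0,"wy":0,"wz":0,"fingers":1}]}}

```text
clock: 15.1
eef_pos: [528.2, 123.8, 167.4]
tool_rot: [0.476, 1.57, 0.23]
force: [-0.1, -0.2, -3.5]
width: 15.6
```

Emit:
{"fn": "servo_tool", "kwargs": {"rows": [{"dx":0.0017,"dy":-0.032,"dz":0.0063,"wx":0.992,"wy":0,"wz":0,"fingers":1},{"dx":0.0017,"dy":-0.0312,"dz":0.0096,"wx":0.992,"wy":0,"wz":0,"fingers":1},{"dx":0.0017,"dy":-0.03,"dz":0.0128,"wx":0.992,"wy":0,"wz":0,"fingers":1},{"dx":0.0017,"dy":-0.0286,"dz":0.0158,"wx":0.992,"wy":0,"wz":0,"fingers":1},{"dx":0.0017,"dy":-0.0268,"dz":0.0187,"wx":0.992,"wy":0,"wz":0,"fingers":1}]}}

```text
clock: 15.72
eef_pos: [521.9, 0.4, 158.8]
tool_rot: [1.044, 1.57, 0.273]
force: [0.8, 0.0, -3.0]
width: 15.7
```

Emit:
{"fn": "servo_tool", "kwargs": {"rows": [{"dx":0.0016,"dy":-0.0247,"dz":0.0214,"wx":0.992,"wy":0,"wz":0,"fingers":1},{"dx":0.0017,"dy":-0.0223,"dz":0.0238,"wx":0.992,"wy":0,"wz":0,"fingers":1},{"dx":0.0016,"dy":-0.0197,"dz":0.026,"wx":0.992,"wy":0,"wz":0,"fingers":1},{"dx":0.0017,"dy":-0.0169,"dz":0.0279,"wx":0.992,"wy":0,"wz":0,"fingers":1},{"dx":0.0016,"dy":-0.014,"dz":0.0295,"wx":0.992,"wy":0,"wz":0,"fingers":1}]}}

```text
clock: 16.35
eef_pos: [515.6, -122.3, 152.1]
tool_rot: [2.035, 1.571, 0.743]
force: [-0.1, -0.1, -2.4]
width: 15.7
```

Emit:
{"fn": "servo_tool", "kwargs": {"rows": [{"dx":0.0017,"dy":-0.0108,"dz":0.0307,"wx":0.991,"wy":0,"wz":0,"fingers":1},{"dx":0.0016,"dy":-0.0076,"dz":0.0317,"wx":0.991,"wy":0,"wz":0,"fingers":1},{"dx":0,"dy":0,"dz":0,"wx":0,"wy":0,"wz":0,"fingers":1},{"dx":0,"dy":0,"dz":0,"wx":0,"wy":0,"wz":0,"fingers":1}]}}

```text
clock: 16.85
eef_pos: [513.2, -169.0, 149.6]
tool_rot: [-3.016, 1.57, 1.774]
force: [-1.1, 0.3, -2.5]
width: 15.7
```

```bash
sleep 1; python3 - <<'E'
from h import *
stat(); ci=ctrl.camera_info('wrist'); im=save('wrist','w9'); pickle.dump(ci,open('w9.pkl','wb'))
a=planx(st(0,42,79),YS)
E
```

```text
t 16.85 [ 513.2 -169.   149.6] yaw -85.52 w 15.7 F [-1.1  0.3 -2.5] tilt [-0.     0.001 -1.   ] q7 -1.21
dx=0.0471 dy=0.0002 dz=0.0013 wx=0.003 wy=-0.005 wz=-0
dx=0.0471 dy=0.0001 dz=0.0013 wx=0.003 wy=-0.004 wz=-0
n 2 end [ 513.7 -170.4   79. ]
```

```bash
python3 - <<'E'
from h import *
a=(st(0,42,200),Rdown(np.radians(YS)))
a=planx([535,307,110],4,frm=a)
E
```

```text
dx=0.008 dy=0.0052 dz=-0.0422 wx=-0.994 wy=0 wz=0
dx=0.008 dy=0.0096 dz=-0.0414 wx=-0.994 wy=0 wz=0
dx=0.008 dy=0.0138 dz=-0.0402 wx=-0.994 wy=0 wz=0
dx=0.008 dy=0.0179 dz=-0.0385 wx=-0.995 wy=0 wz=0
dx=0.008 dy=0.0218 dz=-0.0364 wx=-0.994 wy=0 wz=0
dx=0.008 dy=0.0255 dz=-0.034 wx=-0.995 wy=0 wz=0
dx=0.008 dy=0.0289 dz=-0.0311 wx=-0.994 wy=0 wz=0
dx=0.008 dy=0.032 dz=-0.028 wx=-0.995 wy=0 wz=0
dx=0.008 dy=0.0347 dz=-0.0245 wx=-0.994 wy=0 wz=0
dx=0.008 dy=0.0371 dz=-0.0207 wx=-0.995 wy=0 wz=0
dx=0.008 dy=0.039 dz=-0.0168 wx=-0.994 wy=0 wz=0
dx=0.008 dy=0.0405 dz=-0.0126 wx=-0.995 wy=0 wz=0
dx=0.008 dy=0.0417 dz=-0.0084 wx=-0.994 wy=0 wz=0
dx=0.008 dy=0.0423 dz=-0.004 wx=-0.995 wy=0 wz=0
dx=0.008 dy=0.0425 dz=0.0004 wx=-0.994 wy=0 wz=0
n 15 end [535. 307. 110.]
```

Emit:
{"fn": "servo_tool", "kwargs": {"rows": [{"dx":0.0471,"dy":0.0002,"dz":0.0013,"wx":0,"wy":0,"wz":0,"fingers":1},{"dx":0.0471,"dy":0.0001,"dz":0.0013,"wx":0,"wy":0,"wz":0,"fingers":1},{"dx":0,"dy":0,"dz":0,"wx":0,"wy":0,"wz":0,"fingers":1},{"dx":0,"dy":0,"dz":0,"wx":0,"wy":0,"wz":0,"fingers":1}]}}

```text
clock: 17.4
eef_pos: [513.8, -170.6, 79.2]
tool_rot: [3.058, 1.57, 1.566]
force: [0.0, 0.3, -1.8]
width: 16.0
```

Emit:
{"fn": "servo_tool", "kwargs": {"rows": [{"dx":0,"dy":0,"dz":0,"wx":0,"wy":0,"wz":0,"fingers":0.68},{"dx":0,"dy":0,"dz":0,"wx":0,"wy":0,"wz":0,"fingers":0.68},{"dx":0,"dy":0,"dz":0,"wx":0,"wy":0,"wz":0,"fingers":0.68},{"dx":-0.04,"dy":0,"dz":0,"wx":0,"wy":0,"wz":0,"fingers":0.68},{"dx":-0.06,"dy":0,"dz":0,"wx":0,"wy":0,"wz":0,"fingers":0.68}]}}

```text
clock: 18.02
eef_pos: [512.6, -171.1, 154.0]
tool_rot: [-1.933, 1.568, 2.858]
force: [0.1, -0.8, 0.7]
width: 27.5
```

Emit:
{"fn": "servo_tool", "kwargs": {"rows": [{"dx":-0.0613,"dy":0,"dz":0,"wx":0,"wy":0,"wz":0,"fingers":0.4},{"dx":0,"dy":0,"dz":0,"wx":0,"wy":0,"wz":0,"fingers":0.4}]}}

```text
clock: 18.27
eef_pos: [516.0, -172.2, 203.8]
tool_rot: [1.217, 1.563, -0.276]
force: [0.4, -0.6, 0.0]
width: 51.3
```

```bash
sleep 1; python3 - <<'E'
from h import *
stat(); ci=ctrl.camera_info('wrist'); im=save('wrist','w10'); pickle.dump(ci,open('w10.pkl','wb'))
E
```

```text
t 18.275 [ 516.  -172.2  203.8] yaw -85.53 w 51.3 F [ 0.4 -0.6  0. ] tilt [ 0.008 -0.002 -1.   ] q7 -1.2
```

Brass and copper bars lie flat on the rails (image x≈212 and 253), square. On to the middle steel bar.

Emit:
{"fn": "servo_tool", "kwargs": {"rows": [{"dx":0.008,"dy":0.0052,"dz":-0.0422,"wx":-0.994,"wy":0,"wz":0,"fingers":0.4},{"dx":0.008,"dy":0.0096,"dz":-0.0414,"wx":-0.994,"wy":0,"wz":0,"fingers":0.4},{"dx":0.008,"dy":0.0138,"dz":-0.0402,"wx":-0.994,"wy":0,"wz":0,"fingers":0.4},{"dx":0.008,"dy":0.0179,"dz":-0.0385,"wx":-0.995,"wy":0,"wz":0,"fingers":0.4},{"dx":0.008,"dy":0.0218,"dz":-0.0364,"wx":-0.994,"wy":0,"wz":0,"fingers":0.4}]}}

```text
clock: 18.95
eef_pos: [519.5, -11.3, 168.5]
tool_rot: [-2.229, 1.568, 3.086]
force: [-0.0, -0.3, -0.1]
width: 51.8
```

Emit:
{"fn": "servo_tool", "kwargs": {"rows": [{"dx":0.008,"dy":0.0255,"dz":-0.034,"wx":-0.995,"wy":0,"wz":0,"fingers":0.4},{"dx":0.008,"dy":0.0289,"dz":-0.0311,"wx":-0.994,"wy":0,"wz":0,"fingers":0.4},{"dx":0.008,"dy":0.032,"dz":-0.028,"wx":-0.995,"wy":0,"wz":0,"fingers":0.4},{"dx":0.008,"dy":0.0347,"dz":-0.0245,"wx":-0.994,"wy":0,"wz":0,"fingers":0.4},{"dx":0.008,"dy":0.0371,"dz":-0.0207,"wx":-0.995,"wy":0,"wz":0,"fingers":0.4}]}}

```text
clock: 19.58
eef_pos: [526.7, 147.6, 138.4]
tool_rot: [-2.491, 1.568, -2.939]
force: [-0.3, -0.5, 0.7]
width: 51.3
```

Emit:
{"fn": "servo_tool", "kwargs": {"rows": [{"dx":0.008,"dy":0.039,"dz":-0.0168,"wx":-0.994,"wy":0,"wz":0,"fingers":0.4},{"dx":0.008,"dy":0.0405,"dz":-0.0126,"wx":-0.995,"wy":0,"wz":0,"fingers":0.4},{"dx":0.008,"dy":0.0417,"dz":-0.0084,"wx":-0.994,"wy":0,"wz":0,"fingers":0.4},{"dx":0.008,"dy":0.0423,"dz":-0.004,"wx":-0.995,"wy":0,"wz":0,"fingers":0.4},{"dx":0.008,"dy":0.0425,"dz":0.0004,"wx":-0.994,"wy":0,"wz":0,"fingers":0.4}]}}

```text
clock: 20.2
eef_pos: [534.4, 307.3, 108.8]
tool_rot: [-2.781, 1.569, -2.707]
force: [0.6, 0.5, 0.5]
width: 51.0
```

Emit:
{"fn": "servo_tool", "kwargs": {"rows": [{"dx":0,"dy":0,"dz":0,"wx":0,"wy":0,"wz":0,"fingers":0.4},{"dx":0,"dy":0,"dz":0,"wx":0,"wy":0,"wz":0,"fingers":0.4},{"dx":0,"dy":0,"dz":0,"wx":0,"wy":0,"wz":0,"fingers":0.4}]}}

```text
clock: 20.58
eef_pos: [535.2, 304.5, 109.8]
tool_rot: [-1.776, 1.569, -1.708]
force: [0.6, -1.6, -0.4]
width: 51.1
```

```bash
sleep 1; cat > go.py <<'E'
from h import *
import sys
# python3 go.py name zt x y yaw zpick slot_y
stat(); ci=ctrl.camera_info('wrist'); im=save('wrist',sys.argv[1]); pickle.dump(ci,open(sys.argv[1]+'.pkl','wb'))
bars(im,ci,float(sys.argv[2]))
x,y,yw,zp,sl=map(float,sys.argv[3:8])
a=planx([x,y,zp],yw)
b=planx([x,y,165],yw,frm=a)
b=planx(st(0,sl,150),YS,frm=b)
E
python3 go.py w11 18 534.8 307.3 4 7.5 0
```

```text
t 20.575 [535.2 304.5 109.8] yaw 3.89 w 51.1 F [ 0.6 -1.6 -0.4] tilt [-0.    -0.001 -1.   ] q7 -0.81
c px [166. 161.] world 456.9 318.5 L 167.9 W 18.3 axis deg -86.4 [244. 240. 239.]
c px [253. 180.] world 534.9 307.3 L 162.5 W 14.4 axis deg -86.0 [245. 241. 240.]
c px [351. 186.] world 624.1 308.4 L 157.1 W 14.8 axis deg -86.6 [248. 223. 109.]
c px [368. 359.] world 679.1 112.2 L 109.1 W 34.6 axis deg -50.9 [243. 173. 108.]
dx=0.0683 dy=0.0018 dz=-0.0002 wx=-0.009 wy=0 wz=0.005
dx=0.0684 dy=0.0018 dz=-0.0002 wx=-0.009 wy=0 wz=0.005
n 2 end [534.8 307.3   7.5]
dx=-0.07 dy=0 dz=0 wx=-0 wy=0 wz=-0
dx=-0.07 dy=0 dz=0 wx=-0 wy=0 wz=-0
dx=-0.07 dy=0 dz=0 wx=-0 wy=0 wz=-0
n 3 end [534.8 307.3 165. ]
dx=0.0013 dy=-0.046 dz=-0.0048 wx=0.994 wy=-0 wz=-0
dx=0.0013 dy=-0.0462 dz=0 wx=0.994 wy=-0 wz=-0
dx=0.0013 dy=-0.046 dz=0.0048 wx=0.994 wy=-0 wz=-0
dx=0.0013 dy=-0.0452 dz=0.0096 wx=0.994 wy=-0 wz=-0
dx=0.0013 dy=-0.044 dz=0.0142 wx=0.995 wy=-0 wz=-0
dx=0.0013 dy=-0.0423 dz=0.0187 wx=0.994 wy=-0 wz=-0
dx=0.0014 dy=-0.0401 dz=0.023 wx=0.995 wy=-0 wz=-0
dx=0.0013 dy=-0.0375 dz=0.027 wx=0.994 wy=-0 wz=-0
dx=0.0014 dy=-0.0345 dz=0.0308 wx=0.995 wy=-0 wz=-0
dx=0.0013 dy=-0.0311 dz=0.0342 wx=0.994 wy=-0 wz=-0
dx=0.0014 dy=-0.0273 dz=0.0372 wx=0.995 wy=-0 wz=-0
dx=0.0013 dy=-0.0233 dz=0.0399 wx=0.994 wy=-0 wz=-0
dx=0.0014 dy=-0.0191 dz=0.0421 wx=0.995 wy=-0 wz=-0
dx=0.0013 dy=-0.0146 dz=0.0438 wx=0.994 wy=-0 wz=-0
dx=0.0014 dy=-0.0099 dz=0.0451 wx=0.995 wy=-0 wz=-0
n 15 end [ 517.  -212.3  150. ]
```

Emit:
{"fn": "servo_tool", "kwargs": {"rows": [{"dx":0.0683,"dy":0.0018,"dz":-0.0002,"wx":0,"wy":0,"wz":0,"fingers":0.4},{"dx":0.0684,"dy":0.0018,"dz":-0.0002,"wx":0,"wy":0,"wz":0,"fingers":0.4},{"dx":0,"dy":0,"dz":0,"wx":0,"wy":0,"wz":0,"fingers":1},{"dx":0,"dy":0,"dz":0,"wx":0,"wy":0,"wz":0,"fingers":1},{"dx":0,"dy":0,"dz":0,"wx":0,"wy":0,"wz":0,"fingers":1}]}}

```text
clock: 21.25
eef_pos: [534.8, 308.5, 8.5]
tool_rot: [0.24, 1.57, 0.309]
force: [0.1, 0.0, -2.2]
width: 12.2
```

Emit:
{"fn": "servo_tool", "kwargs": {"rows": [{"dx":0,"dy":0,"dz":0,"wx":0,"wy":0,"wz":0,"fingers":1},{"dx":-0.02,"dy":0,"dz":0,"wx":0,"wy":0,"wz":0,"fingers":1},{"dx":-0.065,"dy":0,"dz":0,"wx":0,"wy":0,"wz":0,"fingers":1},{"dx":-0.065,"dy":0,"dz":0,"wx":0,"wy":0,"wz":0,"fingers":1},{"dx":-0.06,"dy":0,"dz":0,"wx":0,"wy":0,"wz":0,"fingers":1}]}}

```text
clock: 21.88
eef_pos: [534.5, 308.8, 167.9]
tool_rot: [0.499, 1.569, 0.568]
force: [-0.2, 0.6, -2.6]
width: 11.8
```

Emit:
{"fn": "servo_tool", "kwargs": {"rows": [{"dx":0.0013,"dy":-0.046,"dz":-0.0048,"wx":0.994,"wy":0,"wz":0,"fingers":1},{"dx":0.0013,"dy":-0.0462,"dz":0,"wx":0.994,"wy":0,"wz":0,"fingers":1},{"dx":0.0013,"dy":-0.046,"dz":0.0048,"wx":0.994,"wy":0,"wz":0,"fingers":1},{"dx":0.0013,"dy":-0.0452,"dz":0.0096,"wx":0.994,"wy":0,"wz":0,"fingers":1},{"dx":0.0013,"dy":-0.044,"dz":0.0142,"wx":0.995,"wy":0,"wz":0,"fingers":1}]}}

```text
clock: 22.5
eef_pos: [528.4, 134.5, 161.3]
tool_rot: [0.804, 1.57, 0.349]
force: [-0.9, -0.4, -2.7]
width: 12.1
```

Emit:
{"fn": "servo_tool", "kwargs": {"rows": [{"dx":0.0013,"dy":-0.0423,"dz":0.0187,"wx":0.994,"wy":0,"wz":0,"fingers":1},{"dx":0.0014,"dy":-0.0401,"dz":0.023,"wx":0.995,"wy":0,"wz":0,"fingers":1},{"dx":0.0013,"dy":-0.0375,"dz":0.027,"wx":0.994,"wy":0,"wz":0,"fingers":1},{"dx":0.0014,"dy":-0.0345,"dz":0.0308,"wx":0.995,"wy":0,"wz":0,"fingers":1},{"dx":0.0013,"dy":-0.0311,"dz":0.0342,"wx":0.994,"wy":0,"wz":0,"fingers":1}]}}

```text
clock: 23.12
eef_pos: [522.5, -38.6, 156.3]
tool_rot: [1.255, 1.569, 0.28]
force: [0.5, -0.6, -2.1]
width: 11.9
```

Emit:
{"fn": "servo_tool", "kwargs": {"rows": [{"dx":0.0014,"dy":-0.0273,"dz":0.0372,"wx":0.995,"wy":0,"wz":0,"fingers":1},{"dx":0.0013,"dy":-0.0233,"dz":0.0399,"wx":0.994,"wy":0,"wz":0,"fingers":1},{"dx":0.0014,"dy":-0.0191,"dz":0.0421,"wx":0.995,"wy":0,"wz":0,"fingers":1},{"dx":0.0013,"dy":-0.0146,"dz":0.0438,"wx":0.994,"wy":0,"wz":0,"fingers":1},{"dx":0.0014,"dy":-0.0099,"dz":0.0451,"wx":0.995,"wy":0,"wz":0,"fingers":1}]}}

```text
clock: 23.75
eef_pos: [516.7, -211.6, 151.2]
tool_rot: [1.804, 1.569, 0.309]
force: [0.5, -0.1, -2.8]
width: 12.1
```

Emit:
{"fn": "servo_tool", "kwargs": {"rows": [{"dx":0,"dy":0,"dz":0,"wx":0,"wy":0,"wz":0,"fingers":1},{"dx":0,"dy":0,"dz":0,"wx":0,"wy":0,"wz":0,"fingers":1},{"dx":0,"dy":0,"dz":0,"wx":0,"wy":0,"wz":0,"fingers":1}]}}

```text
clock: 24.12
eef_pos: [516.8, -209.2, 150.4]
tool_rot: [2.65, 1.57, 1.16]
force: [-0.1, -0.5, -1.9]
width: 12.0
```

```bash
sleep 1; cat > put.py <<'E'
from h import *
import sys
# name slot_y zplace  nx ny nyaw(next)
stat(); ci=ctrl.camera_info('wrist'); im=save('wrist',sys.argv[1]); pickle.dump(ci,open(sys.argv[1]+'.pkl','wb'))
sl,zp,x,y,yw=map(float,sys.argv[2:7])
a=planx(st(0,sl,zp),YS)
print('lift',(200-zp)/750)
a=(st(0,sl,200),Rdown(np.radians(YS)))
planx([x,y,110],yw,frm=a)
E
python3 put.py w12 0 80 457 319 3.6
```

```text
t 24.125 [ 516.8 -209.2  150.4] yaw -85.37 w 12.0 F [-0.1 -0.5 -1.9] tilt [ 0.     0.001 -1.   ] q7 -1.15
dx=0.0469 dy=-0.0001 dz=0.002 wx=0.01 wy=-0.004 wz=-0.002
dx=0.0468 dy=-0 dz=0.0019 wx=0.01 wy=-0.004 wz=-0.003
n 2 end [ 517.  -212.3   80. ]
lift 0.16
dx=0.008 dy=-0.0016 dz=-0.0475 wx=-0.99 wy=0 wz=0
dx=0.008 dy=0.0033 dz=-0.0474 wx=-0.99 wy=0 wz=0
dx=0.008 dy=0.0082 dz=-0.0468 wx=-0.99 wy=0 wz=0
dx=0.008 dy=0.013 dz=-0.0457 wx=-0.99 wy=0 wz=0
dx=0.008 dy=0.0177 dz=-0.0441 wx=-0.99 wy=0 wz=0
dx=0.008 dy=0.0221 dz=-0.0421 wx=-0.99 wy=0 wz=0
dx=0.008 dy=0.0264 dz=-0.0395 wx=-0.99 wy=0 wz=0
dx=0.008 dy=0.0303 dz=-0.0366 wx=-0.99 wy=0 wz=0
dx=0.008 dy=0.0339 dz=-0.0333 wx=-0.99 wy=0 wz=0
dx=0.008 dy=0.0372 dz=-0.0296 wx=-0.99 wy=0 wz=0
dx=0.008 dy=0.0401 dz=-0.0256 wx=-0.99 wy=0 wz=0
dx=0.008 dy=0.0425 dz=-0.0213 wx=-0.99 wy=0 wz=0
dx=0.008 dy=0.0445 dz=-0.0167 wx=-0.99 wy=0 wz=0
dx=0.008 dy=0.046 dz=-0.0121 wx=-0.99 wy=0 wz=0
dx=0.008 dy=0.0469 dz=-0.0072 wx=-0.989 wy=0 wz=0
n 15 end [457. 319. 110.]
```

Emit:
{"fn": "servo_tool", "kwargs": {"rows": [{"dx":0.0469,"dy":0,"dz":0.002,"wx":0,"wy":0,"wz":0,"fingers":1},{"dx":0.0468,"dy":0,"dz":0.0019,"wx":0,"wy":0,"wz":0,"fingers":1},{"dx":0,"dy":0,"dz":0,"wx":0,"wy":0,"wz":0,"fingers":1},{"dx":0,"dy":0,"dz":0,"wx":0,"wy":0,"wz":0,"fingers":1}]}}

```text
clock: 24.68
eef_pos: [516.9, -213.1, 79.9]
tool_rot: [-2.967, 1.57, 1.825]
force: [-0.6, -0.6, -1.9]
width: 12.0
```

Emit:
{"fn": "servo_tool", "kwargs": {"rows": [{"dx":0,"dy":0,"dz":0,"wx":0,"wy":0,"wz":0,"fingers":0.68},{"dx":0,"dy":0,"dz":0,"wx":0,"wy":0,"wz":0,"fingers":0.68},{"dx":0,"dy":0,"dz":0,"wx":0,"wy":0,"wz":0,"fingers":0.68},{"dx":-0.04,"dy":0,"dz":0,"wx":0,"wy":0,"wz":0,"fingers":0.68},{"dx":-0.06,"dy":0,"dz":0,"wx":0,"wy":0,"wz":0,"fingers":0.68}]}}

```text
clock: 25.3
eef_pos: [515.8, -213.4, 154.6]
tool_rot: [-2.019, 1.568, 2.772]
force: [-0.5, 0.3, -0.3]
width: 27.4
```

Emit:
{"fn": "servo_tool", "kwargs": {"rows": [{"dx":-0.06,"dy":0,"dz":0,"wx":0,"wy":0,"wz":0,"fingers":0.4},{"dx":0,"dy":0,"dz":0,"wx":0,"wy":0,"wz":0,"fingers":0.4}]}}

```text
clock: 25.55
eef_pos: [519.2, -214.8, 203.6]
tool_rot: [1.14, 1.563, -0.352]
force: [0.1, -0.4, -0.8]
width: 50.9
```

```bash
sleep 1; python3 - <<'E'
from h import *
stat(); ci=ctrl.camera_info('wrist'); im=save('wrist','w13')
E
```

```text
t 25.55 [ 519.2 -214.8  203.6] yaw -85.52 w 50.9 F [ 0.1 -0.4 -0.8] tilt [ 0.008 -0.003 -1.   ] q7 -1.14
```

Emit:
{"fn": "servo_tool", "kwargs": {"rows": [{"dx":0.008,"dy":-0.0016,"dz":-0.0475,"wx":-0.99,"wy":0,"wz":0,"fingers":0.4},{"dx":0.008,"dy":0.0033,"dz":-0.0474,"wx":-0.99,"wy":0,"wz":0,"fingers":0.4},{"dx":0.008,"dy":0.0082,"dz":-0.0468,"wx":-0.99,"wy":0,"wz":0,"fingers":0.4},{"dx":0.008,"dy":0.013,"dz":-0.0457,"wx":-0.99,"wy":0,"wz":0,"fingers":0.4},{"dx":0.008,"dy":0.0177,"dz":-0.0441,"wx":-0.99,"wy":0,"wz":0,"fingers":0.4}]}}

```text
clock: 26.22
eef_pos: [495.5, -35.6, 168.3]
tool_rot: [-2.292, 1.568, 3.021]
force: [0.6, 0.0, -0.0]
width: 51.5
```

Emit:
{"fn": "servo_tool", "kwargs": {"rows": [{"dx":0.008,"dy":0.0221,"dz":-0.0421,"wx":-0.99,"wy":0,"wz":0,"fingers":0.4},{"dx":0.008,"dy":0.0264,"dz":-0.0395,"wx":-0.99,"wy":0,"wz":0,"fingers":0.4},{"dx":0.008,"dy":0.0303,"dz":-0.0366,"wx":-0.99,"wy":0,"wz":0,"fingers":0.4},{"dx":0.008,"dy":0.0339,"dz":-0.0333,"wx":-0.99,"wy":0,"wz":0,"fingers":0.4},{"dx":0.008,"dy":0.0372,"dz":-0.0296,"wx":-0.99,"wy":0,"wz":0,"fingers":0.4}]}}

```text
clock: 26.85
eef_pos: [475.5, 141.2, 138.3]
tool_rot: [-2.486, 1.568, -2.938]
force: [0.3, -0.9, 0.3]
width: 51.3
```

Emit:
{"fn": "servo_tool", "kwargs": {"rows": [{"dx":0.008,"dy":0.0401,"dz":-0.0256,"wx":-0.99,"wy":0,"wz":0,"fingers":0.4},{"dx":0.008,"dy":0.0425,"dz":-0.0213,"wx":-0.99,"wy":0,"wz":0,"fingers":0.4},{"dx":0.008,"dy":0.0445,"dz":-0.0167,"wx":-0.99,"wy":0,"wz":0,"fingers":0.4},{"dx":0.008,"dy":0.046,"dz":-0.0121,"wx":-0.99,"wy":0,"wz":0,"fingers":0.4},{"dx":0.008,"dy":0.0469,"dz":-0.0072,"wx":-0.99,"wy":0,"wz":0,"fingers":0.4}]}}

```text
clock: 27.48
eef_pos: [455.7, 318.0, 108.1]
tool_rot: [-2.711, 1.568, -2.644]
force: [0.1, -0.6, 0.0]
width: 51.1
```

Emit:
{"fn": "servo_tool", "kwargs": {"rows": [{"dx":0,"dy":0,"dz":0,"wx":0,"wy":0,"wz":0,"fingers":0.4},{"dx":0,"dy":0,"dz":0,"wx":0,"wy":0,"wz":0,"fingers":0.4},{"dx":0,"dy":0,"dz":0,"wx":0,"wy":0,"wz":0,"fingers":0.4}]}}

```text
clock: 27.85
eef_pos: [457.0, 315.9, 109.3]
tool_rot: [-1.999, 1.569, -1.938]
force: [1.2, 0.0, -0.6]
width: 51.3
```

```bash
sleep 1; python3 go.py w14 14 457 318.5 3.6 6.5 -42
```

```text
t 27.85 [457.  315.9 109.3] yaw 3.47 w 51.3 F [ 1.2  0.  -0.6] tilt [-0.001 -0.002 -1.   ] q7 -0.94
c px [252. 180.] world 455.3 317.2 L 171.6 W 18.4 axis deg -86.5 [247. 244. 244.]
c px [431. 207.] world 627.3 301.2 L 173.7 W 21.4 axis deg -84.3 [246. 227. 113.]
c px [140. 359.] world 338.7 102.5 L 111.5 W 35.1 axis deg 58.5 [243. 174. 110.]
dx=0.0687 dy=0.0017 dz=0 wx=-0.011 wy=-0.002 wz=0.005
dx=0.0687 dy=0.0017 dz=-0 wx=-0.011 wy=-0.001 wz=0.006
n 2 end [457.  318.5   6.5]
dx=-0.0704 dy=0 dz=-0 wx=0 wy=-0 wz=-0
dx=-0.0705 dy=0 dz=-0 wx=0 wy=-0 wz=-0
dx=-0.0704 dy=0 dz=-0 wx=0 wy=-0 wz=-0
n 3 end [457.  318.5 165. ]
dx=0.0013 dy=-0.0512 dz=0.0024 wx=0.99 wy=-0 wz=-0
dx=0.0013 dy=-0.0506 dz=0.0077 wx=0.99 wy=-0 wz=-0
dx=0.0013 dy=-0.0496 dz=0.0129 wx=0.99 wy=-0 wz=-0
dx=0.0013 dy=-0.048 dz=0.018 wx=0.99 wy=-0 wz=-0
dx=0.0013 dy=-0.0458 dz=0.0228 wx=0.99 wy=-0 wz=-0
dx=0.0013 dy=-0.0432 dz=0.0274 wx=0.99 wy=-0 wz=-0
dx=0.0013 dy=-0.0402 dz=0.0318 wx=0.99 wy=-0 wz=-0
dx=0.0014 dy=-0.0367 dz=0.0358 wx=0.99 wy=-0 wz=-0
dx=0.0013 dy=-0.0328 dz=0.0393 wx=0.99 wy=-0 wz=-0
dx=0.0014 dy=-0.0285 dz=0.0425 wx=0.99 wy=-0 wz=0
dx=0.0013 dy=-0.0239 dz=0.0453 wx=0.99 wy=-0 wz=0
dx=0.0014 dy=-0.0191 dz=0.0475 wx=0.99 wy=-0 wz=0
dx=0.0013 dy=-0.0141 dz=0.0492 wx=0.99 wy=-0 wz=0
dx=0.0014 dy=-0.009 dz=0.0504 wx=0.99 wy=-0 wz=0
dx=0.0013 dy=-0.0037 dz=0.0511 wx=0.99 wy=-0 wz=0
n 15 end [ 520.3 -254.2  150. ]
```

Emit:
{"fn": "servo_tool", "kwargs": {"rows": [{"dx":0.0687,"dy":0.0012,"dz":-0.0007,"wx":0,"wy":0,"wz":0,"fingers":0.4},{"dx":0.0687,"dy":0.0012,"dz":-0.0007,"wx":0,"wy":0,"wz":0,"fingers":0.4},{"dx":0,"dy":0,"dz":0,"wx":0,"wy":0,"wz":0,"fingers":1},{"dx":0,"dy":0,"dz":0,"wx":0,"wy":0,"wz":0,"fingers":1},{"dx":0,"dy":0,"dz":0,"wx":0,"wy":0,"wz":0,"fingers":1}]}}

```text
clock: 28.52
eef_pos: [456.0, 318.9, 7.4]
tool_rot: [0.374, 1.57, 0.436]
force: [0.1, 0.0, -1.2]
width: 15.8
```

Emit:
{"fn": "servo_tool", "kwargs": {"rows": [{"dx":0,"dy":0,"dz":0,"wx":0,"wy":0,"wz":0,"fingers":1},{"dx":-0.02,"dy":0,"dz":0,"wx":0,"wy":0,"wz":0,"fingers":1},{"dx":-0.065,"dy":0,"dz":0,"wx":0,"wy":0,"wz":0,"fingers":1},{"dx":-0.065,"dy":0,"dz":0,"wx":0,"wy":0,"wz":0,"fingers":1},{"dx":-0.0613,"dy":0,"dz":0,"wx":0,"wy":0,"wz":0,"fingers":1}]}}

```text
clock: 29.15
eef_pos: [455.7, 319.2, 168.0]
tool_rot: [0.543, 1.569, 0.605]
force: [0.8, 0.1, -1.9]
width: 15.9
```

Emit:
{"fn": "servo_tool", "kwargs": {"rows": [{"dx":0.0013,"dy":-0.0512,"dz":0.0024,"wx":0.99,"wy":0,"wz":0,"fingers":1},{"dx":0.0013,"dy":-0.0506,"dz":0.0077,"wx":0.99,"wy":0,"wz":0,"fingers":1},{"dx":0.0013,"dy":-0.0496,"dz":0.0129,"wx":0.99,"wy":0,"wz":0,"fingers":1},{"dx":0.0013,"dy":-0.048,"dz":0.018,"wx":0.99,"wy":0,"wz":0,"fingers":1},{"dx":0.0013,"dy":-0.0458,"dz":0.0228,"wx":0.99,"wy":0,"wz":0,"fingers":1}]}}

```text
clock: 29.78
eef_pos: [476.8, 127.1, 161.5]
tool_rot: [0.751, 1.569, 0.293]
force: [0.6, -0.4, -2.0]
width: 15.6
```

Emit:
{"fn": "servo_tool", "kwargs": {"rows": [{"dx":0.0013,"dy":-0.0432,"dz":0.0274,"wx":0.99,"wy":0,"wz":0,"fingers":1},{"dx":0.0013,"dy":-0.0402,"dz":0.0318,"wx":0.99,"wy":0,"wz":0,"fingers":1},{"dx":0.0014,"dy":-0.0367,"dz":0.0358,"wx":0.99,"wy":0,"wz":0,"fingers":1},{"dx":0.0013,"dy":-0.0328,"dz":0.0393,"wx":0.99,"wy":0,"wz":0,"fingers":1},{"dx":0.0014,"dy":-0.0285,"dz":0.0425,"wx":0.99,"wy":0,"wz":0,"fingers":1}]}}

```text
clock: 30.4
eef_pos: [497.9, -63.6, 156.4]
tool_rot: [1.266, 1.569, 0.288]
force: [0.4, -0.1, -2.2]
width: 15.6
```

Emit:
{"fn": "servo_tool", "kwargs": {"rows": [{"dx":0.0013,"dy":-0.0239,"dz":0.0453,"wx":0.99,"wy":0,"wz":0,"fingers":1},{"dx":0.0014,"dy":-0.0191,"dz":0.0475,"wx":0.99,"wy":0,"wz":0,"fingers":1},{"dx":0.0013,"dy":-0.0141,"dz":0.0492,"wx":0.99,"wy":0,"wz":0,"fingers":1},{"dx":0.0014,"dy":-0.009,"dz":0.0504,"wx":0.99,"wy":0,"wz":0,"fingers":1},{"dx":0.0013,"dy":-0.0037,"dz":0.0511,"wx":0.99,"wy":0,"wz":0,"fingers":1}]}}

```text
clock: 31.02
eef_pos: [519.0, -254.3, 151.4]
tool_rot: [1.988, 1.569, 0.493]
force: [0.7, -0.2, -1.8]
width: 15.7
```

Emit:
{"fn": "servo_tool", "kwargs": {"rows": [{"dx":0,"dy":0,"dz":0,"wx":0,"wy":0,"wz":0,"fingers":1},{"dx":0,"dy":0,"dz":0,"wx":0,"wy":0,"wz":0,"fingers":1},{"dx":0,"dy":0,"dz":0,"wx":0,"wy":0,"wz":0,"fingers":1}]}}

```text
clock: 31.4
eef_pos: [519.1, -251.8, 150.6]
tool_rot: [2.811, 1.57, 1.32]
force: [-0.2, 0.2, -1.7]
width: 16.3
```

```bash
sleep 1; python3 put.py w15 -42 79 624.5 305 4
```

```text
t 31.4 [ 519.1 -251.8  150.6] yaw -85.38 w 16.3 F [-0.2  0.2 -1.7] tilt [ 0.     0.001 -1.   ] q7 -1.09
dx=0.0477 dy=0.0007 dz=0.0016 wx=0.009 wy=-0.004 wz=-0.002
dx=0.0477 dy=0.0007 dz=0.0016 wx=0.01 wy=-0.005 wz=-0.001
n 2 end [ 520.3 -254.2   79. ]
lift 0.16133333333333333
dx=0.008 dy=0.0131 dz=-0.0488 wx=-0.994 wy=0 wz=0
dx=0.008 dy=0.0181 dz=-0.0472 wx=-0.994 wy=0 wz=0
dx=0.008 dy=0.0229 dz=-0.0451 wx=-0.994 wy=0 wz=0
dx=0.008 dy=0.0275 dz=-0.0424 wx=-0.995 wy=0 wz=0
dx=0.008 dy=0.0318 dz=-0.0393 wx=-0.994 wy=0 wz=0
dx=0.008 dy=0.0357 dz=-0.0358 wx=-0.995 wy=0 wz=0
dx=0.008 dy=0.0392 dz=-0.0319 wx=-0.994 wy=0 wz=0
dx=0.008 dy=0.0423 dz=-0.0277 wx=-0.995 wy=0 wz=0
dx=0.008 dy=0.045 dz=-0.0231 wx=-0.994 wy=0 wz=0
dx=0.008 dy=0.0471 dz=-0.0183 wx=-0.995 wy=0 wz=0
dx=0.008 dy=0.0488 dz=-0.0133 wx=-0.994 wy=0 wz=0
dx=0.008 dy=0.0499 dz=-0.0082 wx=-0.995 wy=0 wz=0
dx=0.008 dy=0.0505 dz=-0.0029 wx=-0.994 wy=0 wz=0
dx=0.008 dy=0.0505 dz=0.0023 wx=-0.995 wy=0 wz=0
dx=0.008 dy=0.05 dz=0.0075 wx=-0.994 wy=0 wz=0
n 15 end [624.5 305.  110. ]
```

Emit:
{"fn": "servo_tool", "kwargs": {"rows": [{"dx":0.0477,"dy":0.0007,"dz":0.0016,"wx":0,"wy":0,"wz":0,"fingers":1},{"dx":0.0477,"dy":0.0007,"dz":0.0016,"wx":0,"wy":0,"wz":0,"fingers":1},{"dx":0,"dy":0,"dz":0,"wx":0,"wy":0,"wz":0,"fingers":1},{"dx":0,"dy":0,"dz":0,"wx":0,"wy":0,"wz":0,"fingers":1}]}}

```text
clock: 31.95
eef_pos: [520.3, -255.0, 78.9]
tool_rot: [3.114, 1.57, 1.623]
force: [-0.1, -0.6, -1.7]
width: 15.6
```

Emit:
{"fn": "servo_tool", "kwargs": {"rows": [{"dx":0,"dy":0,"dz":0,"wx":0,"wy":0,"wz":0,"fingers":0.68},{"dx":0,"dy":0,"dz":0,"wx":0,"wy":0,"wz":0,"fingers":0.68},{"dx":0,"dy":0,"dz":0,"wx":0,"wy":0,"wz":0,"fingers":0.68},{"dx":-0.04,"dy":0,"dz":0,"wx":0,"wy":0,"wz":0,"fingers":0.68},{"dx":-0.06,"dy":0,"dz":0,"wx":0,"wy":0,"wz":0,"fingers":0.68}]}}

```text
clock: 32.58
eef_pos: [519.2, -255.3, 153.5]
tool_rot: [-2.081, 1.568, 2.709]
force: [0.2, -0.6, -0.5]
width: 27.2
```

Emit:
{"fn": "servo_tool", "kwargs": {"rows": [{"dx":-0.061,"dy":0,"dz":0,"wx":0,"wy":0,"wz":0,"fingers":0.4},{"dx":0,"dy":0,"dz":0,"wx":0,"wy":0,"wz":0,"fingers":0.4}]}}

```text
clock: 32.83
eef_pos: [522.6, -256.9, 203.4]
tool_rot: [1.072, 1.562, -0.42]
force: [-0.2, -0.2, -0.2]
width: 51.2
```

```bash
sleep 1; python3 - <<'E'
from h import *
stat(); ci=ctrl.camera_info('wrist'); im=save('wrist','w16')
E
```

```text
t 32.825 [ 522.6 -256.9  203.4] yaw -85.52 w 51.2 F [-0.2 -0.2 -0.2] tilt [ 0.008 -0.003 -1.   ] q7 -1.08
```

Emit:
{"fn": "servo_tool", "kwargs": {"rows": [{"dx":0.008,"dy":0.0131,"dz":-0.0488,"wx":-0.994,"wy":0,"wz":0,"fingers":0.4},{"dx":0.008,"dy":0.0181,"dz":-0.0472,"wx":-0.994,"wy":0,"wz":0,"fingers":0.4},{"dx":0.008,"dy":0.0229,"dz":-0.0451,"wx":-0.994,"wy":0,"wz":0,"fingers":0.4},{"dx":0.008,"dy":0.0275,"dz":-0.0424,"wx":-0.995,"wy":0,"wz":0,"fingers":0.4},{"dx":0.008,"dy":0.0318,"dz":-0.0393,"wx":-0.994,"wy":0,"wz":0,"fingers":0.4}]}}

```text
clock: 33.5
eef_pos: [553.9, -68.1, 167.8]
tool_rot: [-2.316, 1.568, 2.998]
force: [-0.0, -0.6, -0.7]
width: 51.2
```

Emit:
{"fn": "servo_tool", "kwargs": {"rows": [{"dx":0.008,"dy":0.0357,"dz":-0.0358,"wx":-0.995,"wy":0,"wz":0,"fingers":0.4},{"dx":0.008,"dy":0.0392,"dz":-0.0319,"wx":-0.994,"wy":0,"wz":0,"fingers":0.4},{"dx":0.008,"dy":0.0423,"dz":-0.0277,"wx":-0.995,"wy":0,"wz":0,"fingers":0.4},{"dx":0.008,"dy":0.045,"dz":-0.0231,"wx":-0.994,"wy":0,"wz":0,"fingers":0.4},{"dx":0.008,"dy":0.0471,"dz":-0.0183,"wx":-0.995,"wy":0,"wz":0,"fingers":0.4}]}}

```text
clock: 34.12
eef_pos: [588.6, 117.9, 137.6]
tool_rot: [-2.531, 1.568, -2.979]
force: [0.3, 0.4, 0.4]
width: 51.6
```

Emit:
{"fn": "servo_tool", "kwargs": {"rows": [{"dx":0.008,"dy":0.0488,"dz":-0.0133,"wx":-0.994,"wy":0,"wz":0,"fingers":0.4},{"dx":0.008,"dy":0.0499,"dz":-0.0082,"wx":-0.995,"wy":0,"wz":0,"fingers":0.4},{"dx":0.008,"dy":0.0505,"dz":-0.0029,"wx":-0.994,"wy":0,"wz":0,"fingers":0.4},{"dx":0.008,"dy":0.0505,"dz":0.0023,"wx":-0.995,"wy":0,"wz":0,"fingers":0.4},{"dx":0.008,"dy":0.05,"dz":0.0075,"wx":-0.994,"wy":0,"wz":0,"fingers":0.4}]}}

```text
clock: 34.75
eef_pos: [623.5, 304.0, 107.3]
tool_rot: [-2.815, 1.568, -2.742]
force: [0.6, -0.7, 0.3]
width: 51.3
```

Emit:
{"fn": "servo_tool", "kwargs": {"rows": [{"dx":0,"dy":0,"dz":0,"wx":0,"wy":0,"wz":0,"fingers":0.4},{"dx":0,"dy":0,"dz":0,"wx":0,"wy":0,"wz":0,"fingers":0.4},{"dx":0,"dy":0,"dz":0,"wx":0,"wy":0,"wz":0,"fingers":0.4}]}}

```text
clock: 35.12
eef_pos: [624.6, 301.3, 108.9]
tool_rot: [-1.973, 1.569, -1.906]
force: [-0.6, 0.2, 0.8]
width: 51.2
```

```bash
sleep 1; python3 go.py w17 18 624.5 305 3.6 7.5 -84
```

```text
t 35.125 [624.6 301.3 108.9] yaw 3.86 w 51.2 F [-0.6  0.2  0.8] tilt [-0.001 -0.002 -1.   ] q7 -0.71
c px [254. 182.] world 624.9 302.2 L 169.4 W 14.5 axis deg -86.6 [250. 234. 119.]
c px [364. 356.] world 764.1 114.1 L 95.0 W 32.5 axis deg -50.7 [207. 161. 118.]
dx=0.0678 dy=0.0024 dz=0 wx=0.023 wy=-0.001 wz=0.006
dx=0.0679 dy=0.0023 dz=0.0001 wx=0.022 wy=-0.001 wz=0.006
n 2 end [624.5 305.    7.5]
dx=-0.07 dy=-0 dz=-0 wx=0 wy=-0 wz=0
dx=-0.07 dy=-0 dz=-0 wx=0 wy=-0 wz=0
dx=-0.07 dy=-0 dz=-0.0001 wx=0 wy=-0 wz=0
n 3 end [624.5 305.  165. ]
dx=0.0013 dy=-0.0528 dz=-0.0123 wx=0.99 wy=-0 wz=0
dx=0.0013 dy=-0.0537 dz=-0.0068 wx=0.99 wy=-0 wz=0
dx=0.0013 dy=-0.0542 dz=-0.0012 wx=0.99 wy=-0 wz=0
dx=0.0013 dy=-0.054 dz=0.0044 wx=0.99 wy=0 wz=0
dx=0.0013 dy=-0.0532 dz=0.01 wx=0.99 wy=0 wz=0
dx=0.0014 dy=-0.0519 dz=0.0155 wx=0.99 wy=0 wz=0
dx=0.0013 dy=-0.05 dz=0.0207 wx=0.99 wy=0 wz=0
dx=0.0014 dy=-0.0476 dz=0.0258 wx=0.99 wy=0 wz=0
dx=0.0013 dy=-0.0447 dz=0.0306 wx=0.99 wy=0 wz=0
dx=0.0014 dy=-0.0413 dz=0.0351 wx=0.99 wy=0 wz=0
dx=0.0013 dy=-0.0375 dz=0.0392 wx=0.99 wy=0 wz=0
dx=0.0014 dy=-0.0332 dz=0.0428 wx=0.99 wy=0 wz=0
dx=0.0013 dy=-0.0286 dz=0.046 wx=0.99 wy=0 wz=0
dx=0.0014 dy=-0.0237 dz=0.0488 wx=0.99 wy=0 wz=0
dx=0.0013 dy=-0.0185 dz=0.0509 wx=0.99 wy=0 wz=0
n 15 end [ 523.6 -296.   150. ]
```

Emit:
{"fn": "servo_tool", "kwargs": {"rows": [{"dx":0.0678,"dy":0.0008,"dz":0.0001,"wx":0.02,"wy":0,"wz":0,"fingers":0.4},{"dx":0.0679,"dy":0.0008,"dz":0.0001,"wx":0.02,"wy":0,"wz":0,"fingers":0.4},{"dx":0,"dy":0,"dz":0,"wx":0,"wy":0,"wz":0,"fingers":1},{"dx":0,"dy":0,"dz":0,"wx":0,"wy":0,"wz":0,"fingers":1},{"dx":0,"dy":0,"dz":0,"wx":0,"wy":0,"wz":0,"fingers":1}]}}

```text
clock: 35.8
eef_pos: [624.9, 304.3, 8.6]
tool_rot: [0.136, 1.57, 0.2]
force: [0.8, -1.2, -1.1]
width: 11.9
```

Emit:
{"fn": "servo_tool", "kwargs": {"rows": [{"dx":0,"dy":0,"dz":0,"wx":0,"wy":0,"wz":0,"fingers":1},{"dx":-0.02,"dy":0,"dz":0,"wx":0,"wy":0,"wz":0,"fingers":1},{"dx":-0.065,"dy":0,"dz":0,"wx":0,"wy":0,"wz":0,"fingers":1},{"dx":-0.065,"dy":0,"dz":0,"wx":0,"wy":0,"wz":0,"fingers":1},{"dx":-0.06,"dy":0,"dz":0,"wx":0,"wy":0,"wz":0,"fingers":1}]}}

```text
clock: 36.42
eef_pos: [624.7, 304.8, 168.3]
tool_rot: [0.511, 1.569, 0.577]
force: [0.2, 0.1, -1.9]
width: 11.9
```

Emit:
{"fn": "servo_tool", "kwargs": {"rows": [{"dx":0.0013,"dy":-0.0528,"dz":-0.0123,"wx":0.99,"wy":0,"wz":0,"fingers":1},{"dx":0.0013,"dy":-0.0537,"dz":-0.0068,"wx":0.99,"wy":0,"wz":0,"fingers":1},{"dx":0.0013,"dy":-0.0542,"dz":-0.0012,"wx":0.99,"wy":0,"wz":0,"fingers":1},{"dx":0.0013,"dy":-0.054,"dz":0.0044,"wx":0.99,"wy":0,"wz":0,"fingers":1},{"dx":0.0013,"dy":-0.0532,"dz":0.01,"wx":0.99,"wy":0,"wz":0,"fingers":1}]}}

```text
clock: 37.05
eef_pos: [591.3, 103.1, 161.6]
tool_rot: [0.69, 1.569, 0.234]
force: [-0.1, -0.2, -1.9]
width: 12.0
```

Emit:
{"fn": "servo_tool", "kwargs": {"rows": [{"dx":0.0014,"dy":-0.0519,"dz":0.0155,"wx":0.99,"wy":0,"wz":0,"fingers":1},{"dx":0.0013,"dy":-0.05,"dz":0.0207,"wx":0.99,"wy":0,"wz":0,"fingers":1},{"dx":0.0014,"dy":-0.0476,"dz":0.0258,"wx":0.99,"wy":0,"wz":0,"fingers":1},{"dx":0.0013,"dy":-0.0447,"dz":0.0306,"wx":0.99,"wy":0,"wz":0,"fingers":1},{"dx":0.0014,"dy":-0.0413,"dz":0.0351,"wx":0.99,"wy":0,"wz":0,"fingers":1}]}}

```text
clock: 37.67
eef_pos: [558.4, -97.2, 156.5]
tool_rot: [1.075, 1.569, 0.101]
force: [0.6, -0.7, -2.2]
width: 11.8
```

Emit:
{"fn": "servo_tool", "kwargs": {"rows": [{"dx":0.0013,"dy":-0.0375,"dz":0.0392,"wx":0.99,"wy":0,"wz":0,"fingers":1},{"dx":0.0014,"dy":-0.0332,"dz":0.0428,"wx":0.99,"wy":0,"wz":0,"fingers":1},{"dx":0.0013,"dy":-0.0286,"dz":0.046,"wx":0.99,"wy":0,"wz":0,"fingers":1},{"dx":0.0014,"dy":-0.0237,"dz":0.0488,"wx":0.99,"wy":0,"wz":0,"fingers":1},{"dx":0.0013,"dy":-0.0185,"dz":0.0509,"wx":0.99,"wy":0,"wz":0,"fingers":1}]}}

```text
clock: 38.3
eef_pos: [525.3, -297.7, 151.4]
tool_rot: [1.535, 1.569, 0.043]
force: [0.6, -0.2, -1.3]
width: 12.1
```

Emit:
{"fn": "servo_tool", "kwargs": {"rows": [{"dx":0,"dy":0,"dz":0,"wx":0,"wy":0,"wz":0,"fingers":1},{"dx":0,"dy":0,"dz":0,"wx":0,"wy":0,"wz":0,"fingers":1},{"dx":0,"dy":0,"dz":0,"wx":0,"wy":0,"wz":0,"fingers":1}]}}

```text
clock: 38.67
eef_pos: [525.9, -294.9, 150.6]
tool_rot: [2.38, 1.569, 0.893]
force: [0.2, 0.8, -1.3]
width: 11.9
```

```bash
sleep 1; python3 put.py w18 -84 80 440 128 11.5
```

```text
t 38.675 [ 525.9 -294.9  150.6] yaw -85.2 w 11.9 F [ 0.2  0.8 -1.3] tilt [ 0.001  0.001 -1.   ] q7 -1.03
dx=0.047 dy=-0.0016 dz=0.0006 wx=0.024 wy=-0.004 wz=-0.003
dx=0.047 dy=-0.0015 dz=0.0005 wx=0.025 wy=-0.004 wz=-0.004
n 2 end [ 523.6 -296.    80. ]
lift 0.16
dx=0.0071 dy=-0.0039 dz=-0.0337 wx=-0.951 wy=-0 wz=-0
dx=0.0071 dy=-0.0006 dz=-0.0339 wx=-0.951 wy=-0 wz=-0
dx=0.0071 dy=0.0028 dz=-0.0338 wx=-0.951 wy=0 wz=0
dx=0.0071 dy=0.0062 dz=-0.0333 wx=-0.951 wy=0 wz=0
dx=0.007 dy=0.0094 dz=-0.0326 wx=-0.951 wy=0 wz=0
dx=0.0071 dy=0.0126 dz=-0.0315 wx=-0.951 wy=0 wz=0
dx=0.007 dy=0.0157 dz=-0.03 wx=-0.951 wy=0 wz=0
dx=0.0071 dy=0.0186 dz=-0.0283 wx=-0.951 wy=0 wz=0
dx=0.007 dy=0.0213 dz=-0.0263 wx=-0.951 wy=0 wz=0
dx=0.0071 dy=0.0239 dz=-0.0241 wx=-0.951 wy=0 wz=0
dx=0.007 dy=0.0261 dz=-0.0216 wx=-0.951 wy=0 wz=0
dx=0.0071 dy=0.0281 dz=-0.0189 wx=-0.951 wy=0 wz=0
dx=0.007 dy=0.0299 dz=-0.016 wx=-0.951 wy=0 wz=0
dx=0.0071 dy=0.0313 dz=-0.013 wx=-0.951 wy=0 wz=0
dx=0.007 dy=0.0325 dz=-0.0098 wx=-0.951 wy=0 wz=0
dx=0.0071 dy=0.0333 dz=-0.0065 wx=-0.951 wy=0 wz=0
dx=0.007 dy=0.0337 dz=-0.0031 wx=-0.95 wy=0 wz=0
n 17 end [440. 128. 110.]
```

Emit:
{"fn": "servo_tool", "kwargs": {"rows": [{"dx":0.047,"dy":-0.0016,"dz":0.0006,"wx":0.024,"wy":0,"wz":0,"fingers":1},{"dx":0.047,"dy":-0.0015,"dz":0.0005,"wx":0.025,"wy":0,"wz":0,"fingers":1},{"dx":0,"dy":0,"dz":0,"wx":0,"wy":0,"wz":0,"fingers":1},{"dx":0,"dy":0,"dz":0,"wx":0,"wy":0,"wz":0,"fingers":1}]}}

```text
clock: 39.22
eef_pos: [523.2, -296.9, 79.9]
tool_rot: [3.083, 1.57, 1.59]
force: [-0.1, 0.5, -1.0]
width: 12.0
```

Emit:
{"fn": "servo_tool", "kwargs": {"rows": [{"dx":0,"dy":0,"dz":0,"wx":0,"wy":0,"wz":0,"fingers":0.68},{"dx":0,"dy":0,"dz":0,"wx":0,"wy":0,"wz":0,"fingers":0.68},{"dx":0,"dy":0,"dz":0,"wx":0,"wy":0,"wz":0,"fingers":0.68},{"dx":-0.04,"dy":0,"dz":0,"wx":0,"wy":0,"wz":0,"fingers":0.68},{"dx":-0.06,"dy":0,"dz":0,"wx":0,"wy":0,"wz":0,"fingers":0.68}]}}

```text
clock: 39.85
eef_pos: [521.9, -297.2, 154.4]
tool_rot: [-2.141, 1.568, 2.647]
force: [0.9, 0.5, 0.0]
width: 27.3
```

Emit:
{"fn": "servo_tool", "kwargs": {"rows": [{"dx":-0.06,"dy":0,"dz":-0.06,"wx":0,"wy":0,"wz":0,"fingers":0.4},{"dx":0,"dy":0,"dz":-0.07,"wx":0,"wy":0,"wz":0,"fingers":0.4},{"dx":0,"dy":0,"dz":-0.07,"wx":0,"wy":0,"wz":0,"fingers":0.4},{"dx":0,"dy":0,"dz":0,"wx":0,"wy":0,"wz":0,"fingers":0.4},{"dx":0,"dy":0,"dz":0,"wx":0,"wy":0,"wz":0,"fingers":0.4}]}}

```text
clock: 40.48
eef_pos: [511.8, -149.5, 199.2]
tool_rot: [0.585, 1.57, -0.91]
force: [0.8, -1.1, -1.3]
width: 50.9
```

```bash
sleep 1; python3 - <<'E'
from h import *
stat(); ci=ctrl.camera_info('wrist'); im=save('wrist','w19'); pickle.dump(ci,open('w19.pkl','wb'));save('side','s19')
E
```

```text
t 40.475 [ 511.8 -149.5  199.2] yaw -85.64 w 50.9 F [ 0.8 -1.1 -1.3] tilt [ 0.001 -0.001 -1.   ] q7 -1.27
```

```bash
cat >> h.py <<'E'
def onrail(im,ci,lo,hi,zt,amin=500):
    hsv=cv2.cvtColor(im,cv2.COLOR_RGB2HSV); m=cv2.inRange(hsv,np.array(lo),np.array(hi))
    n,l,s_,ce=cv2.connectedComponentsWithStats(m)
    for i in range(1,n):
        if s_[i,4]>amin:
            c=cv2.findContours((l==i).astype(np.uint8),cv2.RETR_EXTERNAL,cv2.CHAIN_APPROX_NONE)[0][0][:,0,:]
            W=np.array([at_z(ci,p,zt)[:2] for p in c])-S[:2]
            cs,sn=np.cos(S[2]),np.sin(S[2]); W=np.stack([cs*W[:,0]+sn*W[:,1],-sn*W[:,0]+cs*W[:,1]],1).astype(np.float32)
            r=cv2.minAreaRect(W); print(ce[i].round(),'stand xy',np.round(r[0],1),'size',np.round(r[1],1),'ang',round(r[2],1),'x',W[:,0].min().round(1),W[:,0].max().round(1))
E
python3 - <<'E'
from h import *
im=cv2.cvtColor(cv2.imread('pics/w19.png'),cv2.COLOR_BGR2RGB); ci=pickle.load(open('w19.pkl','rb'))
onrail(im,ci,(18,100,150),(35,255,255),87)
onrail(im,ci,(5,100,170),(15,200,255),85)
cv2.imwrite('pics/w19z.png',cv2.resize(cv2.cvtColor(im,cv2.COLOR_RGB2BGR)[60:290,130:460],None,fx=2.4,fy=2.4,interpolation=cv2.INTER_CUBIC))
E
```

```text
[238. 159.] stand xy [22.2 78.6] size [158.2  16.2] ang 0.7 x -56.8 101.2
[405. 178.] stand xy [ -1.5 -85.7] size [ 15.2 170.1] ang 89.6 x -86.6 83.5
[239. 105.] stand xy [ 28.6 149.1] size [340.9 655. ] ang 21.3 x -249.2 163.6
[268. 207.] stand xy [-5.8 61.6] size [ 95.4 175.6] ang 89.8 x -93.8 81.9
[448. 290.] stand xy [-126.  -173.2] size [190.5  70.3] ang 49.9 x -213.9 -64.6
[365. 263.] stand xy [-82.8 -60.5] size [77.7 22.6] ang 89.7 x -94.3 -71.4
[268. 301.] stand xy [-141.3   60.9] size [124.2  72. ] ang 89.8 x -177.5 -105.2
[223. 307.] stand xy [-143.9   98.4] size [36.1 36.2] ang 8.3 x -162.2 -126.7
[140. 359.] stand xy [-226.7  205.2] size [ 35.7 116.7] ang 54.3 x -264.3 -174.0
[368. 359.] stand xy [-227.9  -79.2] size [117.8  36.3] ang 35.0 x -265.7 -174.8
```

```bash
python3 - <<'E'
from h import *
stat(); planx(st(15,80.5,108),YS)
E
```

```text
t 40.575 [ 511.5 -150.6  198.9] yaw -85.77 w 51.2 F [ 0.2  0.1 -0.4] tilt [ 0.    -0.001 -1.   ] q7 -1.27
dx=0.0606 dy=0.0103 dz=-0.0125 wx=-0.023 wy=0.004 wz=-0.001
dx=0.0606 dy=0.0104 dz=-0.0124 wx=-0.023 wy=0.005 wz=-0
n 2 end [ 525.6 -130.9  108. ]
```

Emit:
{"fn": "servo_tool", "kwargs": {"rows": [{"dx":0.0606,"dy":0.0103,"dz":-0.0125,"wx":-0.023,"wy":0,"wz":0,"fingers":0.7},{"dx":0.0606,"dy":0.0104,"dz":-0.0124,"wx":-0.023,"wy":0,"wz":0,"fingers":0.7},{"dx":0,"dy":0,"dz":0,"wx":0,"wy":0,"wz":0,"fingers":0.7},{"dx":0,"dy":0,"dz":0,"wx":0,"wy":0,"wz":0,"fingers":0.7},{"dx":0,"dy":0,"dz":0,"wx":0,"wy":0,"wz":0,"fingers":0.7}]}}

```text
clock: 41.2
eef_pos: [526.6, -130.5, 109.8]
tool_rot: [1.148, 1.567, -0.344]
force: [0.7, 0.2, 0.5]
width: 25.6
```

```bash
sleep 1; python3 - <<'E'
from h import *
stat(); ci=ctrl.camera_info('wrist'); im=save('wrist','w20'); pickle.dump(ci,open('w20.pkl','wb'))
onrail(im,ci,(18,100,150),(35,255,255),87)
a=planx(st(15,80.5,79.5),YS)
b=planx(st(15,80.5,90),YS,frm=a)
b=planx(st(-7,84,90),YS,frm=b)
b=planx(st(-7,84,80),YS,frm=b)
E
```

```text
t 41.2 [ 526.6 -130.5  109.8] yaw -85.47 w 25.6 F [0.7 0.2 0.5] tilt [ 0.003 -0.001 -1.   ] q7 -1.31
[257. 201.] stand xy [21.9 78.7] size [158.9  15.9] ang 0.6 x -57.5 101.3
[489. 260.] stand xy [ -9.8 -86.3] size [ 14.6 153.6] ang 89.4 x -86.7 67.1
dx=0.0404 dy=-0.0014 dz=0.0007 wx=0.009 wy=0.012 wz=-0.03
n 1 end [ 525.7 -130.9   79.5]
dx=-0.014 dy=-0.0001 dz=-0 wx=-0 wy=0 wz=0
n 1 end [ 525.6 -130.9   90. ]
dx=-0 dy=-0.0293 dz=-0.0047 wx=-0 wy=0 wz=0
n 1 end [ 503.4 -129.1   90. ]
dx=0.0133 dy=0 dz=0 wx=-0 wy=0 wz=0
n 1 end [ 503.4 -129.1   80. ]
```

Emit:
{"fn": "servo_tool", "kwargs": {"rows": [{"dx":0.015,"dy":-0.0014,"dz":0.0007,"wx":0,"wy":0.012,"wz":-0.03,"fingers":0.7},{"dx":0.013,"dy":0,"dz":0,"wx":0,"wy":0,"wz":0,"fingers":0.7},{"dx":0,"dy":0,"dz":0,"wx":0,"wy":0,"wz":0,"fingers":0.7}]}}

```text
clock: 41.62
eef_pos: [523.6, -129.6, 85.9]
tool_rot: [-1.914, 1.565, 2.879]
force: [0.1, 0.1, -0.1]
width: 25.7
```

Emit:
{"fn": "servo_tool", "kwargs": {"rows": [{"dx":0.0124,"dy":0,"dz":0,"wx":0,"wy":0,"wz":0,"fingers":0.7},{"dx":0,"dy":0,"dz":0,"wx":0,"wy":0,"wz":0,"fingers":1},{"dx":0,"dy":0,"dz":0,"wx":0,"wy":0,"wz":0,"fingers":1},{"dx":0,"dy":0,"dz":0,"wx":0,"wy":0,"wz":0,"fingers":1}]}}

```text
clock: 42.12
eef_pos: [524.3, -129.6, 77.6]
tool_rot: [-1.964, 1.567, 2.829]
force: [-0.3, -0.3, -2.1]
width: 14.3
```

Emit:
{"fn": "servo_tool", "kwargs": {"rows": [{"dx":-0.014,"dy":0,"dz":0,"wx":0,"wy":0,"wz":0,"fingers":1},{"dx":0,"dy":-0.0146,"dz":-0.0024,"wx":0,"wy":0,"wz":0,"fingers":1},{"dx":0,"dy":-0.0147,"dz":-0.0023,"wx":0,"wy":0,"wz":0,"fingers":1},{"dx":0,"dy":0,"dz":0,"wx":0,"wy":0,"wz":0,"fingers":1},{"dx":0,"dy":0,"dz":0,"wx":0,"wy":0,"wz":0,"fingers":1}]}}

```text
clock: 42.75
eef_pos: [502.6, -128.0, 88.3]
tool_rot: [-1.997, 1.568, 2.796]
force: [0.4, 0.3, -2.8]
width: 14.1
```

```bash
sleep 1; python3 - <<'E'
from h import *
stat(); ci=ctrl.camera_info('wrist'); im=save('wrist','w21'); pickle.dump(ci,open('w21.pkl','wb'))
onrail(im,ci,(18,100,150),(35,255,255),97)
b=planx(st(-7,84,80),YS)
E
```

```text
t 42.75 [ 502.6 -128.    88.3] yaw -85.37 w 14.1 F [ 0.4  0.3 -2.8] tilt [-0.003  0.001 -1.   ] q7 -1.31
[254. 199.] stand xy [ 8.8 85. ] size [141.6  16.2] ang 0.2 x -61.9 79.6
[505. 328.] stand xy [-55.8 -74.8] size [11.5 40.3] ang 89.0 x -75.9 -35.6
dx=0.011 dy=0.0007 dz=0.0015 wx=0.021 wy=-0.011 wz=0.023
n 1 end [ 503.4 -129.1   80. ]
```

Emit:
{"fn": "servo_tool", "kwargs": {"rows": [{"dx":0.0115,"dy":0.0007,"dz":0.0015,"wx":0.02,"wy":-0.011,"wz":0.023,"fingers":1},{"dx":0,"dy":0,"dz":0,"wx":0,"wy":0,"wz":0,"fingers":1},{"dx":0,"dy":0,"dz":0,"wx":0,"wy":0,"wz":0,"fingers":1}]}}

```text
clock: 43.18
eef_pos: [502.9, -129.0, 79.3]
tool_rot: [-1.789, 1.57, 3.002]
force: [-0.8, 0.2, -1.5]
width: 14.4
```

Emit:
{"fn": "servo_tool", "kwargs": {"rows": [{"dx":0,"dy":0,"dz":0,"wx":0,"wy":0,"wz":0,"fingers":0.69},{"dx":0,"dy":0,"dz":0,"wx":0,"wy":0,"wz":0,"fingers":0.69},{"dx":0,"dy":0,"dz":0,"wx":0,"wy":0,"wz":0,"fingers":0.69},{"dx":-0.04,"dy":0,"dz":0,"wx":0,"wy":0,"wz":0,"fingers":0.69},{"dx":-0.06,"dy":0,"dz":0,"wx":0,"wy":0,"wz":0,"fingers":0.69}]}}

```text
clock: 43.8
eef_pos: [502.1, -128.8, 154.5]
tool_rot: [-1.839, 1.567, 2.952]
force: [1.2, -0.3, 0.3]
width: 26.6
```

Emit:
{"fn": "servo_tool", "kwargs": {"rows": [{"dx":-0.06,"dy":0,"dz":0.06,"wx":0,"wy":0,"wz":0,"fingers":0.4},{"dx":0,"dy":0,"dz":0.05,"wx":0,"wy":0,"wz":0,"fingers":0.4},{"dx":0,"dy":0,"dz":0,"wx":0,"wy":0,"wz":0,"fingers":0.4},{"dx":0,"dy":0,"dz":0,"wx":0,"wy":0,"wz":0,"fingers":0.4},{"dx":0,"dy":0,"dz":0,"wx":0,"wy":0,"wz":0,"fingers":0.4}]}}

```text
clock: 44.42
eef_pos: [509.4, -208.9, 198.4]
tool_rot: [-2.293, 1.569, 2.5]
force: [-0.2, -0.3, -0.0]
width: 51.1
```

```bash
sleep 1; python3 - <<'E'
from h import *
stat(); ci=ctrl.camera_info('wrist'); im=save('wrist','w22'); pickle.dump(ci,open('w22.pkl','wb'))
onrail(im,ci,(18,100,150),(35,255,255),87)
planx([439.5,128,120],11.5)
E
```

```text
t 44.425 [ 509.4 -208.9  198.4] yaw -85.38 w 51.1 F [-0.2 -0.3 -0. ] tilt [-0.002  0.001 -1.   ] q7 -1.16
[347. 166.] stand xy [ -1.5 -85.5] size [ 14.6 169.9] ang 89.4 x -86.4 83.4
[172. 170.] stand xy [ 0.6 83.7] size [157.9  16.1] ang 0.2 x -78.4 79.6
dx=0.0062 dy=-0.0033 dz=-0.0268 wx=-0.95 wy=-0.001 wz=0
dx=0.0062 dy=-0.0007 dz=-0.027 wx=-0.95 wy=-0.001 wz=0
dx=0.0062 dy=0.002 dz=-0.0269 wx=-0.95 wy=-0.001 wz=0
dx=0.0062 dy=0.0047 dz=-0.0266 wx=-0.95 wy=-0.001 wz=0
dx=0.0062 dy=0.0073 dz=-0.026 wx=-0.95 wy=-0.001 wz=0
dx=0.0062 dy=0.0099 dz=-0.0251 wx=-0.95 wy=-0.001 wz=0
dx=0.0062 dy=0.0123 dz=-0.024 wx=-0.95 wy=-0.001 wz=0
dx=0.0062 dy=0.0146 dz=-0.0227 wx=-0.95 wy=-0.001 wz=0
dx=0.0061 dy=0.0168 dz=-0.0211 wx=-0.95 wy=-0.001 wz=-0
dx=0.0061 dy=0.0188 dz=-0.0193 wx=-0.95 wy=-0.001 wz=-0
dx=0.0062 dy=0.0207 dz=-0.0174 wx=-0.95 wy=-0.001 wz=-0
dx=0.0061 dy=0.0223 dz=-0.0153 wx=-0.949 wy=-0.001 wz=-0
dx=0.0062 dy=0.0237 dz=-0.013 wx=-0.95 wy=-0.001 wz=-0
dx=0.0061 dy=0.0248 dz=-0.0105 wx=-0.949 wy=-0.002 wz=-0
dx=0.0062 dy=0.0258 dz=-0.008 wx=-0.95 wy=-0.001 wz=-0
dx=0.0061 dy=0.0264 dz=-0.0054 wx=-0.949 wy=-0.002 wz=-0
dx=0.0062 dy=0.0269 dz=-0.0028 wx=-0.95 wy=-0.001 wz=-0.001
n 17 end [439.5 128.  120. ]
```

Emit:
{"fn": "servo_tool", "kwargs": {"rows": [{"dx":0.0062,"dy":-0.0033,"dz":-0.0268,"wx":-0.95,"wy":0,"wz":0,"fingers":0.4},{"dx":0.0062,"dy":-0.0007,"dz":-0.027,"wx":-0.95,"wy":0,"wz":0,"fingers":0.4},{"dx":0.0062,"dy":0.002,"dz":-0.0269,"wx":-0.95,"wy":0,"wz":0,"fingers":0.4},{"dx":0.0062,"dy":0.0047,"dz":-0.0266,"wx":-0.95,"wy":0,"wz":0,"fingers":0.4},{"dx":0.0062,"dy":0.0073,"dz":-0.026,"wx":-0.95,"wy":0,"wz":0,"fingers":0.4}]}}

```text
clock: 45.1
eef_pos: [488.8, -109.8, 175.3]
tool_rot: [-2.522, 1.57, 2.771]
force: [0.8, -0.2, -1.1]
width: 51.5
```

Emit:
{"fn": "servo_tool", "kwargs": {"rows": [{"dx":0.0062,"dy":0.0099,"dz":-0.0251,"wx":-0.95,"wy":0,"wz":0,"fingers":0.4},{"dx":0.0062,"dy":0.0123,"dz":-0.024,"wx":-0.95,"wy":0,"wz":0,"fingers":0.4},{"dx":0.0062,"dy":0.0146,"dz":-0.0227,"wx":-0.95,"wy":0,"wz":0,"fingers":0.4},{"dx":0.0061,"dy":0.0168,"dz":-0.0211,"wx":-0.95,"wy":0,"wz":0,"fingers":0.4},{"dx":0.0061,"dy":0.0188,"dz":-0.0193,"wx":-0.95,"wy":0,"wz":0,"fingers":0.4}]}}

```text
clock: 45.72
eef_pos: [468.5, -10.9, 152.2]
tool_rot: [-2.821, 1.57, 2.971]
force: [0.9, -0.2, 1.0]
width: 51.5
```

Emit:
{"fn": "servo_tool", "kwargs": {"rows": [{"dx":0.0062,"dy":0.0207,"dz":-0.0174,"wx":-0.95,"wy":0,"wz":0,"fingers":0.4},{"dx":0.0061,"dy":0.0223,"dz":-0.0153,"wx":-0.949,"wy":0,"wz":0,"fingers":0.4},{"dx":0.0062,"dy":0.0237,"dz":-0.013,"wx":-0.95,"wy":0,"wz":0,"fingers":0.4},{"dx":0.0061,"dy":0.0248,"dz":-0.0105,"wx":-0.949,"wy":0,"wz":0,"fingers":0.4},{"dx":0.0062,"dy":0.0258,"dz":-0.008,"wx":-0.95,"wy":0,"wz":0,"fingers":0.4}]}}

```text
clock: 46.35
eef_pos: [448.2, 88.3, 129.1]
tool_rot: [3.016, 1.57, 3.023]
force: [0.0, 0.9, -0.5]
width: 51.0
```

Emit:
{"fn": "servo_tool", "kwargs": {"rows": [{"dx":0.0061,"dy":0.0264,"dz":-0.0054,"wx":-0.949,"wy":0,"wz":0,"fingers":0.4},{"dx":0.0062,"dy":0.0269,"dz":-0.0028,"wx":-0.95,"wy":0,"wz":0,"fingers":0.4},{"dx":0,"dy":0,"dz":0,"wx":0,"wy":0,"wz":0,"fingers":0.4},{"dx":0,"dy":0,"dz":0,"wx":0,"wy":0,"wz":0,"fingers":0.4},{"dx":0,"dy":0,"dz":0,"wx":0,"wy":0,"wz":0,"fingers":0.4}]}}

```text
clock: 46.98
eef_pos: [440.5, 125.6, 120.3]
tool_rot: [-2.406, 1.57, -2.209]
force: [0.8, -0.1, -0.4]
width: 51.5
```

```bash
sleep 1; python3 - <<'E'
from h import *
stat(); ci=ctrl.camera_info('wrist'); im=save('wrist','w23'); pickle.dump(ci,open('w23.pkl','wb'))
for l in ['cell','cell_button']: print(l,[(np.round(m['point'],1).tolist(),round(m['conf'],2),at_z(ci,m['point'],18).round(1)) for m in ctrl.mark_of(l,'wrist')])
bars(im,ci,24)
cv2.imwrite('pics/w23z.png',cv2.resize(cv2.cvtColor(im,cv2.COLOR_RGB2BGR)[80:300,150:360],None,fx=2.7,fy=2.7,interpolation=cv2.INTER_CUBIC))
E
```

```text
t 46.975 [440.5 125.6 120.3] yaw 11.28 w 51.5 F [ 0.8 -0.1 -0.4] tilt [-0.001 -0.001 -1.   ] q7 -0.61
cell [([257.9, 185.6], 0.56, array([443.4, 132.7,  18. ]))]
cell_button [([258.9, 125.1], 0.65, array([433.1, 187.8,  18. ]))]
c px [257. 188.] world 442.9 128.9 L 75.4 W 27.0 axis deg -78.1 [250. 249. 248.]
c px [255. 295.] world 465.6 14.4 L 118.3 W 94.6 axis deg 9.1 [219. 171. 123.]
c px [140. 359.] world 351.7 -102.6 L 111.7 W 34.4 axis deg 66.3 [241. 189. 118.]
c px [368. 359.] world 611.9 -51.4 L 109.8 W 34.0 axis deg -43.1 [240. 215. 180.]
```

```bash
python3 - <<'E'
from h import *
ci=pickle.load(open('w23.pkl','rb'))
f=lambda a,b,z:at_z(ci,(a/2.7+150,b/2.7+80),z)
A=f(291,191,32);B=f(289.5,400,31.5);C=f(289,122,22);D=f(290,144,32)
print(A,B,np.linalg.norm(A-B),C,D); m=(A+B)/2; print(m, np.degrees(np.arctan2(*(A-B)[1::-1])),np.linalg.norm(C-m),np.linalg.norm(D-m))
E
```

```text
[436.0394561 167.3181877  32.       ] [450.21628505  95.32483579  31.5       ] 73.37762055473591 [431.36706402 187.59398854  22.        ] [432.78668434 181.67856566  32.        ]
[443.12787057 131.32151175  31.75      ] 101.14007067654866 58.30926783049237 51.40851594754786
```

```bash
python3 - <<'E'
from h import *
a=planx([443,131.3,6.5],11.3)
planx([443,131.3,180],11.3,frm=a)
E
```

```text
dx=0.0759 dy=0.0031 dz=0.0024 wx=0.001 wy=-0.002 wz=0.001
dx=0.0758 dy=0.0032 dz=0.0024 wx=0.001 wy=-0.003 wz=0.001
n 2 end [443.  131.3   6.5]
dx=-0.0771 dy=-0 dz=-0 wx=0 wy=0 wz=-0
dx=-0.0771 dy=-0 dz=-0 wx=0 wy=0 wz=-0
dx=-0.0771 dy=-0 dz=-0 wx=0 wy=0 wz=-0
n 3 end [443.  131.3 180. ]
```

Emit:
{"fn": "servo_tool", "kwargs": {"rows": [{"dx":0.0559,"dy":0.0031,"dz":0.0024,"wx":0,"wy":0,"wz":0,"fingers":0.4},{"dx":0.0558,"dy":0.0032,"dz":0.0024,"wx":0,"wy":0,"wz":0,"fingers":0.4},{"dx":0.04,"dy":0,"dz":0,"wx":0,"wy":0,"wz":0,"fingers":0.4},{"dx":0,"dy":0,"dz":0,"wx":0,"wy":0,"wz":0,"fingers":0.4}]}}

```text
clock: 47.62
eef_pos: [441.4, 131.3, 4.9]
tool_rot: [-2.95, 1.566, -2.751]
force: [0.1, -0.1, -0.0]
width: 51.0
```

Emit:
{"fn": "servo_tool", "kwargs": {"rows": [{"dx":0,"dy":0,"dz":0,"wx":0,"wy":0,"wz":0,"fingers":1},{"dx":0,"dy":0,"dz":0,"wx":0,"wy":0,"wz":0,"fingers":1},{"dx":0,"dy":0,"dz":0,"wx":0,"wy":0,"wz":0,"fingers":1},{"dx":0,"dy":0,"dz":0,"wx":0,"wy":0,"wz":0,"fingers":1}]}}

```text
clock: 48.12
eef_pos: [443.8, 132.5, 7.8]
tool_rot: [0.444, 1.568, 0.643]
force: [0.1, 0.0, 7.6]
width: 25.2
```

```bash
python3 -c "
from h import *
stat()"
```

```text
t 48.125 [443.8 132.5   7.8] yaw 11.37 w 25.2 F [0.1 0.  7.6] tilt [ 0.002  0.002 -1.   ] q7 -0.8
```

Emit:
{"fn": "servo_tool", "kwargs": {"rows": [{"dx":-0.02,"dy":0,"dz":0,"wx":0,"wy":0,"wz":0,"fingers":1},{"dx":-0.07,"dy":0,"dz":0,"wx":0,"wy":0,"wz":0,"fingers":1},{"dx":-0.07,"dy":0,"dz":0,"wx":0,"wy":0,"wz":0,"fingers":1},{"dx":-0.07,"dy":0,"dz":0,"wx":0,"wy":0,"wz":0,"fingers":1},{"dx":0,"dy":0,"dz":0,"wx":0,"wy":0,"wz":0,"fingers":1}]}}

```text
clock: 48.75
eef_pos: [445.5, 132.7, 182.9]
tool_rot: [0.115, 1.562, 0.313]
force: [-0.3, 0.1, -2.5]
width: 24.8
```

```bash
python3 - <<'E'
from h import *
stat(); ci=ctrl.camera_info('wrist'); im=save('wrist','w24'); pickle.dump(ci,open('w24.pkl','wb'))
# approach: tilt 25 deg about tool z, TCP such that cell centre at given stand xz
th=np.radians(25)
def Rt(thdeg):
    return Rdown(np.radians(YS))@Ro.from_rotvec([0,0,np.radians(thdeg)]).as_matrix()
def tcp(cx,cz,thdeg,off=12,cy=150):
    R=Rt(thdeg); return st(cx,cy,56+cz)+R[:,0]*off
print('tcp above',tcp(2,70,25)); 
plan(tcp(2,70,25),None,Rt=Rt(25))
E
```

```text
t 48.75 [445.5 132.7 182.9] yaw 11.32 w 24.8 F [-0.3  0.1 -2.5] tilt [ 0.008  0.003 -1.   ] q7 -0.58
tcp above [512.27172285 -62.20786708 115.12430656]
dx=0.0052 dy=-0.016 dz=0.0022 wx=0.933 wy=-0.205 wz=0.182
dx=0.0049 dy=-0.0158 dz=0.0037 wx=0.933 wy=-0.205 wz=0.181
dx=0.0047 dy=-0.0154 dz=0.0051 wx=0.933 wy=-0.205 wz=0.182
dx=0.0046 dy=-0.015 dz=0.0065 wx=0.933 wy=-0.205 wz=0.181
dx=0.0044 dy=-0.0143 dz=0.0078 wx=0.933 wy=-0.205 wz=0.182
dx=0.0043 dy=-0.0136 dz=0.0091 wx=0.933 wy=-0.205 wz=0.181
dx=0.0043 dy=-0.0127 dz=0.0103 wx=0.933 wy=-0.205 wz=0.182
dx=0.0043 dy=-0.0118 dz=0.0114 wx=0.933 wy=-0.205 wz=0.181
dx=0.0044 dy=-0.0107 dz=0.0124 wx=0.932 wy=-0.205 wz=0.182
dx=0.0044 dy=-0.0095 dz=0.0133 wx=0.933 wy=-0.205 wz=0.181
dx=0.0046 dy=-0.0082 dz=0.0141 wx=0.932 wy=-0.205 wz=0.182
dx=0.0047 dy=-0.0069 dz=0.0147 wx=0.933 wy=-0.205 wz=0.181
dx=0.0049 dy=-0.0056 dz=0.0152 wx=0.932 wy=-0.205 wz=0.182
dx=0.0052 dy=-0.0042 dz=0.0156 wx=0.933 wy=-0.205 wz=0.181
dx=0.0054 dy=-0.0027 dz=0.0158 wx=0.932 wy=-0.205 wz=0.182
dx=0.0057 dy=-0.0013 dz=0.0159 wx=0.933 wy=-0.205 wz=0.181
dx=0.0061 dy=0.0001 dz=0.0157 wx=0.932 wy=-0.205 wz=0.182
n 17 end [512.2 -62.2 115.1]
```

Emit:
{"fn": "servo_tool", "kwargs": {"rows": [{"dx":0.0052,"dy":-0.016,"dz":0.0022,"wx":0.933,"wy":-0.205,"wz":0.182,"fingers":1},{"dx":0.0049,"dy":-0.0158,"dz":0.0037,"wx":0.933,"wy":-0.205,"wz":0.181,"fingers":1},{"dx":0.0047,"dy":-0.0154,"dz":0.0051,"wx":0.933,"wy":-0.205,"wz":0.182,"fingers":1},{"dx":0.0046,"dy":-0.015,"dz":0.0065,"wx":0.933,"wy":-0.205,"wz":0.181,"fingers":1},{"dx":0.0044,"dy":-0.0143,"dz":0.0078,"wx":0.933,"wy":-0.205,"wz":0.182,"fingers":1}]}}

```text
clock: 49.42
eef_pos: [461.7, 74.0, 158.1]
tool_rot: [0.984, 1.431, 0.69]
force: [-0.3, -0.3, -1.8]
width: 24.8
```

Emit:
{"fn": "servo_tool", "kwargs": {"rows": [{"dx":0.0043,"dy":-0.0136,"dz":0.0091,"wx":0.933,"wy":-0.205,"wz":0.181,"fingers":1},{"dx":0.0043,"dy":-0.0127,"dz":0.0103,"wx":0.933,"wy":-0.205,"wz":0.182,"fingers":1},{"dx":0.0043,"dy":-0.0118,"dz":0.0114,"wx":0.933,"wy":-0.205,"wz":0.181,"fingers":1},{"dx":0.0044,"dy":-0.0107,"dz":0.0124,"wx":0.932,"wy":-0.205,"wz":0.182,"fingers":1},{"dx":0.0044,"dy":-0.0095,"dz":0.0133,"wx":0.933,"wy":-0.205,"wz":0.181,"fingers":1}]}}

```text
clock: 50.05
eef_pos: [477.7, 23.3, 140.0]
tool_rot: [1.183, 1.322, 0.46]
force: [-0.0, -1.1, -0.9]
width: 24.8
```

Emit:
{"fn": "servo_tool", "kwargs": {"rows": [{"dx":0.0046,"dy":-0.0082,"dz":0.0141,"wx":0.932,"wy":-0.205,"wz":0.182,"fingers":1},{"dx":0.0047,"dy":-0.0069,"dz":0.0147,"wx":0.933,"wy":-0.205,"wz":0.181,"fingers":1},{"dx":0.0049,"dy":-0.0056,"dz":0.0152,"wx":0.932,"wy":-0.205,"wz":0.182,"fingers":1},{"dx":0.0052,"dy":-0.0042,"dz":0.0156,"wx":0.933,"wy":-0.205,"wz":0.181,"fingers":1},{"dx":0.0054,"dy":-0.0027,"dz":0.0158,"wx":0.932,"wy":-0.205,"wz":0.182,"fingers":1}]}}

```text
clock: 50.68
eef_pos: [499.7, -28.2, 122.7]
tool_rot: [1.403, 1.214, 0.221]
force: [-0.5, -0.3, -1.6]
width: 24.6
```

Emit:
{"fn": "servo_tool", "kwargs": {"rows": [{"dx":0.0057,"dy":-0.0013,"dz":0.0159,"wx":0.933,"wy":-0.205,"wz":0.181,"fingers":1},{"dx":0.0061,"dy":0.0001,"dz":0.0157,"wx":0.932,"wy":-0.205,"wz":0.182,"fingers":1},{"dx":0,"dy":0,"dz":0,"wx":0,"wy":0,"wz":0,"fingers":1},{"dx":0,"dy":0,"dz":0,"wx":0,"wy":0,"wz":0,"fingers":1},{"dx":0,"dy":0,"dz":0,"wx":0,"wy":0,"wz":0,"fingers":1}]}}

```text
clock: 51.3
eef_pos: [511.1, -48.0, 116.4]
tool_rot: [1.472, 1.179, 0.12]
force: [-0.0, 1.0, -1.0]
width: 24.8
```

```bash
sleep 1; cat >> h.py <<'E'
def Rtt(thdeg,yaw=None):
    return Rdown(np.radians(YS if yaw is None else yaw))@Ro.from_rotvec([0,0,np.radians(thdeg)]).as_matrix()
def tcp(cx,cz,thdeg,offx=11,offy=0,cy=150):
    """TCP for battery centre at stand (cx,cy,56+cz); centre in tool frame (-offx,offy,0)"""
    R=Rtt(thdeg); return st(cx,cy,56+cz)-R@np.array([-offx,offy,0])
def cellpose(offx=11,offy=0):
    p,R,s=cur(); c=p+R@np.array([-offx,offy,0.]); d=c-np.array([S[0],S[1],0]); cs,sn=np.cos(S[2]),np.sin(S[2])
    a=R[:,1]
    print('cell cx',round(cs*d[0]+sn*d[1],1),'cy',round(-sn*d[0]+cs*d[1]-150,1),'cz',round(d[2]-56,1),'tilt',round(np.degrees(np.arcsin(a[2])),1),'axis yaw rel',round(np.degrees(np.arctan2(a[1],a[0])-S[2]),2),'F',s['force'].round(1),'w',round(s['width'],1),'t',s['clock'])
def tooly(ci,px,R,p,xt):
    o,d=ray(ci,px); o=R.T@(o-p); d=R.T@d; return (o+d*(xt-o[0])/d[0]).round(1)
E
python3 - <<'E'
from h import *
stat(); cellpose(); p,R,s=cur(); ci=ctrl.camera_info('wrist'); im=save('wrist','w25'); pickle.dump((ci,p,R),open('w25.pkl','wb')); save('side','s25'); 
cv2.imwrite('pics/w25z.png',cv2.resize(cv2.cvtColor(im,cv2.COLOR_RGB2BGR)[100:340,150:400],None,fx=2.4,fy=2.4,interpolation=cv2.INTER_CUBIC))
sd=cv2.imread('pics/s25.png'); cv2.imwrite('pics/s25z.png',cv2.resize(sd[150:340,190:370],None,fx=3,fy=3,interpolation=cv2.INTER_CUBIC))
E
```

```text
t 51.3 [511.1 -48.  116.4] yaw -77.92 w 24.8 F [-0.  1. -1.] tilt [ 0.379  0.046 -0.924] q7 -2.94
cell cx 2.8 cy 14.1 cz 70.6 tilt 22.3 axis yaw rel 8.46 F [-0.  1. -1.] w 24.8 t 51.3
```

```bash
python3 - <<'E'
from h import *
print(cur()[2]['qpos'].round(2))
plan(tcp(2,70,14),None,Rt=Rtt(14))
E
```

```text
[ 0.83  0.85 -1.17  2.33  1.73  0.72 -2.94]
dx=0.0001 dy=-0.0033 dz=0.0092 wx=0.657 wy=-0.027 wz=-0.712
dx=0.0003 dy=-0.0027 dz=0.0095 wx=0.657 wy=-0.026 wz=-0.712
n 2 end [509.8 -62.4 115.3]
```

```bash
python3 - <<'E'
from h import *
plan(tcp(-20,95,0),None,Rt=Rtt(0))
E
```

```text
dx=-0.0107 dy=-0.006 dz=0.0038 wx=0.329 wy=0.027 wz=-0.938
dx=-0.0101 dy=-0.0069 dz=0.0041 wx=0.33 wy=0.027 wz=-0.938
dx=-0.0093 dy=-0.0078 dz=0.0043 wx=0.329 wy=0.027 wz=-0.939
dx=-0.0086 dy=-0.0085 dz=0.0045 wx=0.33 wy=0.027 wz=-0.938
n 4 end [485.3 -64.3 140. ]
```

Emit:
{"fn": "servo_tool", "kwargs": {"rows": [{"dx":-0.0107,"dy":-0.006,"dz":0.0038,"wx":0.329,"wy":0.027,"wz":-0.938,"fingers":1},{"dx":-0.0101,"dy":-0.0069,"dz":0.0041,"wx":0.33,"wy":0.027,"wz":-0.938,"fingers":1},{"dx":-0.0093,"dy":-0.0078,"dz":0.0043,"wx":0.329,"wy":0.027,"wz":-0.939,"fingers":1},{"dx":-0.0086,"dy":-0.0085,"dz":0.0045,"wx":0.33,"wy":0.027,"wz":-0.938,"fingers":1},{"dx":0,"dy":0,"dz":0,"wx":0,"wy":0,"wz":0,"fingers":1}]}}

```text
clock: 52.02
eef_pos: [487.2, -64.0, 140.1]
tool_rot: [2.142, 1.567, 0.647]
force: [1.2, 0.3, -0.4]
width: 25.2
```

```bash
python3 - <<'E'
from h import *
print(cur()[2]['qpos'].round(2)); stat(); cellpose()
plan(tcp(-20,95,0),None,Rt=Rtt(0))
E
```

```text
[ 0.77  0.81 -1.14  2.03  0.94  0.95 -2.37]
t 52.025 [487.2 -64.  140.1] yaw -85.61 w 25.2 F [ 1.2  0.3 -0.4] tilt [ 0.003  0.003 -1.   ] q7 -2.37
cell cx -18.1 cy 0.2 cz 95.1 tilt 0.2 axis yaw rel -0.12 F [ 1.2  0.3 -0.4] w 25.2 t 52.025
dx=0.0002 dy=-0.0026 dz=0.0003 wx=-0.02 wy=-0.022 wz=-0.034
n 1 end [485.3 -64.3 140. ]
```

Emit:
{"fn": "servo_tool", "kwargs": {"rows": [{"dx":-0.05,"dy":0.04,"dz":0,"wx":0,"wy":0,"wz":0,"fingers":1},{"dx":-0.05,"dy":0.04,"dz":0,"wx":0,"wy":0,"wz":0,"fingers":1},{"dx":0,"dy":0.0,"dz":0.04,"wx":0,"wy":0,"wz":0,"fingers":1},{"dx":0,"dy":0,"dz":0.04,"wx":0,"wy":0,"wz":0,"fingers":1},{"dx":0,"dy":0,"dz":0,"wx":0,"wy":0,"wz":0,"fingers":1}]}}

```text
clock: 52.65
eef_pos: [549.0, -122.8, 212.9]
tool_rot: [-1.95, 1.57, 2.836]
force: [0.7, 1.1, -1.4]
width: 24.8
```

```bash
python3 - <<'E'
from h import *
print(cur()[2]['qpos'].round(2)); stat(); 
E
```

```text
[ 0.84  0.79 -1.17  1.77  0.8   1.15 -2.08]
t 52.65 [ 549.  -122.8  212.9] yaw -85.8 w 24.8 F [ 0.7  1.1 -1.4] tilt [-0.  0. -1.] q7 -2.08
```

Emit:
{"fn": "servo_tool", "kwargs": {"rows": [{"dx":0,"dy":0,"dz":0,"wx":0,"wy":0,"wz":0,"fingers":1},{"dx":0,"dy":0,"dz":0,"wx":0,"wy":0,"wz":0,"fingers":1},{"dx":0,"dy":0,"dz":0,"wx":0,"wy":0,"wz":0,"fingers":1},{"dx":0,"dy":0,"dz":0,"wx":0,"wy":0,"wz":0,"fingers":1},{"dx":0,"dy":0,"dz":0,"wx":0,"wy":0,"wz":0,"fingers":1}]}}

```text
clock: 53.28
eef_pos: [549.5, -119.4, 213.6]
tool_rot: [-2.949, 1.566, 1.841]
force: [0.1, -0.7, -1.3]
width: 25.0
```

```bash
python3 - <<'E'
from h import *
print(cur()[2]['qpos'].round(2)); stat(); save('wrist','w26')
E
```

```text
[ 0.84  0.79 -1.17  1.77  0.8   1.15 -2.08]
t 53.275 [ 549.5 -119.4  213.6] yaw -85.58 w 25.0 F [ 0.1 -0.7 -1.3] tilt [-0.001  0.005 -1.   ] q7 -2.08
```

```bash
python3 - <<'E'
from h import *
ci,pB,RB=pickle.load(open('w25.pkl','rb'))
a=plan([487.2,-64,140.1],None,Rt=Rtt(0)); print()
b=plan(pB,None,Rt=RB,frm=a);print()
plan([445,132,180],None,Rt=Rdown(np.radians(11.3)),frm=b)
E
```

```text
dx=0.0492 dy=-0.0385 dz=-0.0399 wx=-0.007 wy=-0.023 wz=0.005
dx=0.0491 dy=-0.0385 dz=-0.04 wx=-0.007 wy=-0.023 wz=0.005
n 2 end [487.2 -64.  140.1]

dx=0.0079 dy=0.0083 dz=-0.0047 wx=-0.329 wy=-0.027 wz=0.936
dx=0.0087 dy=0.0077 dz=-0.0044 wx=-0.329 wy=-0.027 wz=0.936
dx=0.0094 dy=0.007 dz=-0.0042 wx=-0.329 wy=-0.026 wz=0.936
dx=0.01 dy=0.0061 dz=-0.004 wx=-0.329 wy=-0.027 wz=0.936
n 4 end [511.1 -48.  116.4]

dx=-0.0063 dy=0.0002 dz=-0.0156 wx=-0.912 wy=0.198 wz=-0.166
dx=-0.006 dy=0.0015 dz=-0.0157 wx=-0.912 wy=0.198 wz=-0.166
dx=-0.0057 dy=0.0029 dz=-0.0156 wx=-0.912 wy=0.198 wz=-0.166
dx=-0.0055 dy=0.0043 dz=-0.0153 wx=-0.912 wy=0.198 wz=-0.166
dx=-0.0052 dy=0.0057 dz=-0.015 wx=-0.912 wy=0.199 wz=-0.166
dx=-0.005 dy=0.007 dz=-0.0145 wx=-0.912 wy=0.198 wz=-0.166
dx=-0.0049 dy=0.0083 dz=-0.0138 wx=-0.912 wy=0.199 wz=-0.166
dx=-0.0047 dy=0.0095 dz=-0.0131 wx=-0.912 wy=0.198 wz=-0.166
dx=-0.0047 dy=0.0106 dz=-0.0122 wx=-0.912 wy=0.199 wz=-0.166
dx=-0.0046 dy=0.0116 dz=-0.0113 wx=-0.912 wy=0.199 wz=-0.166
dx=-0.0046 dy=0.0126 dz=-0.0102 wx=-0.912 wy=0.198 wz=-0.166
dx=-0.0046 dy=0.0134 dz=-0.009 wx=-0.912 wy=0.199 wz=-0.167
dx=-0.0047 dy=0.0141 dz=-0.0078 wx=-0.912 wy=0.198 wz=-0.166
dx=-0.0048 dy=0.0148 dz=-0.0066 wx=-0.912 wy=0.199 wz=-0.167
dx=-0.0049 dy=0.0152 dz=-0.0052 wx=-0.913 wy=0.198 wz=-0.166
dx=-0.005 dy=0.0156 dz=-0.0039 wx=-0.912 wy=0.199 wz=-0.167
n 16 end [445. 132. 180.]
```

Emit:
{"fn": "servo_tool", "kwargs": {"rows": [{"dx":0.0492,"dy":-0.0385,"dz":-0.0399,"wx":0,"wy":-0.02,"wz":0,"fingers":1},{"dx":0.0491,"dy":-0.0385,"dz":-0.04,"wx":0,"wy":-0.02,"wz":0,"fingers":1},{"dx":0.0079,"dy":0.0083,"dz":-0.0047,"wx":-0.329,"wy":-0.027,"wz":0.936,"fingers":1},{"dx":0.0087,"dy":0.0077,"dz":-0.0044,"wx":-0.329,"wy":-0.027,"wz":0.936,"fingers":1},{"dx":0.0094,"dy":0.007,"dz":-0.0042,"wx":-0.329,"wy":-0.026,"wz":0.936,"fingers":1}]}}

```text
clock: 53.95
eef_pos: [505.4, -51.7, 122.5]
tool_rot: [1.495, 1.275, 0.106]
force: [2.6, -1.0, -1.2]
width: 24.8
```

Emit:
{"fn": "servo_tool", "kwargs": {"rows": [{"dx":0.01,"dy":0.0061,"dz":-0.004,"wx":-0.329,"wy":-0.027,"wz":0.936,"fingers":1},{"dx":-0.0063,"dy":0.0002,"dz":-0.0156,"wx":-0.912,"wy":0.198,"wz":-0.166,"fingers":1},{"dx":-0.006,"dy":0.0015,"dz":-0.0157,"wx":-0.912,"wy":0.198,"wz":-0.166,"fingers":1},{"dx":-0.0057,"dy":0.0029,"dz":-0.0156,"wx":-0.912,"wy":0.198,"wz":-0.166,"fingers":1},{"dx":-0.0055,"dy":0.0043,"dz":-0.0153,"wx":-0.912,"wy":0.198,"wz":-0.166,"fingers":1}]}}

```text
clock: 54.58
eef_pos: [493.9, -3.1, 132.3]
tool_rot: [1.278, 1.27, 0.32]
force: [-0.4, 0.3, -1.1]
width: 24.8
```

Emit:
{"fn": "servo_tool", "kwargs": {"rows": [{"dx":-0.0052,"dy":0.0057,"dz":-0.015,"wx":-0.912,"wy":0.199,"wz":-0.166,"fingers":1},{"dx":-0.005,"dy":0.007,"dz":-0.0145,"wx":-0.912,"wy":0.198,"wz":-0.166,"fingers":1},{"dx":-0.0049,"dy":0.0083,"dz":-0.0138,"wx":-0.912,"wy":0.199,"wz":-0.166,"fingers":1},{"dx":-0.0047,"dy":0.0095,"dz":-0.0131,"wx":-0.912,"wy":0.198,"wz":-0.166,"fingers":1},{"dx":-0.0047,"dy":0.0106,"dz":-0.0122,"wx":-0.912,"wy":0.199,"wz":-0.166,"fingers":1}]}}

```text
clock: 55.2
eef_pos: [473.6, 53.3, 152.4]
tool_rot: [1.047, 1.391, 0.574]
force: [0.1, 0.2, -1.6]
width: 24.7
```

Emit:
{"fn": "servo_tool", "kwargs": {"rows": [{"dx":-0.0046,"dy":0.0116,"dz":-0.0113,"wx":-0.912,"wy":0.199,"wz":-0.166,"fingers":1},{"dx":-0.0046,"dy":0.0126,"dz":-0.0102,"wx":-0.912,"wy":0.198,"wz":-0.166,"fingers":1},{"dx":-0.0046,"dy":0.0134,"dz":-0.009,"wx":-0.912,"wy":0.199,"wz":-0.167,"fingers":1},{"dx":-0.0047,"dy":0.0141,"dz":-0.0078,"wx":-0.912,"wy":0.198,"wz":-0.166,"fingers":1},{"dx":-0.0048,"dy":0.0148,"dz":-0.0066,"wx":-0.912,"wy":0.199,"wz":-0.167,"fingers":1}]}}

```text
clock: 55.82
eef_pos: [453.2, 109.7, 172.3]
tool_rot: [0.876, 1.522, 0.883]
force: [0.0, 0.5, -1.8]
width: 24.9
```

Emit:
{"fn": "servo_tool", "kwargs": {"rows": [{"dx":-0.0049,"dy":0.0152,"dz":-0.0052,"wx":-0.913,"wy":0.198,"wz":-0.166,"fingers":1},{"dx":-0.005,"dy":0.0156,"dz":-0.0039,"wx":-0.912,"wy":0.199,"wz":-0.167,"fingers":1},{"dx":0,"dy":0,"dz":0,"wx":0,"wy":0,"wz":0,"fingers":1},{"dx":0,"dy":0,"dz":0,"wx":0,"wy":0,"wz":0,"fingers":1},{"dx":0,"dy":0,"dz":0,"wx":0,"wy":0,"wz":0,"fingers":1}]}}

```text
clock: 56.45
eef_pos: [445.0, 130.9, 179.7]
tool_rot: [-3.138, 1.564, -2.945]
force: [-0.7, -0.1, -0.4]
width: 25.1
```

```bash
sleep 1; python3 - <<'E'
from h import *
print(cur()[2]['qpos'].round(2)); stat(); save('wrist','w27')
plan(tcp(0,110,0),None,Rt=Rtt(0))
E
```

```text
[ 0.42  0.74 -1.22  2.05  0.85  1.   -1.06]
t 56.45 [445.  130.9 179.7] yaw 11.06 w 25.1 F [-0.7 -0.1 -0.4] tilt [-0.007 -0.001 -1.   ] q7 -1.06
dx=0.0019 dy=-0.0158 dz=0.0017 wx=0.947 wy=-0.003 wz=0.003
dx=0.0019 dy=-0.0156 dz=0.0033 wx=0.947 wy=-0.003 wz=0.003
dx=0.0019 dy=-0.0152 dz=0.0048 wx=0.947 wy=-0.003 wz=0.003
dx=0.0019 dy=-0.0146 dz=0.0063 wx=0.947 wy=-0.003 wz=0.003
dx=0.0019 dy=-0.0139 dz=0.0077 wx=0.947 wy=-0.003 wz=0.003
dx=0.0019 dy=-0.0131 dz=0.0091 wx=0.947 wy=-0.003 wz=0.003
dx=0.0019 dy=-0.0121 dz=0.0103 wx=0.947 wy=-0.003 wz=0.003
dx=0.0019 dy=-0.0111 dz=0.0114 wx=0.947 wy=-0.003 wz=0.003
dx=0.0019 dy=-0.0099 dz=0.0125 wx=0.947 wy=-0.003 wz=0.003
dx=0.0019 dy=-0.0086 dz=0.0134 wx=0.947 wy=-0.003 wz=0.004
dx=0.0019 dy=-0.0072 dz=0.0142 wx=0.946 wy=-0.003 wz=0.003
dx=0.0019 dy=-0.0058 dz=0.0148 wx=0.947 wy=-0.003 wz=0.003
dx=0.002 dy=-0.0043 dz=0.0153 wx=0.947 wy=-0.003 wz=0.004
dx=0.002 dy=-0.0027 dz=0.0157 wx=0.946 wy=-0.003 wz=0.003
dx=0.0019 dy=-0.0012 dz=0.0159 wx=0.947 wy=-0.002 wz=0.004
dx=0.002 dy=0.0004 dz=0.0159 wx=0.946 wy=-0.003 wz=0.003
dx=0.0019 dy=0.002 dz=0.0158 wx=0.947 wy=-0.002 wz=0.004
n 17 end [505.2 -62.8 155. ]
```

```bash
cat > kin.py <<'E'
from h import *
Rz=lambda a:Ro.from_rotvec([0,0,a]).as_matrix(); Ry=lambda a:Ro.from_rotvec([0,a,0]).as_matrix()
def fk(q,P,full=False):
    h,L1,L2,L3,e1,e2,w,b0=P[:8]; s=P[8:12]; o7=P[12]
    R=Rz(b0+s[0]*q[0]); p=np.array([0,0,h])
    R=R@Ry(q[1])@Rz(s[1]*q[2]); p=p+R@np.array([e1,0,L1])
    R=R@Ry(q[3])@Rz(s[2]*q[4]); p=p+R@np.array([e2,0,L2])
    R=R@Ry(q[5])@Rz(s[3]*q[6]+o7); p=p+R@np.array([0,0,L3])+ (R@Rz(-(s[3]*q[6]+o7)))@np.array([w,0,0])
    return p,R  # R z = tool x (down)
# tool frame: x = flange z ; tool y,z = flange rotated
C=np.array([[0,1,0],[0,0,1],[1,0,0.]]) # columns: tool x,y,z in flange: tool x=z, tool y=x, tool z=y
def tool(q,P): 
    p,R=fk(q,P); return p,R@np.array([[0,1,0],[0,0,1],[1,0,0.]])
E
cat > fitk.py <<'E'
from kin import *
import itertools
D=[]
eu=lambda r:Ro.from_euler('xyz',r).as_matrix()
D.append(([1.148,.629,.038,1.518,-.027,.996,-.02],[226.862,-608.453,230.391],eu([3.138,1.569,1.924])))
D.append(([.237,.523,.116,1.71,-.078,.912,-1.177],[544.422,-204.055,237.955],eu([2.496,1.567,.933])))
D.append(([-.45707,.53915,.10302,1.73698,-.06888,.86881,-1.89787],[545.157,193.766,219.989],eu([-.048,1.57,-1.62])))
D.append(([-.051,.772,-.3,1.726,.328,.693,-.611],[605.923,115.223,89.887],Rdown(np.radians(-4.917))))
ci,pB,RB=pickle.load(open('w25.pkl','rb')); D.append(([.83,.85,-1.17,2.33,1.73,.72,-2.94],pB,RB))
D.append(([.77,.81,-1.14,2.03,.94,.95,-2.37],[487.2,-64,140.1],Rdown(np.radians(-85.61))))
D.append(([.84,.79,-1.17,1.77,.8,1.15,-2.08],[549.,-121,212.9],Rdown(np.radians(-85.7))))
p,R,s=cur(); D.append((s['qpos'],p,R))
best=None
for s in itertools.product([-1,1],repeat=4):
    def res(x):
        P=list(x[:8])+list(s)+[x[8]]; r=[]
        for q,p,R in D:
            pp,RR=tool(q,P); r+=list((pp-p)/5)+list((RR-R).ravel()*20)
        return r
    for o in (0,np.pi/2,np.pi,-np.pi/2):
        x0=[300,350,350,250,0,0,0,0,o]
        r=least_squares(res,x0)
        if best is None or r.cost<best[0]: best=(r.cost,s,r.x,r.fun)
print(best[0],best[1],best[2].round(3)); f=best[3].reshape(-1,12); print((f[:,:3]*5).round(1)); print(abs(f[:,3:]/20).max(1).round(3))
pickle.dump(list(best[2][:8])+list(best[1])+[best[2][8]],open('kin.pkl','wb'))
E
python3 fitk.py
```

```text
3.0753657995562755 (-1, -1, -1, -1) [ 3.38501e+02  5.64096e+02  3.99675e+02  3.51609e+02 -2.22850e+01
  1.13490e+01 -1.04720e+01 -4.50000e-02  1.52800e+00]
[[ 0.7 -3.5 -1.4]
 [ 0.4  2.2 -4.7]
 [-1.6  1.7 -4.3]
 [ 0.4 -0.4  1.4]
 [-0.6 -0.5  3.1]
 [-1.7  3.   2.8]
 [ 0.9 -6.   2.6]
 [-2.1  0.4  0.6]]
[0.001 0.001 0.003 0.002 0.016 0.006 0.003 0.002]
```

```bash
cat >> kin.py <<'E'
P=pickle.load(open('kin.pkl','rb'))
LO=np.array([-3.06,-.37,-1.25,.18,-1.1,.23,-2.94]);HI=np.array([3.06,2.12,1.32,2.47,4.24,1.98,2.94])
def err(q,p,R):
    pp,RR=tool(q,P); return np.concatenate([(p-pp)/1000,Ro.from_matrix(R@RR.T).as_rotvec()])
def jac(q):
    J=np.zeros((6,7)); p0,R0=tool(q,P)
    for i in range(7):
        d=np.zeros(7); d[i]=1e-5; J[:,i]=-err(q+d,p0,R0)/1e-5
    return J
def pinvpath(q,p1,R1,n=20,it=3):
    q=np.array(q,float); p0,R0=tool(q,P); w=Ro.from_matrix(R0.T@R1).as_rotvec(); out=[q]
    for k in range(1,n+1):
        pk=p0+(p1-p0)*k/n; Rk=R0@Ro.from_rotvec(w*k/n).as_matrix()
        for _ in range(it): q=np.clip(q+np.linalg.pinv(jac(q))@err(q,pk,Rk),LO,HI)
        out.append(q)
    return q,np.array(out)
E
python3 - <<'E'
from kin import *
np.set_printoptions(precision=2,suppress=True)
# test: state3 (mat view) -> state4 ; state 4-like
q3=np.array([-.45707,.53915,.10302,1.73698,-.06888,.86881,-1.89787])
q,_=pinvpath(q3,np.array([606,114.5,90]),Rdown(np.radians(-4.9))); print('sim',q,'real [-.051,.772,-.3,1.726,.328,.693,-.611]')
q2=np.array([.237,.523,.116,1.71,-.078,.912,-1.177])
q,_=pinvpath(q2,np.array([545,194,220.]),Rdown(-np.pi/2)); print('sim',q,q3)
# feasible IK at key poses
def ikq3(p,R,v,q0):
    f=lambda x:np.concatenate([err(np.insert(x,2,v),p,R)*10])
    q0=np.delete(q0,2); r=least_squares(f,q0,bounds=(np.delete(LO,2)-.5,np.delete(HI,2)+.5)); return np.insert(r.x,2,v),r.cost
for th,cx,cz in ((25,-3,18),(18,-5,14),(0,-7,0)):
    for v in (-.9,-.6,-.3,0,.3,.6):
        q,c=ikq3(tcp(cx,cz,th),Rtt(th),v,np.array([.2,.6,v,1.9,-.1,.6,-1.2])); print(th,v,q,'%.1e'%c,'OK' if ((q>LO)&(q<HI)).all() and c<1e-6 else '')
E
```

```text
sim [-0.05  0.77 -0.3   1.73  0.33  0.69 -0.61] real [-.051,.772,-.3,1.726,.328,.693,-.611]
sim [-0.45  0.54  0.1   1.73 -0.07  0.88 -1.89] [-0.46  0.54  0.1   1.74 -0.07  0.87 -1.9 ]
25 -0.9 [ 0.73  0.89 -0.9   2.39  2.18  0.64 -3.44] 5.3e-06 
25 -0.6 [ 0.58  0.71 -0.6   2.29  2.16  0.31 -3.44] 1.2e-01 
25 -0.3 [ 0.38  0.68 -0.3   2.34 -0.22 -0.27 -1.08] 3.8e-02 
25 0 [ 0.19  0.55  0.    2.23 -1.6   0.13  0.27] 4.2e-01 
25 0.3 [-0.03  0.56  0.3   2.23 -1.6   0.29  0.26] 4.0e-01 
25 0.6 [-0.23  0.6   0.6   2.24 -1.6   0.47  0.24] 3.9e-01 
18 -0.9 [ 0.71  0.87 -0.9   2.3   1.83  0.58 -3.13] 5.3e-27 
18 -0.6 [ 0.53  0.76 -0.6   2.3   2.    0.35 -3.32] 1.1e-25 
18 -0.3 [ 0.34  0.67 -0.3   2.26  2.09  0.13 -3.44] 2.4e-02 
18 0 [ 0.14  0.63  0.    2.23 -1.6   0.08  0.24] 7.0e-02 
18 0.3 [-0.06  0.65  0.3   2.23 -1.6   0.26  0.22] 6.4e-02 
18 0.6 [-0.26  0.7   0.6   2.24 -1.6   0.46  0.21] 6.0e-02 
0 -0.9 [ 0.63  0.92 -0.9   2.05  1.11  0.77 -2.47] 8.7e-21 OK
0 -0.6 [ 0.47  0.81 -0.6   2.05  0.88  0.56 -2.26] 6.5e-30 OK
0 -0.3 [ 0.28  0.75 -0.3   2.05  0.52  0.42 -1.91] 2.2e-22 OK
0 0 [ 0.08  0.73  0.    2.05 -0.    0.37 -1.41] 1.6e-29 OK
0 0.3 [-0.12  0.75  0.3   2.05 -0.52  0.42 -0.9 ] 1.8e-29 OK
0 0.6 [-0.3   0.81  0.6   2.05 -0.88  0.56 -0.56] 7.5e-22 OK
```

```bash
cat > sim.py <<'E'
from kin import *
np.set_printoptions(precision=2,suppress=True)
def lim(o): return np.min(np.minimum(o-LO,HI-o),0)
def Rf(th): # flipped grip, button (stand +x) up by th
    return Rdown(np.radians(YS+180))@Ro.from_rotvec([0,0,-np.radians(th)]).as_matrix()
def tcpf(cx,cz,th,offx=11,offy=0): return st(cx,150,56+cz)-Rf(th)@np.array([-offx,offy,0])
if __name__=='__main__':
    q0=cur()[2]['qpos']; p0,_=tool(q0,P)
    for sgn in (1,-1):
        q=q0; print('rot sign',sgn)
        for k in range(1,5):
            q,o=pinvpath(q,p0,Rdown(np.radians(11.3+sgn*45*k)),n=8); 
            print(45*k,q,lim(o).min().round(2))
        for name,p,R in (('over level',st(0,150,200),Rf(0)),('tilt',tcpf(0,60,25),Rf(25)),('in',tcpf(-2,20,25),Rf(25)),('press',tcpf(-17,20,25),Rf(25)),('12',tcpf(-15,10,12),Rf(12)),('0',tcpf(-15,0,0),Rf(0)),('0',tcpf(-7,0,0),Rf(0))):
            q,o=pinvpath(q,p,R,n=16); print(name,q,lim(o), np.linalg.norm(err(q,p,R)).round(4))
E
python3 sim.py
```

```text
rot sign 1
45 [ 0.43  0.77 -1.25  2.06  0.89  1.02 -0.31] 0.0
90 [ 0.43  0.77 -1.25  2.06  0.89  1.02  0.48] 0.0
135 [ 0.43  0.77 -1.25  2.06  0.89  1.02  1.26] 0.0
180 [ 0.43  0.77 -1.25  2.06  0.89  1.02  2.05] 0.0
over level [ 0.64  0.6  -0.86  1.92  0.58  0.89  1.13] [2.42 0.97 0.   0.41 1.68 0.66 0.89] 0.0
tilt [ 0.62  0.69 -0.7   2.37  2.21  0.39 -0.39] [2.41 0.91 0.39 0.1  1.68 0.   1.81] 0.0
in [ 0.64  0.82 -0.74  2.39  2.31  0.53 -0.45] [2.42 1.06 0.51 0.08 1.93 0.16 2.49] 0.0
press [ 0.67  0.82 -0.76  2.43  2.34  0.56 -0.47] [2.39 1.19 0.49 0.04 1.9  0.3  2.47] 0.0
12 [ 0.37  0.71 -0.38  2.24  1.48  0.23  0.3 ] [2.39 1.07 0.49 0.04 1.9  0.   2.47] 0.0342
0 [ 0.51  0.82 -0.67  2.07  0.95  0.59  0.81] [2.55 1.08 0.58 0.23 2.05 0.   2.13] 0.0
0 [ 0.51  0.83 -0.67  2.05  0.94  0.6   0.82] [2.55 1.19 0.58 0.4  2.04 0.36 2.12] 0.0
rot sign -1
45 [ 0.33  0.63 -1.02  2.06  0.72  0.86 -1.69] 0.03
90 [ 0.21  0.55 -0.79  2.06  0.57  0.77 -2.31] 0.23
135 [ 0.06  0.49 -0.57  2.06  0.4   0.7  -2.92] 0.02
180 [-0.57  0.46  0.33  2.06 -0.23  0.66 -2.94] 0.0
over level [-0.72  0.96  1.32  1.98 -1.05  1.36 -2.94] [2.21 0.83 0.   0.41 0.05 0.43 0.  ] 0.6737
tilt [ 1.01  0.69 -1.07  2.47 -1.1   0.23 -2.85] [2.05 0.92 0.   0.   0.   0.   0.  ] 0.8715
in [ 2.07 -0.37  1.32  1.93  2.21  1.98  2.34] [0.7  0.   0.   0.   0.   0.   0.09] 3.2917
press [ 2.65 -0.37 -1.16  2.47 -1.1   0.99 -2.28] [0.  0.  0.  0.  0.  0.  0.6] 0.4498
12 [ 1.52 -0.37 -0.6   2.47 -0.98  0.79 -2.93] [0.32 0.   0.   0.   0.   0.12 0.  ] 0.541
0 [ 2.02 -0.37 -1.25  2.47 -1.1   0.63 -2.93] [0.2  0.   0.   0.   0.   0.31 0.  ] 0.5568
0 [ 1.72 -0.37 -0.63  2.47 -0.84  0.93 -2.94] [0.   0.   0.   0.   0.   0.23 0.  ] 0.5998
```

```bash
cat > srch.py <<'E'
from sim import *
q0=cur()[2]['qpos']; p0,_=tool(q0,P)
q,o=pinvpath(q0,p0,Rdown(np.radians(11.3+90)),n=12); q,o=pinvpath(q,p0,Rdown(np.radians(191.3)),n=12)
qs=q; rng=np.random.default_rng(0); best=[]
def Rg(yaw,th): return Rdown(np.radians(yaw))@Ro.from_rotvec([0,0,-np.radians(th)]).as_matrix()
import time; t=time.time()
while time.time()-t<150:
    x=rng.uniform(450,620);y=rng.uniform(-80,200);z=rng.uniform(150,250);yaw=rng.uniform(70,215);th=rng.choice([0,rng.uniform(0,25)])
    th2=rng.choice([18,20,22])
    W=[(np.array([x,y,z]),Rg(yaw,th)),(tcpf(0,60,th2),Rf(th2)),(tcpf(-2,50*np.sin(np.radians(th2))+1,th2),Rf(th2)),(tcpf(-17,50*np.sin(np.radians(th2))-1,th2),Rf(th2)),(tcpf(-16,10,12),Rf(12)),(tcpf(-15,0,0),Rf(0)),(tcpf(-7,0,0),Rf(0))]
    q=qs; m=9;e=0; L=[]
    for i,(p,R) in enumerate(W):
        q,o=pinvpath(q,p,R,n=6,it=2); L.append(q); e=max(e,np.linalg.norm(err(q,p,R)))
        if i>0: m=min(m,lim(o).min())
        if e>.01: break
    if e<.005: best.append((m,x,y,z,yaw,th,th2,L))
best.sort(key=lambda b:-b[0]); print(len(best))
for b in best[:5]: print(np.array(b[:7]))
for l in best[0][7]: print(l)
E
python3 srch.py
```

```text
0Traceback (most recent call last):
  File "srch.py", line 19, in <module>
    for l in best[0][7]: print(l)
             ~~~~^^^
IndexError: list index out of range
```

```bash
python3 - <<'E'
s=open('kin.py').read()
s=s[:s.index('def jac')]+'''def jac(q):
    h,L1,L2,L3,e1,e2,w,b0=P[:8]; s=P[8:12]
    ax=[];pt=[]
    R=Rz(b0+s[0]*q[0]); p=np.array([0,0,h]); ax.append(s[0]*R[:,2]);pt.append(p)
    ax.append(R[:,1]);pt.append(p); R=R@Ry(q[1]); ax.append(s[1]*R[:,2]);pt.append(p); R=R@Rz(s[1]*q[2]); p=p+R@np.array([e1,0,L1])
    ax.append(R[:,1]);pt.append(p); R=R@Ry(q[3]); ax.append(s[2]*R[:,2]);pt.append(p); R=R@Rz(s[2]*q[4]); p=p+R@np.array([e2,0,L2])
    ax.append(R[:,1]);pt.append(p); R=R@Ry(q[5]); p2=p+R@np.array([w,0,L3]); ax.append(s[3]*R[:,2]);pt.append(p2)
    ax=np.array(ax);pt=np.array(pt)
    return np.vstack([np.cross(ax,p2-pt).T/1000,ax.T])
'''+s[s.index('def pinvpath'):]
s=s.replace("Rz=lambda a:Ro.from_rotvec([0,0,a]).as_matrix(); Ry=lambda a:Ro.from_rotvec([0,a,0]).as_matrix()","def Rz(a): c,s=np.cos(a),np.sin(a); return np.array([[c,-s,0],[s,c,0],[0,0,1]])\ndef Ry(a): c,s=np.cos(a),np.sin(a); return np.array([[c,0,s],[0,1,0],[-s,0,c]])")
open('kin.py','w').write(s)
t=open('srch.py').read()
t=t.replace('n=6,it=2','n=8,it=4').replace('<150','<100').replace("if e>.01: break","if e>.03: bad[i]=bad.get(i,0)+1; break").replace('e<.005','e<.02').replace('best=[]','best=[];bad={}').replace('print(len(best))','print(len(best),bad)')
open('srch.py','w').write(t)
E
python3 sim.py | head -12; python3 srch.py
```

```text
rot sign 1
45 [ 0.43  0.77 -1.25  2.06  0.89  1.02 -0.31] 0.0
90 [ 0.43  0.77 -1.25  2.06  0.89  1.02  0.48] 0.0
135 [ 0.43  0.77 -1.25  2.06  0.89  1.02  1.26] 0.0
180 [ 0.43  0.77 -1.25  2.06  0.89  1.02  2.05] 0.0
over level [ 0.64  0.6  -0.86  1.92  0.58  0.89  1.13] [2.42 0.97 0.   0.41 1.68 0.66 0.89] 0.0
tilt [ 0.62  0.69 -0.7   2.37  2.21  0.39 -0.39] [2.41 0.91 0.39 0.1  1.68 0.   1.81] 0.0
in [ 0.64  0.82 -0.74  2.39  2.31  0.53 -0.45] [2.42 1.06 0.51 0.08 1.93 0.16 2.49] 0.0
press [ 0.67  0.82 -0.76  2.43  2.34  0.56 -0.47] [2.39 1.19 0.49 0.04 1.9  0.3  2.47] 0.0
12 [ 0.37  0.71 -0.38  2.24  1.48  0.23  0.3 ] [2.39 1.07 0.49 0.04 1.9  0.   2.47] 0.0342
0 [ 0.51  0.82 -0.67  2.07  0.95  0.59  0.81] [2.55 1.08 0.58 0.23 2.05 0.   2.13] 0.0
0 [ 0.51  0.83 -0.67  2.05  0.94  0.6   0.82] [2.55 1.19 0.58 0.4  2.04 0.36 2.12] 0.0
50 {4: 271, 1: 705, 0: 27}
[  0.01 547.98 181.53 154.52 211.55   0.    22.  ]
[  0.   500.95  38.35 152.83  88.02  16.77  20.  ]
[  0.   518.77 -24.42 159.08 154.15   7.47  22.  ]
[  0.   587.65  76.93 178.84 129.87  20.45  20.  ]
[  0.   519.11 174.79 154.31 189.29  10.38  22.  ]
[ 0.29  0.95 -1.24  1.8   0.99  1.17  2.42]
[ 0.62  0.68 -0.71  2.33  1.95  0.36 -0.14]
[ 0.65  0.82 -0.78  2.35  2.11  0.5  -0.26]
[ 0.68  0.83 -0.8   2.39  2.14  0.54 -0.29]
[ 0.44  0.73 -0.47  2.24  1.51  0.26  0.27]
[ 0.52  0.83 -0.69  2.07  0.97  0.6   0.79]
[ 0.52  0.84 -0.69  2.05  0.96  0.62  0.8 ]
```

```bash
cat > sim2.py <<'E'
from kin import *
np.set_printoptions(precision=2,suppress=True)
def lim(o): return np.min(np.minimum(o-LO,HI-o),0)
def RT(yaw,tl): # jaw yaw deg, tool lean: wz=tl
    return Rdown(np.radians(yaw))@Ro.from_rotvec([0,0,np.radians(tl)]).as_matrix()
def tcpg(cx,cz,th,al,off=8,yaw=None,cy=150):
    """battery tilt th (button up), tool lean = th-al ; battery centre = TCP - off*toolx"""
    R=RT(YS,th-al); return st(cx,cy,56+cz)+R[:,0]*off,R
if __name__=='__main__':
  for al in (15,18,22):
    q=cur()[2]['qpos']; p0,_=tool(q,P); print('al',al,q)
    c=np.array([443.8,131.5,18.]); Rp=RT(11.3,-al)
    seq=[('down',c+[0,0,-11],RT(11.3,0)),('up',c+[0,0,50],RT(11.3,0)),('lean',c+Rp[:,0]*8-Rp[:,0]*60,Rp),('grasp',c+Rp[:,0]*8,Rp),('lift',c+Rp[:,0]*8+[0,0,120],Rp)]
    s=np.sin(np.radians(al))
    for nm,cx,cz,th in (('over',0,90,al),('in',-1,50*s+2,al),('press',-16,50*s,al),('lvl',-15,0,0),('end',-7,0,0)): seq.append((nm,)+tcpg(cx,cz,th,al))
    for nm,p,R in seq:
        q,o=pinvpath(q,p,R,n=16); print(nm,q,lim(o),np.linalg.norm(err(q,p,R)).round(4))
E
python3 sim2.py
```

```text
al 15 [ 0.42  0.74 -1.22  2.05  0.85  1.   -1.06]
down [ 0.23  0.99 -0.91  2.16  1.32  0.75 -1.41] [2.64 1.11 0.03 0.31 1.95 0.52 1.53] 0.0
up [ 0.29  0.89 -1.01  2.14  1.14  0.82 -1.27] [2.77 1.13 0.24 0.31 2.24 0.52 1.53] 0.0
lean [ 0.01  0.88 -0.91  2.09  1.14  1.01 -1.46] [2.77 1.23 0.24 0.33 2.24 0.59 1.48] 0.0
grasp [-0.    0.97 -0.83  2.12  1.29  0.95 -1.55] [3.05 1.15 0.34 0.35 2.24 0.72 1.39] 0.0
lift [ 0.1   0.77 -0.98  2.07  1.02  1.07 -1.31] [2.96 1.14 0.27 0.35 2.12 0.72 1.39] 0.0
over [ 0.55  0.67 -0.72  1.98  0.65  0.74 -2.06] [2.51 1.04 0.27 0.4  1.75 0.51 0.88] 0.0
in [ 0.46  0.78 -0.6   2.03  0.79  0.58 -2.18] [2.51 1.04 0.53 0.44 1.75 0.35 0.76] 0.0
press [ 0.46  0.76 -0.58  2.06  0.81  0.55 -2.2 ] [2.6  1.13 0.65 0.41 1.89 0.32 0.74] 0.0
lvl [ 0.44  0.9  -0.64  1.84  0.64  0.92 -2.06] [2.59 1.13 0.61 0.41 1.74 0.32 0.74] 0.0
end [ 0.43  0.9  -0.64  1.82  0.64  0.94 -2.05] [2.62 1.22 0.61 0.63 1.74 0.69 0.88] 0.0
al 18 [ 0.42  0.74 -1.22  2.05  0.85  1.   -1.06]
down [ 0.23  0.99 -0.91  2.16  1.32  0.75 -1.41] [2.64 1.11 0.03 0.31 1.95 0.52 1.53] 0.0
up [ 0.29  0.8
[... 1037 characters left out ...]
 -0.85  2.05  1.14  1.11 -1.52] [2.77 1.22 0.24 0.33 2.24 0.59 1.42] 0.0
grasp [-0.11  0.99 -0.78  2.08  1.27  1.05 -1.6 ] [2.95 1.13 0.4  0.39 2.24 0.82 1.34] 0.0
lift [-0.02  0.78 -0.92  2.04  1.03  1.16 -1.38] [2.95 1.13 0.33 0.39 2.13 0.82 1.34] 0.0
over [ 0.54  0.66 -0.72  1.98  0.64  0.74 -2.06] [2.52 1.03 0.33 0.43 1.74 0.51 0.88] 0.0
in [ 0.46  0.76 -0.6   2.02  0.77  0.59 -2.16] [2.52 1.03 0.53 0.45 1.74 0.36 0.78] 0.0
press [ 0.46  0.75 -0.58  2.06  0.79  0.56 -2.18] [2.6  1.12 0.65 0.41 1.87 0.33 0.76] 0.0
lvl [ 0.41  0.95 -0.63  1.73  0.58  1.08 -2.  ] [2.59 1.12 0.61 0.41 1.68 0.33 0.76] 0.0
end [ 0.4   0.96 -0.63  1.71  0.58  1.1  -2.  ] [2.65 1.16 0.62 0.74 1.68 0.85 0.94] 0.0
```

Emit:
{"fn": "servo_tool", "kwargs": {"rows": [{"dx":0.07,"dy":0,"dz":0,"wx":0,"wy":0,"wz":-0.06,"fingers":1},{"dx":0.07,"dy":0,"dz":0,"wx":0,"wy":0,"wz":0,"fingers":1},{"dx":0.07,"dy":0,"dz":0,"wx":0,"wy":0,"wz":0,"fingers":1},{"dx":0.012,"dy":0,"dz":0,"wx":0,"wy":0,"wz":0,"fingers":1},{"dx":0,"dy":0,"dz":0,"wx":0,"wy":0,"wz":0,"fingers":1}]}}

```text
clock: 57.12
eef_pos: [444.2, 131.4, 14.1]
tool_rot: [-2.486, 1.563, -2.291]
force: [0.4, -0.3, -0.9]
width: 24.8
```

```bash
python3 - <<'E'
from h import *
print(cur()[2]['qpos'].round(2)); stat()
E
```

```text
[ 0.23  0.97 -0.93  2.16  1.27  0.76 -1.39]
t 57.125 [444.2 131.4  14.1] yaw 11.17 w 24.8 F [ 0.4 -0.3 -0.9] tilt [-0.005 -0.006 -1.   ] q7 -1.39
```

Emit:
{"fn": "servo_tool", "kwargs": {"rows": [{"dx":0.005,"dy":0,"dz":0,"wx":0,"wy":0.04,"wz":0.06,"fingers":1},{"dx":0.003,"dy":0,"dz":0,"wx":0,"wy":0,"wz":0,"fingers":1},{"dx":0,"dy":0,"dz":0,"wx":0,"wy":0,"wz":0,"fingers":1},{"dx":0,"dy":0,"dz":0,"wx":0,"wy":0,"wz":0,"fingers":1}]}}

```text
clock: 57.62
eef_pos: [444.4, 130.9, 8.0]
tool_rot: [3.122, 1.561, -2.967]
force: [0.1, 0.0, 1.9]
width: 25.0
```

Emit:
{"fn": "servo_tool", "kwargs": {"rows": [{"dx":0,"dy":0,"dz":0,"wx":0,"wy":0,"wz":0,"fingers":0.4},{"dx":0,"dy":0,"dz":0,"wx":0,"wy":0,"wz":0,"fingers":0.4},{"dx":0,"dy":0,"dz":0,"wx":0,"wy":0,"wz":0,"fingers":0.4},{"dx":-0.05,"dy":0,"dz":0,"wx":0,"wy":0,"wz":0,"fingers":0.4},{"dx":-0.06,"dy":0,"dz":0,"wx":0,"wy":0,"wz":0,"fingers":0.4}]}}

```text
clock: 58.25
eef_pos: [444.1, 131.1, 90.4]
tool_rot: [3.087, 1.558, -3.001]
force: [0.8, -1.0, 0.1]
width: 51.2
```

Emit:
{"fn": "servo_tool", "kwargs": {"rows": [{"dx":0,"dy":0,"dz":0,"wx":0,"wy":0,"wz":0,"fingers":0.4},{"dx":0,"dy":0,"dz":0,"wx":0,"wy":0,"wz":0,"fingers":0.4}]}}

```text
clock: 58.5
eef_pos: [444.7, 130.5, 89.7]
tool_rot: [-3.116, 1.56, -2.921]
force: [0.2, 0.2, 0.6]
width: 51.2
```

```bash
sleep 1; python3 - <<'E'
from h import *
stat(); ci=ctrl.camera_info('wrist'); im=save('wrist','w28'); pickle.dump(ci,open('w28.pkl','wb'))
bars(im,ci,31)
cv2.imwrite('pics/w28z.png',cv2.resize(cv2.cvtColor(im,cv2.COLOR_RGB2BGR)[80:300,150:360],None,fx=2.7,fy=2.7,interpolation=cv2.INTER_CUBIC))
E
```

```text
t 58.5 [444.7 130.5  89.7] yaw 11.16 w 51.2 F [0.2 0.2 0.6] tilt [-0.011 -0.002 -1.   ] q7 -1.21
c px [255. 205.] world 445.2 130.4 L 73.0 W 26.0 axis deg -78.7 [251. 249. 249.]
c px [250. 307.] world 464.4 34.0 L 100.1 W 58.1 axis deg 3.2 [222. 160. 102.]
c px [140. 359.] world 366.1 -51.3 L 95.5 W 29.2 axis deg 66.0 [246. 196. 122.]
c px [368. 359.] world 584.3 -5.0 L 92.6 W 29.0 axis deg -43.6 [224. 206. 179.]
```

```bash
python3 - <<'E'
from sim2 import *
c=np.array([445,130.7,18.]); R=RT(11.2,-20)
a=plan(c+R[:,0]*7.5-R[:,0]*70,None,Rt=R)
b=plan(c+R[:,0]*7.5,None,Rt=R,frm=a)
E
```

```text
dx=0.0042 dy=0.0072 dz=0.0003 wx=0.004 wy=-0.029 wz=-0.833
dx=0.0035 dy=0.0075 dz=0.0003 wx=0.004 wy=-0.029 wz=-0.833
dx=0.0028 dy=0.0077 dz=0.0002 wx=0.004 wy=-0.029 wz=-0.833
dx=0.0022 dy=0.008 dz=0.0002 wx=0.004 wy=-0.03 wz=-0.832
n 4 end [440.8 151.7  76.7]
dx=0.0467 dy=0 dz=0 wx=-0 wy=0 wz=-0
dx=0.0466 dy=0 dz=0 wx=-0 wy=0 wz=-0
n 2 end [445.5 128.2  11. ]
```

Emit:
{"fn": "servo_tool", "kwargs": {"rows": [{"dx":0.0042,"dy":0.0072,"dz":0.0003,"wx":0,"wy":-0.029,"wz":-0.833,"fingers":0.4},{"dx":0.0035,"dy":0.0075,"dz":0.0003,"wx":0,"wy":-0.029,"wz":-0.833,"fingers":0.4},{"dx":0.0028,"dy":0.0077,"dz":0.0002,"wx":0,"wy":-0.029,"wz":-0.833,"fingers":0.4},{"dx":0.0022,"dy":0.008,"dz":0.0002,"wx":0,"wy":-0.03,"wz":-0.832,"fingers":0.4},{"dx":0,"dy":0,"dz":0,"wx":0,"wy":0,"wz":0,"fingers":0.4}]}}

```text
clock: 59.18
eef_pos: [440.1, 154.5, 76.2]
tool_rot: [-1.574, 1.224, -1.372]
force: [-1.0, 0.4, -0.8]
width: 51.4
```

Emit:
{"fn": "servo_tool", "kwargs": {"rows": [{"dx":0.04,"dy":0,"dz":0,"wx":0,"wy":0,"wz":0,"fingers":0.4},{"dx":0.033,"dy":0,"dz":0,"wx":0,"wy":0,"wz":0,"fingers":0.4},{"dx":0.02,"dy":0,"dz":0,"wx":0,"wy":0,"wz":0,"fingers":0.4},{"dx":0,"dy":0,"dz":0,"wx":0,"wy":0,"wz":0,"fingers":0.4},{"dx":0,"dy":0,"dz":0,"wx":0,"wy":0,"wz":0,"fingers":0.4}]}}

```text
clock: 59.8
eef_pos: [446.3, 129.3, 12.4]
tool_rot: [-1.566, 1.223, -1.369]
force: [-0.1, 0.0, 0.8]
width: 51.4
```

```bash
sleep 1; python3 - <<'E'
from sim2 import *
stat(); save('wrist','w29')
c=np.array([445,130.7,18.]); R=RT(11.2,-20)
plan(c+R[:,0]*7.5,None,Rt=R)
E
```

```text
t 59.8 [446.3 129.3  12.4] yaw 11.29 w 51.4 F [-0.1  0.   0.8] tilt [ 0.07 -0.33 -0.94] q7 -1.57
dx=0.0026 dy=-0.0007 dz=-0.0016 wx=0.008 wy=0.027 wz=-0.017
n 1 end [445.5 128.2  11. ]
```

Emit:
{"fn": "servo_tool", "kwargs": {"rows": [{"dx":0.0016,"dy":-0.0007,"dz":-0.001,"wx":0,"wy":0.02,"wz":0,"fingers":0.4},{"dx":0,"dy":0,"dz":0,"wx":0,"wy":0,"wz":0,"fingers":1},{"dx":0,"dy":0,"dz":0,"wx":0,"wy":0,"wz":0,"fingers":1},{"dx":0,"dy":0,"dz":0,"wx":0,"wy":0,"wz":0,"fingers":1},{"dx":0,"dy":0,"dz":0,"wx":0,"wy":0,"wz":0,"fingers":1}]}}

```text
clock: 60.48
eef_pos: [445.7, 128.2, 11.6]
tool_rot: [-1.571, 1.222, -1.374]
force: [-1.1, 0.4, 6.2]
width: 24.5
```

```bash
python3 - <<'E'
from sim2 import *
stat(); 
p,R=tcpg(0,90,20,20,off=7)
a=plan(cur()[0]+[0,0,130],None,Rt=cur()[1]); print()
plan(p,None,Rt=R,frm=a)
E
```

```text
t 60.475 [445.7 128.2  11.6] yaw 11.27 w 24.5 F [-1.1  0.4  6.2] tilt [ 0.07 -0.34 -0.94] q7 -1.57
dx=-0.0543 dy=-0.0197 dz=0 wx=0 wy=0 wz=0
dx=-0.0543 dy=-0.0197 dz=0 wx=0 wy=0 wz=0
dx=-0.0543 dy=-0.0198 dz=0 wx=0 wy=0 wz=0
n 3 end [445.7 128.2 141.6]

dx=0.0055 dy=-0.0146 dz=0.0017 wx=0.938 wy=0.165 wz=0.147
dx=0.0053 dy=-0.0144 dz=0.0032 wx=0.938 wy=0.165 wz=0.147
dx=0.005 dy=-0.0141 dz=0.0047 wx=0.938 wy=0.165 wz=0.147
dx=0.0047 dy=-0.0137 dz=0.0061 wx=0.938 wy=0.165 wz=0.147
dx=0.0043 dy=-0.0131 dz=0.0075 wx=0.938 wy=0.165 wz=0.147
dx=0.004 dy=-0.0123 dz=0.0088 wx=0.938 wy=0.165 wz=0.147
dx=0.0036 dy=-0.0115 dz=0.0101 wx=0.938 wy=0.165 wz=0.147
dx=0.0033 dy=-0.0105 dz=0.0112 wx=0.938 wy=0.165 wz=0.146
dx=0.0029 dy=-0.0094 dz=0.0122 wx=0.938 wy=0.165 wz=0.147
dx=0.0026 dy=-0.0082 dz=0.0131 wx=0.938 wy=0.165 wz=0.146
dx=0.0022 dy=-0.0069 dz=0.0139 wx=0.938 wy=0.165 wz=0.147
dx=0.0019 dy=-0.0055 dz=0.0146 wx=0.938 wy=0.165 wz=0.146
dx=0.0016 dy=-0.0041 dz=0.0151 wx=0.938 wy=0.165 wz=0.147
dx=0.0012 dy=-0.0026 dz=0.0154 wx=0.939 wy=0.165 wz=0.146
dx=0.001 dy=-0.0011 dz=0.0156 wx=0.938 wy=0.165 wz=0.147
dx=0.0007 dy=0.0005 dz=0.0157 wx=0.939 wy=0.165 wz=0.146
dx=0.0004 dy=0.002 dz=0.0155 wx=0.938 wy=0.165 wz=0.147
n 17 end [505.2 -62.7 139. ]
```

Emit:
{"fn": "servo_tool", "kwargs": {"rows": [{"dx":-0.0243,"dy":-0.0088,"dz":0,"wx":0,"wy":0,"wz":0,"fingers":1},{"dx":-0.0543,"dy":-0.0197,"dz":0,"wx":0,"wy":0,"wz":0,"fingers":1},{"dx":-0.0543,"dy":-0.0197,"dz":0,"wx":0,"wy":0,"wz":0,"fingers":1},{"dx":-0.03,"dy":-0.011,"dz":0,"wx":0,"wy":0,"wz":0,"fingers":1}]}}

```text
clock: 60.98
eef_pos: [446.0, 128.4, 142.7]
tool_rot: [-1.568, 1.223, -1.371]
force: [-1.3, 0.2, -1.5]
width: 24.7
```

Emit:
{"fn": "servo_tool", "kwargs": {"rows": [{"dx":0.0055,"dy":-0.0146,"dz":0.0017,"wx":0.938,"wy":0.165,"wz":0.147,"fingers":1},{"dx":0.0053,"dy":-0.0144,"dz":0.0032,"wx":0.938,"wy":0.165,"wz":0.147,"fingers":1},{"dx":0.005,"dy":-0.0141,"dz":0.0047,"wx":0.938,"wy":0.165,"wz":0.147,"fingers":1},{"dx":0.0047,"dy":-0.0137,"dz":0.0061,"wx":0.938,"wy":0.165,"wz":0.147,"fingers":1},{"dx":0.0043,"dy":-0.0131,"dz":0.0075,"wx":0.938,"wy":0.165,"wz":0.147,"fingers":1}]}}

```text
clock: 61.6
eef_pos: [463.1, 71.4, 139.9]
tool_rot: [-1.322, 1.31, -1.632]
force: [0.7, 0.7, -1.1]
width: 24.6
```

Emit:
{"fn": "servo_tool", "kwargs": {"rows": [{"dx":0.004,"dy":-0.0123,"dz":0.0088,"wx":0.938,"wy":0.165,"wz":0.147,"fingers":1},{"dx":0.0036,"dy":-0.0115,"dz":0.0101,"wx":0.938,"wy":0.165,"wz":0.147,"fingers":1},{"dx":0.0033,"dy":-0.0105,"dz":0.0112,"wx":0.938,"wy":0.165,"wz":0.146,"fingers":1},{"dx":0.0029,"dy":-0.0094,"dz":0.0122,"wx":0.938,"wy":0.165,"wz":0.147,"fingers":1},{"dx":0.0026,"dy":-0.0082,"dz":0.0131,"wx":0.938,"wy":0.165,"wz":0.146,"fingers":1}]}}

```text
clock: 62.22
eef_pos: [480.4, 15.1, 139.2]
tool_rot: [-1.077, 1.412, -1.883]
force: [0.1, -0.1, -2.0]
width: 24.8
```

Emit:
{"fn": "servo_tool", "kwargs": {"rows": [{"dx":0.0022,"dy":-0.0069,"dz":0.0139,"wx":0.938,"wy":0.165,"wz":0.147,"fingers":1},{"dx":0.0019,"dy":-0.0055,"dz":0.0146,"wx":0.938,"wy":0.165,"wz":0.146,"fingers":1},{"dx":0.0016,"dy":-0.0041,"dz":0.0151,"wx":0.938,"wy":0.165,"wz":0.147,"fingers":1},{"dx":0.0012,"dy":-0.0026,"dz":0.0154,"wx":0.939,"wy":0.165,"wz":0.146,"fingers":1},{"dx":0.001,"dy":-0.0011,"dz":0.0156,"wx":0.938,"wy":0.165,"wz":0.147,"fingers":1}]}}

```text
clock: 62.85
eef_pos: [497.9, -41.0, 138.5]
tool_rot: [-0.848, 1.525, -2.147]
force: [-0.2, -0.6, -0.9]
width: 25.1
```

Emit:
{"fn": "servo_tool", "kwargs": {"rows": [{"dx":0.0007,"dy":0.0005,"dz":0.0157,"wx":0.939,"wy":0.165,"wz":0.146,"fingers":1},{"dx":0.0004,"dy":0.002,"dz":0.0155,"wx":0.938,"wy":0.165,"wz":0.147,"fingers":1},{"dx":0,"dy":0,"dz":0,"wx":0,"wy":0,"wz":0,"fingers":1},{"dx":0,"dy":0,"dz":0,"wx":0,"wy":0,"wz":0,"fingers":1},{"dx":0,"dy":0,"dz":0,"wx":0,"wy":0,"wz":0,"fingers":1}]}}

```text
clock: 63.48
eef_pos: [505.1, -62.0, 138.4]
tool_rot: [-2.078, 1.57, 2.715]
force: [0.2, -0.3, -2.1]
width: 24.9
```

```bash
sleep 1; python3 - <<'E'
from sim2 import *
stat(); print(cur()[2]['qpos']); p,R,s=cur(); ci=ctrl.camera_info('wrist'); im=save('wrist','w30'); pickle.dump((ci,p,R),open('w30.pkl','wb')); sd=save('side','s30')
cv2.imwrite('pics/s30z.png',cv2.resize(cv2.cvtColor(sd,cv2.COLOR_RGB2BGR)[130:320,200:360],None,fx=3.1,fy=3.1,interpolation=cv2.INTER_CUBIC))
E
```

```text
t 63.475 [505.1 -62.  138.4] yaw -85.37 w 24.9 F [ 0.2 -0.3 -2.1] tilt [-0.  0. -1.] q7 -2.04
[ 0.53  0.65 -0.69  1.98  0.62  0.73 -2.04]
```

```bash
python3 - <<'E'
from sim2 import *
ci,p,R=pickle.load(open('w30.pkl','rb'))
im=cv2.imread('pics/w30.png')
cv2.imwrite('pics/w30z.png',cv2.resize(im[110:260,190:330],None,fx=4,fy=4,interpolation=cv2.INTER_CUBIC))
for px in ((254,165),(254,172)): print(tooly(ci,px,R,p,-26.5))
for X in ((57,150,70),(57,150-14,70),(57,164,70),(43,133.5,65),(43,166.5,65),(36,42,75)): print(X,proj(ci,st(*X)).round(1), ((proj(ci,st(*X))-[190,110])*4).round())
E
```

```text
[-26.5  54.1   0.1]
[-26.5  50.9   0.1]
(57, 150, 70) [255.  136.1] [260. 104.]
(57, 136, 70) [273.1 136.1] [332. 104.]
(57, 164, 70) [237. 136.] [188. 104.]
(43, 133.5, 65) [275.4 153.1] [341. 172.]
(43, 166.5, 65) [234.5 153. ] [178. 172.]
(36, 42, 75) [393.  164.5] [812. 218.]
```

```bash
cat > ins.py <<'E'
from sim2 import *
def batt(off=6.8,offy=-0.4,al=20):
    p,R,s=cur(); c=p+R@np.array([-off,offy,0]); d=c-np.array([S[0],S[1],0]); cs,sn=np.cos(S[2]),np.sin(S[2])
    lean=np.degrees(np.arcsin(R[2,1])); print('batt cx %.1f cy %.1f cz %.1f th %.1f'%(cs*d[0]+sn*d[1],-sn*d[0]+cs*d[1]-150,d[2]-56,lean+al),'F',s['force'].round(1),'Fx_stand',round(cs*s['force'][0]+sn*s['force'][1],1),'w',round(s['width'],1),'t',s['clock'])
def tg(cx,cz,th,al=20,off=6.8,offy=-0.4,cy=150):
    R=RT(YS,th-al); return st(cx,cy,56+cz)-R@np.array([-off,offy,0]),R
E
python3 - <<'E'
from ins import *
batt()
p,R=tg(13,35,20); a=plan(p,None,Rt=R)
p,R=tg(13,18.5,20); a=plan(p,None,Rt=R,frm=a)
q=cur()[2]['qpos']
for c in ((13,18.5,20),(-6,18.5,20),(-8,1,0),(-1.5,.5,0)):
    q,o=pinvpath(q,*tg(*c)); print(q,lim(o).min().round(2))
E
```

```text
batt cx -0.5 cy 0.5 cz 89.2 th 20.0 F [-0.1 -0.  -1.2] Fx_stand -0.1 w 24.5 t 63.575
dx=0.0723 dy=0.018 dz=0.0007 wx=0.013 wy=-0.003 wz=0.008
n 1 end [518.6 -61.7  84.2]
dx=0.022 dy=0 dz=-0 wx=0 wy=0 wz=-0
n 1 end [518.6 -61.7  67.7]
[ 0.44  0.77 -0.58  1.99  0.74  0.6  -2.13] 0.37
[ 0.45  0.76 -0.57  2.04  0.76  0.57 -2.15] 0.34
[ 0.4   0.93 -0.61  1.74  0.58  1.04 -1.99] 0.34
[ 0.4   0.94 -0.61  1.73  0.58  1.05 -1.99] 0.64
```

Emit:
{"fn": "servo_tool", "kwargs": {"rows": [{"dx":0.036,"dy":0.009,"dz":0.0004,"wx":0.013,"wy":0,"wz":0,"fingers":1},{"dx":0.0363,"dy":0.009,"dz":0.0003,"wx":0,"wy":0,"wz":0,"fingers":1},{"dx":0,"dy":0,"dz":0,"wx":0,"wy":0,"wz":0,"fingers":1},{"dx":0,"dy":0,"dz":0,"wx":0,"wy":0,"wz":0,"fingers":1}]}}

```text
clock: 64.08
eef_pos: [518.7, -62.0, 84.8]
tool_rot: [-2.195, 1.57, 2.596]
force: [-0.2, 0.1, -0.4]
width: 24.8
```

```bash
python3 - <<'E'
from ins import *
batt(); p,R,s=cur(); ci=ctrl.camera_info('wrist'); im=save('wrist','w31'); pickle.dump((ci,p,R),open('w31.pkl','wb'))
p,R=tg(13,18.5,20); a=plan(p,None,Rt=R)
p,R=tg(-6,18.5,20); a=plan(p,None,Rt=R,frm=a,vmax=5)
E
```

```text
batt cx 13.1 cy -0.3 cz 35.6 th 20.0 F [-0.2  0.1 -0.4] Fx_stand -0.2 w 24.8 t 64.075
dx=0.0232 dy=-0.0005 dz=-0.0007 wx=-0.011 wy=-0 wz=-0.004
n 1 end [518.6 -61.7  67.7]
dx=0 dy=-0.0063 dz=0 wx=-0 wy=-0 wz=-0
dx=0 dy=-0.0063 dz=0 wx=-0 wy=-0 wz=-0
dx=0 dy=-0.0063 dz=0 wx=-0 wy=-0 wz=-0
dx=0 dy=-0.0064 dz=0 wx=-0 wy=-0 wz=-0
n 4 end [499.6 -63.2  67.7]
```

Emit:
{"fn": "servo_tool", "kwargs": {"rows": [{"dx":0.0115,"dy":-0.0005,"dz":-0.0007,"wx":0,"wy":0,"wz":0,"fingers":1},{"dx":0.0115,"dy":0,"dz":0,"wx":0,"wy":0,"wz":0,"fingers":1},{"dx":0,"dy":0,"dz":0,"wx":0,"wy":0,"wz":0,"fingers":1},{"dx":0,"dy":0,"dz":0,"wx":0,"wy":0,"wz":0,"fingers":1}]}}

```text
clock: 64.62
eef_pos: [518.2, -61.9, 66.9]
tool_rot: [-1.767, 1.57, 3.023]
force: [0.5, 0.1, -1.9]
width: 24.8
```

Emit:
{"fn": "servo_tool", "kwargs": {"rows": [{"dx":0,"dy":-0.0063,"dz":0,"wx":0,"wy":0,"wz":0,"fingers":1},{"dx":0,"dy":-0.0063,"dz":0,"wx":0,"wy":0,"wz":0,"fingers":1},{"dx":0,"dy":0,"dz":0,"wx":0,"wy":0,"wz":0,"fingers":1}]}}

```text
clock: 65.0
eef_pos: [510.9, -62.3, 67.7]
tool_rot: [1.744, 1.567, 0.25]
force: [6.0, 0.1, -2.3]
width: 24.9
```

```bash
python3 - <<'E'
from ins import *
batt(); p,R,s=cur(); ci=ctrl.camera_info('wrist'); im=save('wrist','w32'); pickle.dump((ci,p,R),open('w32.pkl','wb'))
p,R=tg(-6,18.5,20); a=plan(p,None,Rt=R,vmax=5)
b=plan(*[tg(-8,1,0)[0],None],Rt=tg(-8,1,0)[1],frm=a,wmax=3)
E
```

```text
batt cx 5.2 cy -0.0 cz 18.5 th 20.2 F [ 6.   0.1 -2.3] Fx_stand 6.0 w 24.9 t 65.0
dx=-0 dy=-0.0051 dz=-0 wx=-0.004 wy=-0.002 wz=-0.014
dx=-0 dy=-0.0051 dz=-0 wx=-0.005 wy=-0.002 wz=-0.013
dx=-0.0001 dy=-0.0051 dz=-0 wx=-0.004 wy=-0.002 wz=-0.014
n 3 end [499.6 -63.2  67.7]
dx=0.0033 dy=-0.0008 dz=-0 wx=-0 wy=-0 wz=-0.476
dx=0.0033 dy=-0.0007 dz=-0 wx=-0 wy=-0 wz=-0.476
dx=0.0034 dy=-0.0005 dz=-0 wx=-0 wy=-0 wz=-0.476
dx=0.0034 dy=-0.0003 dz=-0 wx=-0 wy=-0 wz=-0.476
dx=0.0034 dy=-0.0002 dz=-0 wx=-0 wy=-0 wz=-0.476
dx=0.0034 dy=0 dz=-0 wx=-0 wy=-0 wz=-0.476
dx=0.0033 dy=0.0002 dz=-0 wx=-0 wy=-0.001 wz=-0.477
n 7 end [495.3 -63.6  50.5]
```

Emit:
{"fn": "servo_tool", "kwargs": {"rows": [{"dx":0,"dy":-0.0051,"dz":0,"wx":0,"wy":0,"wz":-0.01,"fingers":1},{"dx":0,"dy":-0.0051,"dz":0,"wx":0,"wy":0,"wz":-0.01,"fingers":1},{"dx":0,"dy":-0.0051,"dz":0,"wx":0,"wy":0,"wz":-0.01,"fingers":1},{"dx":0,"dy":0,"dz":0,"wx":0,"wy":0,"wz":0,"fingers":1},{"dx":0,"dy":0,"dz":0,"wx":0,"wy":0,"wz":0,"fingers":1}]}}

```text
clock: 65.68
eef_pos: [502.1, -63.0, 68.2]
tool_rot: [1.782, 1.565, 0.289]
force: [9.6, -0.0, -3.0]
width: 24.8
```

```bash
python3 - <<'E'
from ins import *
batt(); p,R,s=cur(); ci=ctrl.camera_info('wrist'); im=save('wrist','w33'); pickle.dump((ci,p,R),open('w33.pkl','wb'))
print(s['torque'].round(2))
p,R=tg(-7,9.8,10); a=plan(p,None,Rt=R,wmax=3)
p,R=tg(-8,1,0); b=plan(p,None,Rt=R,frm=a,wmax=3)
E
```

```text
batt cx -3.5 cy 0.0 cz 19.0 th 20.3 F [ 9.6 -0.  -3. ] Fx_stand 9.6 w 24.8 t 65.675
[-0.03 -2.13  0.04]
dx=0.003 dy=-0.0016 dz=0 wx=-0.003 wy=-0.003 wz=-0.43
dx=0.0031 dy=-0.0014 dz=0 wx=-0.003 wy=-0.003 wz=-0.43
dx=0.0032 dy=-0.0013 dz=0 wx=-0.003 wy=-0.003 wz=-0.43
dx=0.0032 dy=-0.0012 dz=0.0001 wx=-0.002 wy=-0.003 wz=-0.43
n 4 end [497.4 -63.4  59.1]
dx=0.0029 dy=-0.0002 dz=-0 wx=-0 wy=-0 wz=-0.417
dx=0.003 dy=-0.0001 dz=-0 wx=-0 wy=-0 wz=-0.416
dx=0.003 dy=0.0001 dz=-0 wx=-0 wy=-0 wz=-0.417
dx=0.0029 dy=0.0001 dz=-0 wx=-0 wy=-0 wz=-0.416
n 4 end [495.3 -63.6  50.5]
```

Emit:
{"fn": "servo_tool", "kwargs": {"rows": [{"dx":0.003,"dy":-0.0016,"dz":0,"wx":0,"wy":0,"wz":-0.43,"fingers":1},{"dx":0.0031,"dy":-0.0014,"dz":0,"wx":0,"wy":0,"wz":-0.43,"fingers":1},{"dx":0.0032,"dy":-0.0013,"dz":0,"wx":0,"wy":0,"wz":-0.43,"fingers":1},{"dx":0.0032,"dy":-0.0012,"dz":0,"wx":0,"wy":0,"wz":-0.43,"fingers":1},{"dx":0,"dy":0,"dz":0,"wx":0,"wy":0,"wz":0,"fingers":1}]}}

```text
clock: 66.35
eef_pos: [498.7, -63.2, 58.5]
tool_rot: [-1.578, 1.398, -3.072]
force: [10.0, -0.0, -0.3]
width: 24.6
```

```bash
python3 - <<'E'
from ins import *
batt(); p,R,s=cur(); ci=ctrl.camera_info('wrist'); im=save('wrist','w34'); pickle.dump((ci,p,R),open('w34.pkl','wb'))
print(s['torque'].round(2))
p,R=tg(-8,1,0); b=plan(p,None,Rt=R,wmax=2.5)
cv2.imwrite('pics/w34z.png',cv2.resize(cv2.cvtColor(im,cv2.COLOR_RGB2BGR)[110:350,170:340],None,fx=3,fy=2.5,interpolation=cv2.INTER_CUBIC))
E
```

```text
batt cx -5.8 cy 0.1 cz 9.3 th 10.1 F [10.  -0.  -0.3] Fx_stand 10.0 w 24.6 t 66.35
[ 0.06 -2.25  0.09]
dx=0.0023 dy=-0.0005 dz=0 wx=-0.003 wy=-0.003 wz=-0.337
dx=0.0023 dy=-0.0004 dz=0 wx=-0.003 wy=-0.003 wz=-0.337
dx=0.0023 dy=-0.0003 dz=0 wx=-0.003 wy=-0.003 wz=-0.337
dx=0.0023 dy=-0.0002 dz=0 wx=-0.003 wy=-0.003 wz=-0.337
dx=0.0024 dy=-0.0001 dz=0 wx=-0.002 wy=-0.003 wz=-0.338
n 5 end [495.3 -63.5  50.5]
```

Emit:
{"fn": "servo_tool", "kwargs": {"rows": [{"dx":0.0023,"dy":-0.0005,"dz":-0.0005,"wx":0,"wy":0,"wz":-0.337,"fingers":1},{"dx":0.0023,"dy":-0.0004,"dz":-0.0005,"wx":0,"wy":0,"wz":-0.337,"fingers":1},{"dx":0.0023,"dy":-0.0003,"dz":0,"wx":0,"wy":0,"wz":-0.337,"fingers":1},{"dx":0.0023,"dy":-0.0002,"dz":0,"wx":0,"wy":0,"wz":-0.337,"fingers":1},{"dx":0.0024,"dy":-0.0001,"dz":0,"wx":0,"wy":0,"wz":-0.338,"fingers":1}]}}

```text
clock: 67.03
eef_pos: [494.8, -63.5, 50.0]
tool_rot: [-1.57, 1.221, -3.065]
force: [10.5, -0.5, 2.1]
width: 24.4
```

Emit:
{"fn": "servo_tool", "kwargs": {"rows": [{"dx":0,"dy":0,"dz":0,"wx":0,"wy":0,"wz":0,"fingers":1}]}}

```text
clock: 67.15
eef_pos: [495.1, -63.4, 49.9]
tool_rot: [-1.57, 1.222, -3.065]
force: [10.2, -0.3, 0.4]
width: 24.9
```

```bash
python3 - <<'E'
from ins import *
batt(); p,R,s=cur(); ci=ctrl.camera_info('wrist'); im=save('wrist','w35'); pickle.dump((ci,p,R),open('w35.pkl','wb'))
print(s['torque'].round(2))
p,R=tg(-1.5,0.3,0); b=plan(p,None,Rt=R)
cv2.imwrite('pics/w35z.png',cv2.resize(cv2.cvtColor(im,cv2.COLOR_RGB2BGR)[110:350,170:340],None,fx=3,fy=2.5,interpolation=cv2.INTER_CUBIC))
E
```

```text
batt cx -8.2 cy 0.1 cz 0.5 th 0.0 F [10.2 -0.3  0.4] Fx_stand 10.2 w 24.9 t 67.15
[-0.16 -2.54  0.12]
dx=-0.0028 dy=0.0085 dz=0.0002 wx=-0.02 wy=-0.006 wz=-0.006
n 1 end [501.8 -63.1  49.8]
```

Emit:
{"fn": "servo_tool", "kwargs": {"rows": [{"dx":-0.001,"dy":0.004,"dz":0,"wx":0,"wy":0,"wz":0,"fingers":1},{"dx":-0.0014,"dy":0.0045,"dz":0,"wx":0,"wy":0,"wz":0,"fingers":1},{"dx":0,"dy":0,"dz":0,"wx":0,"wy":0,"wz":0,"fingers":1},{"dx":0,"dy":0,"dz":0,"wx":0,"wy":0,"wz":0,"fingers":1}]}}

```text
clock: 67.7
eef_pos: [500.4, -63.0, 49.8]
tool_rot: [-1.57, 1.22, -3.064]
force: [8.2, 0.1, 1.3]
width: 24.8
```

```bash
python3 - <<'E'
from ins import *
batt(); p,R,s=cur(); ci=ctrl.camera_info('wrist'); im=save('wrist','w36')
cv2.imwrite('pics/w36z.png',cv2.resize(cv2.cvtColor(im,cv2.COLOR_RGB2BGR)[110:350,170:340],None,fx=3,fy=2.5,interpolation=cv2.INTER_CUBIC))
E
```

```text
batt cx -2.9 cy 0.2 cz 0.4 th -0.1 F [8.2 0.1 1.3] Fx_stand 8.2 w 24.8 t 67.7
```

Emit:
{"fn": "servo_tool", "kwargs": {"rows": [{"dx":-0.0006,"dy":0.002,"dz":0,"wx":0,"wy":0,"wz":0,"fingers":1},{"dx":0,"dy":0,"dz":0,"wx":0,"wy":0,"wz":0,"fingers":1},{"dx":0,"dy":0,"dz":0,"wx":0,"wy":0,"wz":0,"fingers":1}]}}

```text
clock: 68.12
eef_pos: [501.4, -63.0, 49.8]
tool_rot: [-1.569, 1.219, -3.064]
force: [7.7, -0.3, 2.2]
width: 25.1
```

Emit:
{"fn": "servo_tool", "kwargs": {"rows": [{"dx":0,"dy":0,"dz":0,"wx":0,"wy":0,"wz":0,"fingers":0.62},{"dx":0,"dy":0,"dz":0,"wx":0,"wy":0,"wz":0,"fingers":0.6},{"dx":0,"dy":0,"dz":0,"wx":0,"wy":0,"wz":0,"fingers":0.6},{"dx":0,"dy":0,"dz":0,"wx":0,"wy":0,"wz":0,"fingers":0.6}]}}

```text
clock: 68.62
eef_pos: [496.9, -62.8, 49.0]
tool_rot: [-1.571, 1.209, -3.065]
force: [0.5, 1.0, -0.7]
width: 33.8
```

```bash
python3 - <<'E'
from ins import *
batt(); p,R,s=cur(); ci=ctrl.camera_info('wrist'); im=save('wrist','w37'); print(s['qpos'].round(2))
cv2.imwrite('pics/w37z.png',cv2.resize(cv2.cvtColor(im,cv2.COLOR_RGB2BGR)[110:350,170:340],None,fx=3,fy=2.5,interpolation=cv2.INTER_CUBIC))
a=plan(p+[0,0,100],None,Rt=R)
b=plan(p+[0,0,160],None,Rt=Rdown(np.radians(YS)),frm=a)
E
```

```text
batt cx -6.3 cy 0.6 cz -0.5 th -0.7 F [ 0.5  1.  -0.7] Fx_stand 0.6 w 33.8 t 68.625
[ 0.4   0.94 -0.62  1.72  0.56  1.06 -1.98]
dx=-0.0624 dy=-0.0236 dz=-0 wx=-0 wy=-0 wz=-0
dx=-0.0623 dy=-0.0236 dz=-0 wx=-0.001 wy=-0 wz=-0.001
n 2 end [496.9 -62.9 148.9]
dx=-0.0187 dy=-0.0071 dz=-0 wx=-0.003 wy=-0.001 wz=0.863
dx=-0.0193 dy=-0.0054 dz=-0 wx=-0.004 wy=-0.001 wz=0.863
dx=-0.0197 dy=-0.0036 dz=-0 wx=-0.003 wy=-0.001 wz=0.863
dx=-0.0199 dy=-0.0018 dz=-0.0001 wx=-0.004 wy=-0.001 wz=0.862
n 4 end [496.9 -62.8 209. ]
```

Released; the battery went forward against the fixed plate. Retract and inspect.

Emit:
{"fn": "servo_tool", "kwargs": {"rows": [{"dx":-0.03,"dy":-0.0113,"dz":0,"wx":0,"wy":0,"wz":0,"fingers":0.6},{"dx":-0.0474,"dy":-0.018,"dz":0,"wx":0,"wy":0,"wz":0,"fingers":0.6},{"dx":-0.0473,"dy":-0.018,"dz":0,"wx":0,"wy":0,"wz":0,"fingers":0.6},{"dx":-0.0187,"dy":-0.0071,"dz":0,"wx":0,"wy":0,"wz":0.863,"fingers":0.4},{"dx":-0.0193,"dy":-0.0054,"dz":0,"wx":0,"wy":0,"wz":0.863,"fingers":0.4}]}}

```text
clock: 69.3
eef_pos: [497.7, -62.5, 181.4]
tool_rot: [-1.567, 1.396, -3.061]
force: [0.2, -1.0, 0.3]
width: 51.3
```

Emit:
{"fn": "servo_tool", "kwargs": {"rows": [{"dx":-0.0197,"dy":-0.0036,"dz":0,"wx":0,"wy":0,"wz":0.863,"fingers":0.4},{"dx":-0.0199,"dy":-0.0018,"dz":0,"wx":0,"wy":0,"wz":0.862,"fingers":0.4},{"dx":0,"dy":0.03,"dz":0.03,"wx":0,"wy":0,"wz":0,"fingers":0.4},{"dx":0,"dy":0,"dz":0,"wx":0,"wy":0,"wz":0,"fingers":0.4},{"dx":0,"dy":0,"dz":0,"wx":0,"wy":0,"wz":0,"fingers":0.4}]}}

```text
clock: 69.92
eef_pos: [520.9, -83.1, 209.9]
tool_rot: [1.599, 1.57, 0.105]
force: [-0.6, 1.6, 0.3]
width: 51.3
```

```bash
sleep 1; python3 - <<'E'
from ins import *
stat(); p,R,s=cur(); ci=ctrl.camera_info('wrist'); im=save('wrist','w38'); pickle.dump(ci,open('w38.pkl','wb')); print(s['qpos'].round(2))
cv2.imwrite('pics/w38z.png',cv2.resize(cv2.cvtColor(im,cv2.COLOR_RGB2BGR)[90:330,150:410],None,fx=2.4,fy=2.4,interpolation=cv2.INTER_CUBIC))
sd=save('side','s38'); cv2.imwrite('pics/s38z.png',cv2.resize(cv2.cvtColor(sd,cv2.COLOR_RGB2BGR)[190:330,225:345],None,fx=4,fy=4,interpolation=cv2.INTER_CUBIC))
for X in ((-50,150,70),(50,150,70),(57,150,56),(-57,150,69)): print(X,((proj(ci,st(*X))-[150,90])*2.4).round())
onrail(im,ci,(18,100,150),(35,255,255),87)
E
```

```text
t 69.925 [520.9 -83.1 209.9] yaw -85.57 w 51.3 F [-0.6  1.6  0.3] tilt [ 0.  0. -1.] q7 -1.89
[ 0.61  0.58 -0.76  1.87  0.51  0.9  -1.89]
(-50, 150, 70) [205. 349.]
(50, 150, 70) [200. 143.]
(57, 150, 56) [202. 123.]
(-57, 150, 69) [206. 361.]
[459. 182.] stand xy [ -1.5 -81.8] size [ 23.6 170.8] ang 89.3 x -87.0 83.9
[296. 189.] stand xy [ 0.7 84.5] size [ 17.3 158.6] ang 90.0 x -78.6 80.0
```

```bash
python3 - <<'E'
from ins import *
ci=pickle.load(open('w38.pkl','rb'))
for z in (70,74): print([((proj(ci,st(*X))-[150,90])*2.4).round(1) for X in ((50,136,z),(50,164,z),(36,136,z),(36,164,z),(-50,136,z),(-50,164,z),(-36,150,z-.5))])
im=cv2.imread('pics/w38.png'); cv2.imwrite('pics/w38y.png',cv2.resize(im[125:245,205:265],None,fx=8,fy=5,interpolation=cv2.INTER_CUBIC))
for X in ((50,136,70),(50,164,70),(36,136,70),(36,164,70),(-50,136,70),(-50,164,70),(-36,150,69.5),(57,150,70)): print(X,((proj(ci,st(*X))-[205,125])*[8,5]).round())
E
```

```text
[array([232.2, 143.3]), array([168.4, 143.4]), array([232.5, 174.8]), array([169.7, 174.8]), array([234.1, 349.4]), array([176.5, 349.4]), array([204.7, 322.6])]
[array([231.9, 144.7]), array([167.3, 144.8]), array([232.2, 176.5]), array([168.6, 176.6]), array([233.9, 353.2]), array([175.6, 353.2]), array([204.2, 326.1])]
(50, 136, 70) [334. 124.]
(50, 164, 70) [121. 124.]
(36, 136, 70) [335. 189.]
(36, 164, 70) [126. 189.]
(-50, 136, 70) [340. 553.]
(-50, 164, 70) [148. 553.]
(-36, 150, 69.5) [242. 497.]
(57, 150, 70) [226.  90.]
```

```bash
python3 - <<'E'
from ins import *
a=plan(st(0,149,85),None,Rt=Rdown(np.radians(YS)))
b=plan(st(0,149,70.5),None,Rt=Rdown(np.radians(YS)),frm=a)
E
```

```text
dx=0.0553 dy=-0.0062 dz=-0.009 wx=-0.001 wy=-0.001 wz=-0.002
dx=0.0553 dy=-0.0062 dz=-0.0089 wx=-0.002 wy=-0 wz=-0.001
dx=0.0554 dy=-0.0062 dz=-0.009 wx=-0.001 wy=-0.001 wz=-0.002
n 3 end [505.3 -63.8  85. ]
dx=0.0193 dy=0 dz=0 wx=-0 wy=0 wz=0
n 1 end [505.3 -63.8  70.5]
```

Emit:
{"fn": "servo_tool", "kwargs": {"rows": [{"dx":0,"dy":-0.0093,"dz":-0.0135,"wx":0,"wy":0,"wz":0,"fingers":1},{"dx":0.0553,"dy":-0.0093,"dz":-0.0134,"wx":0,"wy":0,"wz":0,"fingers":1},{"dx":0.0553,"dy":0,"dz":0,"wx":0,"wy":0,"wz":0,"fingers":1},{"dx":0.0554,"dy":0,"dz":0,"wx":0,"wy":0,"wz":0,"fingers":1},{"dx":0,"dy":0,"dz":0,"wx":0,"wy":0,"wz":0,"fingers":1}]}}

```text
clock: 70.65
eef_pos: [503.0, -63.5, 82.7]
tool_rot: [-1.793, 1.565, 2.998]
force: [0.3, -0.7, 0.5]
width: -0.3
```

Emit:
{"fn": "servo_tool", "kwargs": {"rows": [{"dx":0.01,"dy":0,"dz":0,"wx":0,"wy":0,"wz":0,"fingers":1},{"dx":0.006,"dy":0,"dz":0,"wx":0,"wy":0,"wz":0,"fingers":1},{"dx":0,"dy":0,"dz":0,"wx":0,"wy":0,"wz":0,"fingers":1}]}}

```text
clock: 71.03
eef_pos: [506.2, -64.6, 73.3]
tool_rot: [1.431, 1.569, -0.063]
force: [-0.4, 0.2, 1.1]
width: 0.0
```

Emit:
{"fn": "servo_tool", "kwargs": {"rows": [{"dx":0.003,"dy":0,"dz":0,"wx":0,"wy":0,"wz":0,"fingers":1},{"dx":0,"dy":0,"dz":0,"wx":0,"wy":0,"wz":0,"fingers":1}]}}

```text
clock: 71.28
eef_pos: [505.9, -64.7, 70.5]
tool_rot: [1.509, 1.57, 0.015]
force: [-0.0, 0.1, 0.5]
width: -0.0
```

```bash
python3 - <<'E'
from ins import *
stat()
E
```

```text
t 71.275 [505.9 -64.7  70.5] yaw -85.61 w -0.0 F [-0.   0.1  0.5] tilt [ 0.  0. -1.] q7 -2.14
```

Emit:
{"fn": "servo_tool", "kwargs": {"rows": [{"dx":0.0015,"dy":0,"dz":0,"wx":0,"wy":0,"wz":0,"fingers":1},{"dx":0,"dy":0,"dz":0,"wx":0,"wy":0,"wz":0,"fingers":1}]}}

```text
clock: 71.53
eef_pos: [506.0, -64.5, 69.6]
tool_rot: [1.38, 1.57, -0.114]
force: [0.5, -0.2, 3.4]
width: 0.1
```

Emit:
{"fn": "servo_tool", "kwargs": {"rows": [{"dx":0.0015,"dy":0,"dz":0,"wx":0,"wy":0,"wz":0,"fingers":1},{"dx":0,"dy":0,"dz":0,"wx":0,"wy":0,"wz":0,"fingers":1}]}}

```text
clock: 71.78
eef_pos: [506.0, -64.5, 69.4]
tool_rot: [0.946, 1.569, -0.547]
force: [-3.0, -0.3, 15.0]
width: 0.2
```

```bash
python3 - <<'E'
from ins import *
stat()
E
```

```text
t 71.775 [506.  -64.5  69.4] yaw -85.58 w 0.2 F [-3.  -0.3 15. ] tilt [ 0. -0. -1.] q7 -2.14
```

```bash
python3 - <<'E'
from ins import *
R=Rdown(np.radians(YS)); p0=cur()[0]
a=plan(p0+[0,0,115],None,Rt=R); b=plan(st(-80,-158,185),None,Rt=R,frm=a); 
q=cur()[2]['qpos']
for p in (p0+[0,0,115],st(-80,-158,185),st(-80,-158,104),st(18,-158,104)):
    q,o=pinvpath(q,p,R); print(q,lim(o).min().round(2))
E
```

```text
dx=-0.0767 dy=0.0001 dz=0.0001 wx=-0.007 wy=0.005 wz=-0.007
dx=-0.0766 dy=0.0001 dz=0 wx=-0.007 wy=0.006 wz=-0.008
n 2 end [506.  -64.5 184.3]
dx=-0.0001 dy=-0.0179 dz=0.0681 wx=0 wy=-0 wz=0
dx=-0.0002 dy=-0.0179 dz=0.068 wx=0 wy=-0 wz=0
dx=-0.0001 dy=-0.0179 dz=0.0681 wx=0 wy=-0 wz=0
dx=-0.0002 dy=-0.018 dz=0.068 wx=0 wy=-0 wz=0
dx=-0.0001 dy=-0.0179 dz=0.0681 wx=0 wy=-0 wz=0
dx=-0.0002 dy=-0.018 dz=0.068 wx=0 wy=-0 wz=0
n 6 end [ 449.6 -376.1  185. ]
[ 0.58  0.59 -0.75  1.94  0.54  0.82 -1.96] 0.35
[ 1.11  0.7  -0.77  1.74  0.58  0.94 -1.38] 0.48
[ 1.06  0.8  -0.68  1.8   0.69  0.79 -1.47] 0.48
[ 0.92  0.88 -0.68  1.6   0.66  0.9  -1.5 ] 0.56
```

Emit:
{"fn": "servo_tool", "kwargs": {"rows": [{"dx":-0.04,"dy":0,"dz":0,"wx":0,"wy":0,"wz":0,"fingers":1},{"dx":-0.06,"dy":0,"dz":0,"wx":0,"wy":0,"wz":0,"fingers":1},{"dx":-0.0553,"dy":0,"dz":0,"wx":0,"wy":0,"wz":0,"fingers":1},{"dx":0,"dy":-0.018,"dz":0.068,"wx":0,"wy":0,"wz":0,"fingers":1},{"dx":0,"dy":-0.018,"dz":0.068,"wx":0,"wy":0,"wz":0,"fingers":1}]}}

```text
clock: 72.4
eef_pos: [486.9, -169.3, 185.2]
tool_rot: [1.246, 1.568, -0.246]
force: [0.8, -0.7, -0.5]
width: -0.1
```

Emit:
{"fn": "servo_tool", "kwargs": {"rows": [{"dx":0,"dy":-0.018,"dz":0.068,"wx":0,"wy":0,"wz":0,"fingers":1},{"dx":0,"dy":-0.018,"dz":0.068,"wx":0,"wy":0,"wz":0,"fingers":1},{"dx":0,"dy":-0.018,"dz":0.068,"wx":0,"wy":0,"wz":0,"fingers":1},{"dx":0,"dy":-0.018,"dz":0.068,"wx":0,"wy":0,"wz":0,"fingers":1},{"dx":0,"dy":0,"dz":0,"wx":0,"wy":0,"wz":0,"fingers":1}]}}

```text
clock: 73.03
eef_pos: [445.8, -381.3, 183.3]
tool_rot: [-0.624, 1.569, -2.127]
force: [0.2, 0.3, 0.2]
width: -0.2
```

Emit:
{"fn": "servo_tool", "kwargs": {"rows": [{"dx":0,"dy":0,"dz":0,"wx":0,"wy":0,"wz":0,"fingers":1},{"dx":0,"dy":0,"dz":0,"wx":0,"wy":0,"wz":0,"fingers":1}]}}

```text
clock: 73.28
eef_pos: [449.2, -374.1, 184.7]
tool_rot: [2.143, 1.569, 0.652]
force: [-0.5, -0.7, -0.2]
width: -0.1
```

```bash
sleep 1; python3 - <<'E'
from ins import *
stat(); ci=ctrl.camera_info('wrist'); im=save('wrist','w39'); pickle.dump(ci,open('w39.pkl','wb'))
for m in ctrl.mark_of('switch_tip','wrist'): print(m['conf'],m['point'],[at_z(ci,m['point'],z).round(1) for z in (112,)])
print(st(-38,-158,112),proj(ci,st(-38,-158,112)))
R=Rdown(np.radians(YS))
a=plan(st(-80,-158,104),None,Rt=R); plan(st(-45,-158,104),None,Rt=R,frm=a,vmax=12)
onrail(im,ci,(18,100,150),(35,255,255),87)
sd=save('top','t39')
E
```

```text
t 73.275 [ 449.2 -374.1  184.7] yaw -85.44 w -0.1 F [-0.5 -0.7 -0.2] tilt [ 0.  0. -1.] q7 -1.37
0.76 [254.1, 149.8] [array([ 495. , -370.6,  112. ])]
[ 491.52 -372.8   112.  ] [256.45 154.31]
dx=0.0538 dy=0.0002 dz=0.0011 wx=0.004 wy=-0.001 wz=-0.005
dx=0.0538 dy=0.0002 dz=0.0011 wx=0.005 wy=-0.001 wz=-0.005
n 2 end [ 449.6 -376.1  104. ]
dx=0 dy=0.0156 dz=0 wx=-0 wy=0 wz=0
dx=0 dy=0.0156 dz=0 wx=-0 wy=0 wz=0
dx=0 dy=0.0155 dz=0 wx=-0 wy=0 wz=0
n 3 end [ 484.5 -373.3  104. ]
[170.  97.] stand xy [ -4.4 -84.8] size [ 14.2 163. ] ang 89.5 x -85.8 77.0
[ 59. 268.] stand xy [-162.1   46.1] size [49.7 50.2] ang 38.5 x -186.7 -136.3
```

Emit:
{"fn": "servo_tool", "kwargs": {"rows": [{"dx":0.0538,"dy":0.0002,"dz":0.0011,"wx":0,"wy":0,"wz":0,"fingers":1},{"dx":0.0538,"dy":0.0002,"dz":0.0011,"wx":0,"wy":0,"wz":0,"fingers":1},{"dx":0,"dy":0,"dz":0,"wx":0,"wy":0,"wz":0,"fingers":1}]}}

```text
clock: 73.8
eef_pos: [447.2, -375.9, 101.5]
tool_rot: [-2.346, 1.565, 2.444]
force: [-0.7, 0.2, 0.5]
width: -0.3
```

Emit:
{"fn": "servo_tool", "kwargs": {"rows": [{"dx":0,"dy":0.016,"dz":0,"wx":0,"wy":0,"wz":0,"fingers":1},{"dx":0,"dy":0.016,"dz":0,"wx":0,"wy":0,"wz":0,"fingers":1},{"dx":0,"dy":0.016,"dz":0,"wx":0,"wy":0,"wz":0,"fingers":1},{"dx":0,"dy":0,"dz":0,"wx":0,"wy":0,"wz":0,"fingers":1}]}}

```text
clock: 74.3
eef_pos: [487.0, -374.3, 104.6]
tool_rot: [1.402, 1.567, -0.091]
force: [-0.1, -0.1, -0.9]
width: -0.1
```

```bash
python3 - <<'E'
from h import *
stat(); save('wrist','w40'); save('side','s40')
E
```

```text
t 74.3 [ 487.  -374.3  104.6] yaw -85.52 w -0.1 F [-0.1 -0.1 -0.9] tilt [ 0.003 -0.    -1.   ] q7 -1.46
```

```bash
python3 -c "
import cv2,numpy as np
a=cv2.imread('pics/w40.png');b=cv2.imread('pics/s40.png');cv2.imwrite('pics/c40.png',cv2.resize(np.hstack([a,b]),(800,300)))"
```

```text
(no output)
```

View pics/c40.png

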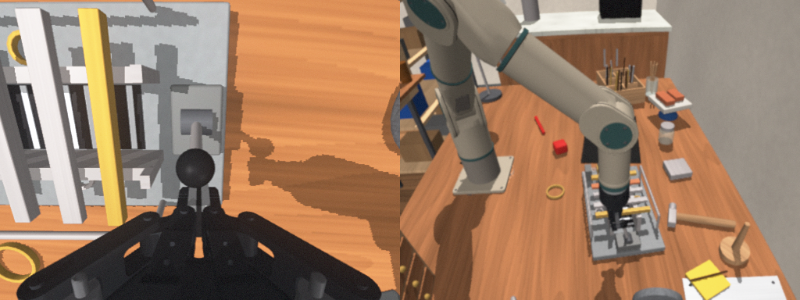

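The left half (wrist) shows the black ball at composite px (196,168), directly ahead of the shut fingers and clear of the bars. I'll continue the push.

Emit:
{"fn": "servo_tool", "kwargs": {"rows": [{"dx":0,"dy":0.016,"dz":0,"wx":0,"wy":0,"wz":0,"fingers":1},{"dx":0,"dy":0.016,"dz":0,"wx":0,"wy":0,"wz":0,"fingers":1},{"dx":0,"dy":0.016,"dz":0,"wx":0,"wy":0,"wz":0,"fingers":1},{"dx":0,"dy":0,"dz":0,"wx":0,"wy":0,"wz":0,"fingers":1}]}}

```text
clock: 74.9
eef_pos: [522.6, -371.2, 103.9]
tool_rot: [1.746, 1.568, 0.253]
force: [0.6, -0.3, 0.7]
width: -0.0
```

Emit:
{"fn": "servo_tool", "kwargs": {"rows": [{"dx":0,"dy":0.012,"dz":0,"wx":0,"wy":0,"wz":0,"fingers":1},{"dx":0,"dy":0,"dz":0,"wx":0,"wy":0,"wz":0,"fingers":1},{"dx":0,"dy":0,"dz":0,"wx":0,"wy":0,"wz":0,"fingers":1}]}}

```text
clock: 75.28
eef_pos: [529.8, -371.3, 103.9]
tool_rot: [1.624, 1.57, 0.13]
force: [1.0, 0.1, 0.1]
width: -0.0
```

```bash
python3 - <<'E'
from h import *
stat(); save('wrist','w41')
E
```

```text
t 75.275 [ 529.8 -371.3  103.9] yaw -85.59 w -0.0 F [1.  0.1 0.1] tilt [ 0.001  0.    -1.   ] q7 -1.47
```

View pics/w41.png

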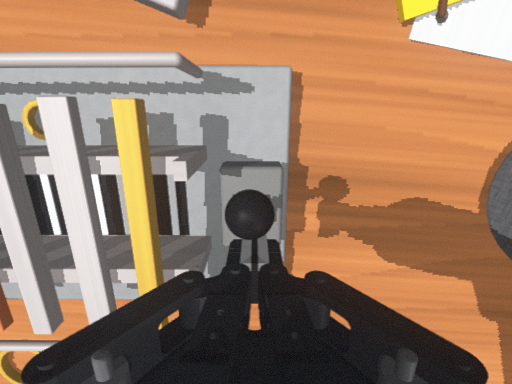

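The ball is at (250,214), still ahead of the fingers, and the lever is roughly past upright. I'll continue in smaller steps.

Emit:
{"fn": "servo_tool", "kwargs": {"rows": [{"dx":0,"dy":0.012,"dz":0,"wx":0,"wy":0,"wz":0,"fingers":1},{"dx":0,"dy":0,"dz":0,"wx":0,"wy":0,"wz":0,"fingers":1},{"dx":0,"dy":0,"dz":0,"wx":0,"wy":0,"wz":0,"fingers":1}]}}

```text
clock: 75.7
eef_pos: [539.1, -370.4, 104.0]
tool_rot: [1.639, 1.57, 0.145]
force: [-0.4, 0.4, 1.3]
width: -0.0
```

Emit:
{"fn": "servo_tool", "kwargs": {"rows": [{"dx":0,"dy":0.005,"dz":0,"wx":0,"wy":0,"wz":0,"fingers":1},{"dx":0,"dy":0,"dz":0,"wx":0,"wy":0,"wz":0,"fingers":1},{"dx":0,"dy":0,"dz":0,"wx":0,"wy":0,"wz":0,"fingers":1}]}}

```text
clock: 76.08
eef_pos: [542.6, -370.3, 103.9]
tool_rot: [1.606, 1.57, 0.112]
force: [-0.7, 0.9, -0.0]
width: 0.2
```

```bash
python3 - <<'E'
from h import *
stat(); save('wrist','w42')
import numpy as np
print(st(38,-158,112), ctrl.mark_of('switch_tip','wrist')[:2], proj(ctrl.camera_info('wrist'),st(38,-158,112)))
E
```

```text
t 76.075 [ 542.6 -370.3  103.9] yaw -85.59 w 0.2 F [-0.7  0.9 -0. ] tilt [ 0.001  0.    -1.   ] q7 -1.47
[ 567.28869599 -366.82846681  112.        ] [{'point': [249.2, 213.7], 'conf': 0.8}] [250.97433267 211.25030163]
```

View pics/w42.png

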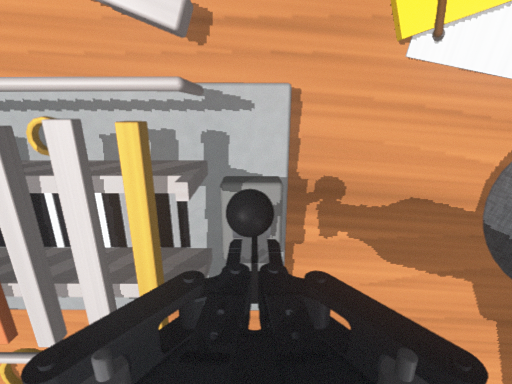

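The ball is at (249,214) against (251,211) predicted for the end stop, so it is slightly short. I'll push a few mm more and watch the force.

Emit:
{"fn": "servo_tool", "kwargs": {"rows": [{"dx":0,"dy":0.004,"dz":0,"wx":0,"wy":0,"wz":0,"fingers":1},{"dx":0,"dy":0,"dz":0,"wx":0,"wy":0,"wz":0,"fingers":1},{"dx":0,"dy":0,"dz":0,"wx":0,"wy":0,"wz":0,"fingers":1}]}}

```text
clock: 76.55
eef_pos: [544.3, -370.2, 103.7]
tool_rot: [-1.691, 1.569, 3.098]
force: [-4.5, -0.1, 1.8]
width: 0.2
```

Emit:
{"fn": "servo_tool", "kwargs": {"rows": [{"dx":0,"dy":0.003,"dz":0,"wx":0,"wy":0,"wz":0,"fingers":1},{"dx":0,"dy":0,"dz":0,"wx":0,"wy":0,"wz":0,"fingers":1},{"dx":0,"dy":0,"dz":0,"wx":0,"wy":0,"wz":0,"fingers":1}]}}

```text
clock: 76.92
eef_pos: [544.5, -370.2, 103.5]
tool_rot: [-1.653, 1.565, 3.135]
force: [-9.9, 1.1, 6.0]
width: 0.1
```

The force rose to 10 N with no further motion, so the lever is at its end stop. I'll back off and lift.

Emit:
{"fn": "servo_tool", "kwargs": {"rows": [{"dx":0,"dy":-0.016,"dz":0,"wx":0,"wy":0,"wz":0,"fingers":1},{"dx":0,"dy":-0.03,"dz":0,"wx":0,"wy":0,"wz":0,"fingers":1},{"dx":-0.06,"dy":0,"dz":0,"wx":0,"wy":0,"wz":0,"fingers":1},{"dx":-0.07,"dy":0,"dz":0,"wx":0,"wy":0,"wz":0,"fingers":1},{"dx":-0.07,"dy":0,"dz":0,"wx":0,"wy":0,"wz":0,"fingers":1}]}}

```text
clock: 77.55
eef_pos: [514.2, -372.4, 255.8]
tool_rot: [1.477, 1.567, -0.017]
force: [0.5, -0.7, -1.1]
width: -0.1
```

Emit:
{"fn": "servo_tool", "kwargs": {"rows": [{"dx":-0.05,"dy":-0.06,"dz":0,"wx":0,"wy":0,"wz":0,"fingers":1},{"dx":0,"dy":-0.06,"dz":0,"wx":0,"wy":0,"wz":0,"fingers":1},{"dx":0,"dy":0,"dz":-0.07,"wx":0,"wy":0,"wz":0,"fingers":1},{"dx":0,"dy":0,"dz":-0.07,"wx":0,"wy":0,"wz":0,"fingers":1},{"dx":0,"dy":0,"dz":0,"wx":0,"wy":0,"wz":0,"fingers":1}]}}

```text
clock: 78.18
eef_pos: [416.4, -270.6, 292.5]
tool_rot: [1.326, 1.567, -0.16]
force: [0.7, -0.4, -0.1]
width: -0.2
```

```bash
python3 - <<'E'
from h import *
stat(); save('wrist','w43'); 
print(ctrl.mark_of('switch_tip','wrist')[:2], proj(ctrl.camera_info('wrist'),st(38,-158,112)))
save('top','t43')
E
```

```text
t 78.175 [ 416.4 -270.6  292.5] yaw -85.18 w -0.2 F [ 0.7 -0.4 -0.1] tilt [ 0.004 -0.001 -1.   ] q7 -1.39
[{'point': [352.0, 46.1], 'conf': 0.65}] [349.39025339  45.04696812]
```

View pics/w43.png

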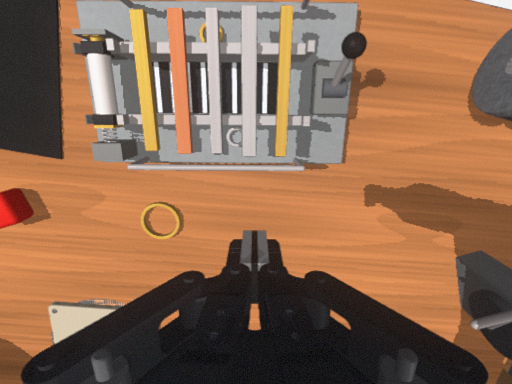

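View pics/t43.png

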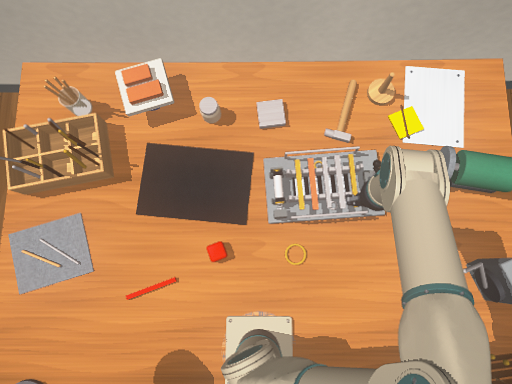

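The wrist picture shows the lever over to the far side with its ball at (353,45), five bars parallel across the rails, and the battery between its spring (110,135) and its end plate (95,38). The top view shows an empty mat. I'll do a numeric check of the bar angles next.

```bash
python3 - <<'E'
from h import *
import numpy as np,cv2
a=cv2.imread('pics/w43.png'); cv2.imwrite('pics/w43z.png',cv2.resize(a[0:180,60:380],(800,450),interpolation=cv2.INTER_CUBIC))
ci=ctrl.camera_info('wrist')
# endpoints by silhouettes
c,s=np.cos(S[2]),np.sin(S[2])
for n,h in [('bar1',14),('bar2',14),('bar3',10),('bar4',10),('bar5',12)]:
    for d in ctrl.silhouettes(n,'wrist')[:2]:
        m=d['region']; ys,xs=np.nonzero(m)
        if len(xs)<100: continue
        P=np.array([at_z(ci,(x,y),75+h) for x,y in zip(xs[::3],ys[::3])])[:,:2]-np.array(S[:2])
        Q=np.c_[c*P[:,0]+s*P[:,1],-s*P[:,0]+c*P[:,1]]
        b=np.polyfit(Q[:,0],Q[:,1],1)
        print(n,round(d['conf'],2),'x',Q[:,0].min().round(),Q[:,0].max().round(),'y',b[1].round(1),'deg',np.degrees(np.arctan(b[0])).round(1))
E
```

```text
bar1 0.98 x -85.0 83.0 y -49.6 deg 0.2
bar1 0.82 x -82.0 79.0 y -8.6 deg -0.2
bar2 0.98 x -85.0 83.0 y -49.6 deg 0.2
bar2 0.82 x -82.0 79.0 y -8.6 deg -0.2
bar3 0.98 x -86.0 84.0 y -49.6 deg 0.2
bar3 0.82 x -82.0 80.0 y -8.0 deg -0.2
bar4 0.98 x -86.0 84.0 y -49.6 deg 0.2
bar4 0.82 x -82.0 80.0 y -8.0 deg -0.2
bar5 0.98 x -86.0 84.0 y -49.6 deg 0.2
bar5 0.82 x -82.0 80.0 y -8.3 deg -0.2
```

View pics/w43z.png

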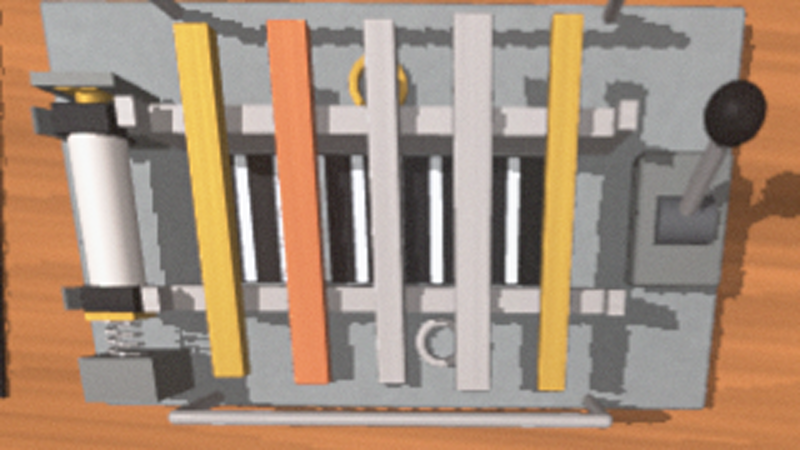

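The steel bars fit to within 0.2° of square. The slopes of all five bars step evenly (0.10, 0.063, 0.033, 0, −0.037), as perspective would give. I'm handing in now.

```bash
python3 - <<'E'
from h import *
stat(); print(ctrl.finish_job())
E
```

```text
t 78.575 [ 415.5 -275.5  291. ] yaw -85.66 w -0.1 F [ 0.1  0.3 -0.4] tilt [ 0.001  0.001 -1.   ] q7 -1.39
the job is handed in; nothing more can be done
None
```

The job is handed in at 78.6 s: all five bars are on the rails, the battery is in its bay, and the switch was pushed over last. I had re-placed bar5 once after it was knocked aside. The robot is clear of everything, and I did not move the jar or the bench block.

- **Bars:** the last picture shows all five flat and side by side. Two steel bars fitted to within 0.2° of square. The final silhouette fit picked out only those two and read about 8 mm off in y, which I put down to visible side faces. The other three I judged from their even perspective in the picture, plus the measurements taken when I placed them.
- **Battery:** it shows between the spring plate and the fixed plate, with its caps in the cradles. I confirmed its height earlier when the fingertips touched its top, and did not re-measure it at the end.
- **Switch:** pushing stopped at about 10 N with no further motion, so the lever is at its end stop. The ball then lay within 3 px of where the end stop should put it.

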